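# Pack the texture rollers in the carrying rack in order and wedge the row

### The arm

A 6-joint arm with a two-finger parallel gripper is mounted at the origin on a cart in front of the work surface, level with it; the furniture and walls round the work are solid. World frame = base frame: x ahead of the robot, y to its left, z up, the work surface at z = 0. Lengths are in m, angles in rad, forces in N, time in s.
With the tool pointing down it reaches from about 0.35 to 0.85 m from the base axis. Payload 8.1 kg.
Tool frame: the origin (TCP) lies at the very end of the fingers, on their centre line; the grasp point (between the pads) lies 19 mm behind it (pinch_z is the distance from the TCP to the grasp point, in m); z points along the fingers, y is the direction in which the jaws open and shut (so a half turn about z gives the same grasp; the last joint's range is limited). The gripper opens to 93 mm and grips with 3 to 60 N. Pads are 15 mm wide; open, the fingers measure 128 mm over their backs; the gripper's body (75 mm by 188 mm) begins 65 mm behind the grasp point.
Start: joints at [1.04, 0.13, 1.488, -0, 1.523, -0.085], TCP at [0.259, 0.541, 0.219] pointing down, gripper open.
Joint ranges: [-2.96, 2.96], [-0.89, 2.26], [0.02, 2.5], [-1.34, 4.48], [0, 2.73], [-2.66, 2.66]. Speed limits (rad/s): [2.39, 2.39, 2.79, 3.14, 3.14, 3.14].

### API

Orientations are given as a rotation vector (axis times angle).
In Python, from plant import * gives the robot as it stands.
- The arm moves only by the tool move_arm, never from a script. Its argument "series" is a list of rows, each a list of 7 numbers: the shift along the tool's x, y, z each as a share of 10 cm, from -1 to 1, then the turn, a rotation vector about the tool's x, y, z each as a share of 180 degrees, from -1 to 1, then the opening, from -1 (shut) to 1 (fully open). In form: [[dx, dy, dz, rx, ry, rz, jaw], ...]. A call has 1 to 8 rows; each row is the pose to reach, as a shift and turn from the pose commanded when the call began, along the tool's axes at that moment, turning the shorter way round; what a row does not reach only later rows make up. A row lasts 1/10 s, in which the tool goes at most 50 mm and 8.59 degrees, less where a joint would pass 70% of its speed; a pose out of reach is approached as far as the arm can. A call with a number of a shift or a turn outside -1 to 1 is refused whole. A call with a gripper value outside its range is refused whole. The fingers move at their own pace and stop on an object; "squeeze" is the grip in N (left out, the last holds). Time passes only in rows, so rows that repeat a pose let the fingers close. It gives the time, the measured TCP pose, the force and the opening at its end, in the units of the state.
- read_state(): the state, without advancing time (a new reading comes with each control period).
- read_camera(name): name is "side" or "top" or "wrist"; returns a dict with "frame" (420x560x3 uint8, red, green, blue), "K" (3x3 intrinsics, pixels), "k1" (the pictures are not rectified: a ray, as slopes to the right and down, at radius r is drawn at 1 + k1 r^2 times it, then the intrinsics apply), "rvec" (rotation vector, rad) and "tvec" (3), from world to camera coordinates, as OpenCV has them. Camera axes: x right, y down, z forward; pixel columns grow to the right and rows downward; lengths in m; the calibration is good to about 2 mm. A picture is of the moment at which its call begins. There is no depth.
- close_job(): hands the job in, once; it reports no verdict.
The state is a dict: "t": time; "q": joint angles; "dq": joint speeds; "joint_torque": joint torques, N m; "tool_pos": TCP position; "orientation": TCP orientation; "force": force on the tool from outside, world axes, zero at the start; "wrist_torque": the same for the moment, N m; "opening": finger opening in m.
Only numpy, scipy, OpenCV 4.12 (cv2) and the standard library are available. Lean on these libraries where they do the work, as an engineer would, in place of code of your own. Each camera call takes 0.05 s, during which the arm holds its last target.

### The job

Move the four dried texture rollers from the V saddles of the drying board into the carrying rack, side by side from the stop at its left end, keeping the left-to-right order in which they lie on the board now, since that is the order in which they are used. Then set the dark wedge on the bed of the rack at the right end of the row, with its sloping face towards the rollers, and slide it snug under the last roller so that the row is closed up and cannot roll apart.

Things in the scene. Friction and masses are not known exactly. Their poses are not given: they have to be found in the camera images.
- roller_white_mid (a point): Centre of the white texture roller (white, lengthwise flutes): loose solid cylinder, 30 mm diameter, 56 mm long, about 80 g, lying on its side. Its x axis runs along it; y and z turn as it rolls. Take it from above by its two flat ends, 56 mm apart, which overhang saddle and rack; gripped at mid height fingertips up to 30 mm lower still hang free.
- roller_terracotta_mid (a point): Centre of the terracotta texture roller (brick-orange terracotta, turned rings): loose solid cylinder, 30 mm diameter, 56 mm long, about 80 g, lying on its side. Its x axis runs along it; y and z turn as it rolls. Take it from above by its two flat ends, 56 mm apart, which overhang saddle and rack; gripped at mid height fingertips up to 30 mm lower still hang free.
- roller_black_mid (a point): Centre of the black texture roller (black rubber with bright metal collars at both ends): loose solid cylinder, 30 mm diameter, 56 mm long, about 80 g, lying on its side. Its x axis runs along it; y and z turn as it rolls. Take it from above by its two flat ends, 56 mm apart, which overhang saddle and rack; gripped at mid height fingertips up to 30 mm lower still hang free.
- roller_blue_mid (a point): Centre of the blue texture roller (blue, small studs all over): loose solid cylinder, 30 mm diameter, 56 mm long, about 80 g, lying on its side. Its x axis runs along it; y and z turn as it rolls. Take it from above by its two flat ends, 56 mm apart, which overhang saddle and rack; gripped at mid height fingertips up to 30 mm lower still hang free.
- saddle_white: Fixed wooden V saddle on which the white roller lies at the start. All four look alike, in a row 42 mm apart on the drying board. 34 mm along the roller (x), 38 mm along the row (y, to the robot's left), 32 mm high; origin at the centre of its underside, 14 mm above the counter; the roller's centre is 36 mm above the origin.
- saddle_terracotta: Fixed wooden V saddle on which the terracotta roller lies at the start. All four look alike, in a row 42 mm apart on the drying board. 34 mm along the roller (x), 38 mm along the row (y, to the robot's left), 32 mm high; origin at the centre of its underside, 14 mm above the counter; the roller's centre is 36 mm above the origin.
- saddle_black: Fixed wooden V saddle on which the black roller lies at the start. All four look alike, in a row 42 mm apart on the drying board. 34 mm along the roller (x), 38 mm along the row (y, to the robot's left), 32 mm high; origin at the centre of its underside, 14 mm above the counter; the roller's centre is 36 mm above the origin.
- saddle_blue: Fixed wooden V saddle on which the blue roller lies at the start. All four look alike, in a row 42 mm apart on the drying board. 34 mm along the roller (x), 38 mm along the row (y, to the robot's left), 32 mm high; origin at the centre of its underside, 14 mm above the counter; the roller's centre is 36 mm above the origin.
- rack: Fixed carrying rack, origin on the counter. Level cork bed 34 mm wide (x), top at z = 45 mm. Row along y (robot's left): stop at the left, 40 mm wide, 75 mm high, inner face y = +80 mm; lip at the right, 4 mm above the bed, inner face y = -92 mm. Tight row: roller axes along x, centres x = 0, y = +65, +35, +5, -25, z = 60 mm. Rollers stay where put; under 4 N rolls the row.
- chock_mid (a point): Centre, 17 mm above the sole, of the loose dark wooden wedge, 70 g: 52 mm along x between flat ends (grip these), 34 mm high. Black rubber sole from y = -16 to +16 mm, top from -15 to -4; its 60 degree slope looks to its +y. Starts sole down on the counter; bottles 190 mm tall stand between it and the rack. Snug, its centre is at rack y = -50, z = 62 mm; set down at y = -70 it clears the row.
There are look-alikes about, which are no part of the job. What is shaped like the part that bears chock_mid but yellow is not meant.

How it is judged:
By the outcome, as a careful person would: the job done as asked, in the order asked, and still so for the second after the job is handed in, with the robot touching nothing.
It also fails if it takes over 99 s, if anything falls off the work surface, if the arm or the gripper's body presses on something with over 40 N, if the wrist force passes 120 N, or if a joint passes its speed limit or range.

## Working session

There is one attempt and no reset: what is moved stays moved. The work goes in short steps, Python scripts to look and compute and a tool call to move; the robot and the scene stay as the last step left them, time stands still between calls to the robot, and variables do not carry over. Pictures are saved under pics/ and viewed, and the job is handed in when it is done.

Besides the shell and the picture viewer there is one more tool, called after "Call:" by a JSON object that holds its "name" and its "arguments", one argument or row to a line. move_arm: Moves the arm, as the interface text tells. Shift numbers are shares of 10 cm and turn numbers shares of 180 degrees, none past 1 either way. Its arguments: {"type":"object","properties":{"series":{"type":"array","items":{"type":"array","items":{"type":"number"}}},"squeeze":{"type":"number"}},"required":["series"]}

```bash
ls; mkdir -p pics
python3 - <<'E'
from plant import *
import cv2
for n in ["side","top","wrist"]:
    c=read_camera(n); cv2.imwrite(f"pics/{n}0.png",c["frame"][:,:,::-1]); print(n,c["K"].tolist() if hasattr(c["K"],'tolist') else c["K"],c["k1"],c["rvec"],c["tvec"])
print(read_state())
E
```

```text
pics
side [[449.1567490752074, 0.0, 280.79494394567234], [0.0, 449.1567490752074, 213.4958527385159], [0.0, 0.0, 1.0]] 0.035523505606390345 [ 1.99310016 -0.51025866  0.29658098] [-0.45380434  0.09655247  0.84153187]
top [[428.91489799778236, 0.0, 279.0466655118522], [0.0, 428.91489799778236, 210.45553318631806], [0.0, 0.0, 1.0]] -0.08317841896736972 [ 2.1218589  -2.16280683  0.18694692] [-0.1717404   0.46470265  0.93927785]
wrist [[339.69078057172635, 0.0, 278.49293413458656], [0.0, 339.69078057172635, 210.14895905043159], [0.0, 0.0, 1.0]] -0.026813058464802662 [-2.43813581 -1.53745956 -0.22521045] [-0.60001175 -0.03467623  0.39336793]
{'t': 0.15, 'q': array([ 1.03960516e+00,  1.30972874e-01,  1.48902850e+00, -2.83712254e-05,
        1.52299734e+00, -8.54098097e-02]), 'dq': array([-0.00198745, -0.00051093, -0.00360163,  0.00230919, -0.00028344,
       -0.00045423]), 'joint_torque': array([ 1.38752530e-03, -5.60466993e+01, -4.92339420e+01,  7.69700878e-02,
        3.04065167e-02, -1.28848542e-04]), 'tool_pos': array([0.25847041, 0.54098863, 0.21783761]), 'orientation': array([-6.94357549e-01, -3.06348765e+00,  2.11773051e-03]), 'force': array([ 1.05634886, -0.09364934,  1.1175643 ]), 'wrist_torque': array([ 0.00458787, -0.02707105,  0.01300349]), 'opening': 0.09308480754853812}
```

View pics/side0.png

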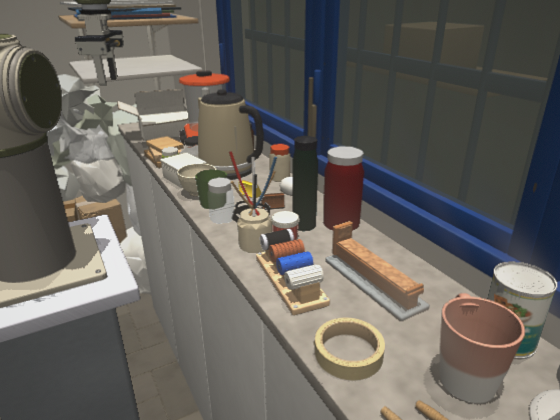

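View pics/top0.png

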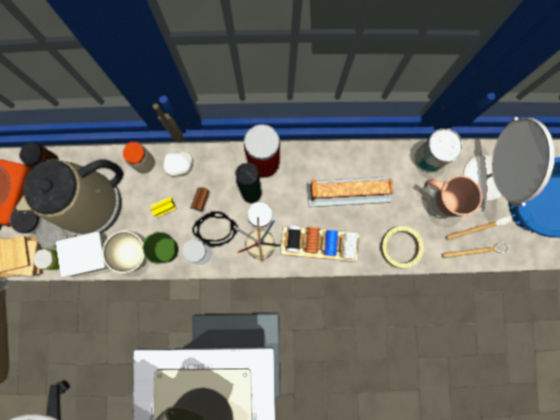

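View pics/wrist0.png

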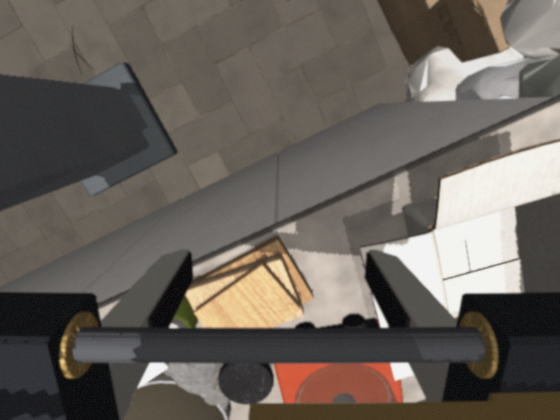

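```bash
cat > h.py <<'E'
from plant import *
import cv2, numpy as np
from scipy.spatial.transform import Rotation as R
def proj(c,P):
    P=np.atleast_2d(P); X=P@R.from_rotvec(c["rvec"]).as_matrix().T+np.array(c["tvec"])
    s=X[:,:2]/X[:,2:]; r2=(s**2).sum(1,keepdims=True); s=s*(1+c["k1"]*r2)
    K=np.array(c["K"]); return s*[K[0,0],K[1,1]]+[K[0,2],K[1,2]]
def ray(c,uv):
    K=np.array(c["K"]); d=(np.array(uv,float)-[K[0,2],K[1,2]])/[K[0,0],K[1,1]]; s=d.copy()
    for _ in range(20): s=d/(1+c["k1"]*(s@s))
    M=R.from_rotvec(c["rvec"]).as_matrix()
    return -M.T@np.array(c["tvec"]), M.T@np.array([s[0],s[1],1])
def atz(c,uv,z):
    o,d=ray(c,uv); return o+d*(z-o[2])/d[2]
def crop(c,n,u0,v0,u1,v1,k):
    f=c["frame"][v0:v1,u0:u1,::-1]; cv2.imwrite(f"pics/{n}.png",cv2.resize(f,None,fx=k,fy=k,interpolation=cv2.INTER_CUBIC))
E
python3 - <<'E'
from h import *
c=read_camera("top"); crop(c,"topA",270,160,410,270,5.7); crop(c,"topB",135,150,255,240,6.6)
for uv,z in [((294,238),.05),((313,238),.05),((331,240),.05),((350,243),.05),((200,199),.03),((162,207),.03),((352,188),.045)]: print(uv,atz(c,uv,z))
c=read_camera("side"); crop(c,"sideA",230,200,430,320,4);crop(c,"sideB",200,160,320,250,6.6)
E
```

```text
(294, 238) [ 0.39660088 -0.21255791  0.05      ]
(313, 238) [ 0.39577079 -0.25502038  0.05      ]
(331, 240) [ 0.3904814  -0.29518048  0.05      ]
(350, 243) [ 0.38287884 -0.33757162  0.05      ]
(200, 199) [0.49292921 0.00155415 0.03      ]
(162, 207) [0.47578032 0.08963807 0.03      ]
(352, 188) [ 0.50945495 -0.34895298  0.045     ]
```

View pics/topA.png

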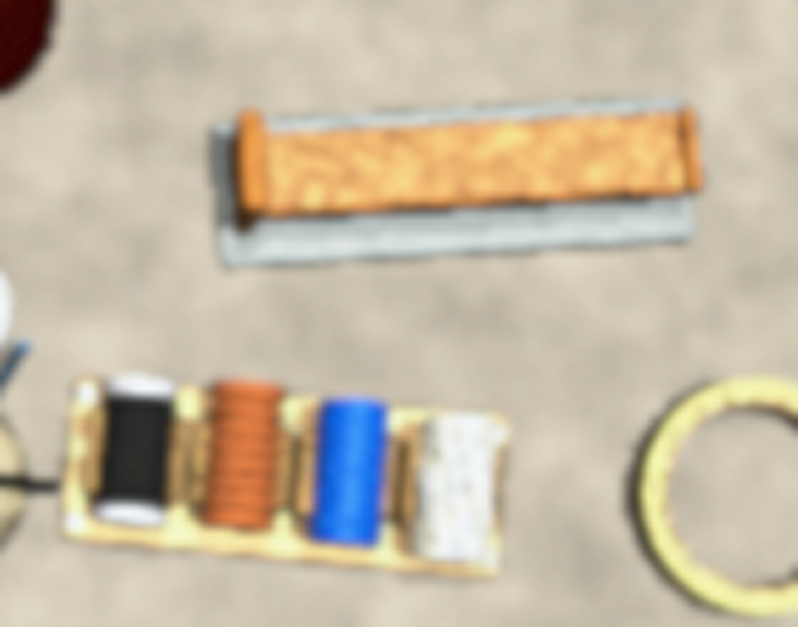

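View pics/topB.png

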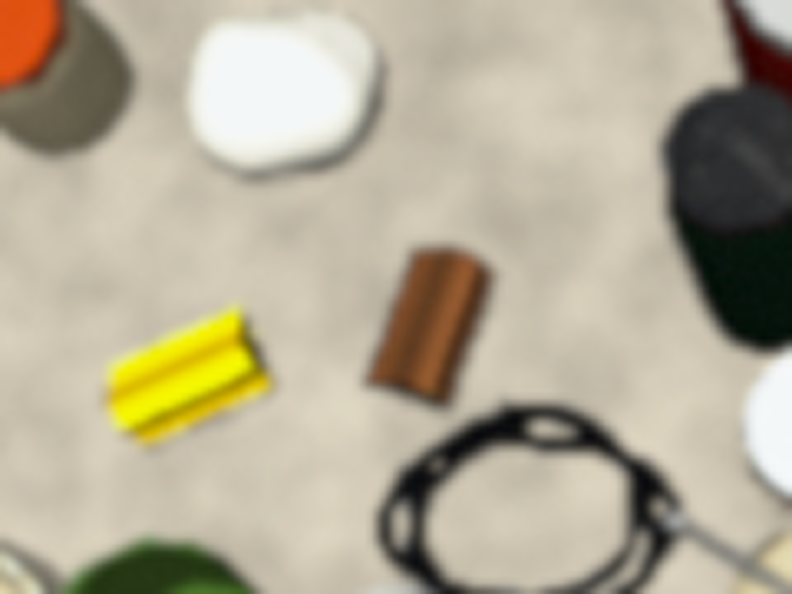

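View pics/sideA.png

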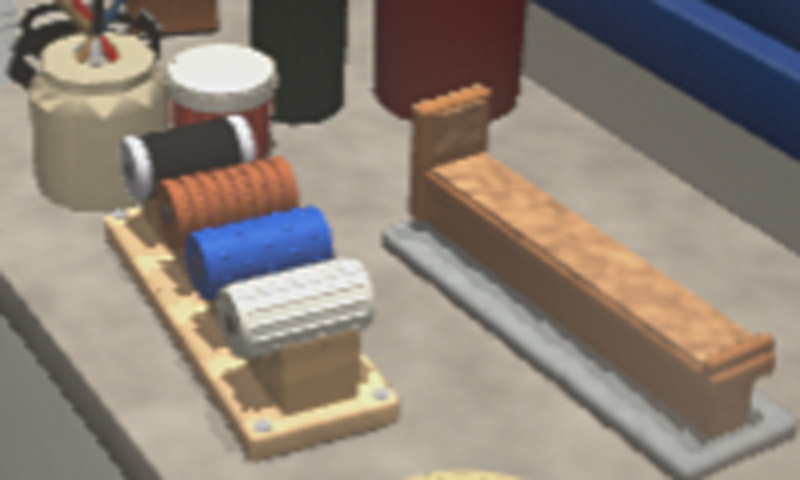

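View pics/sideB.png

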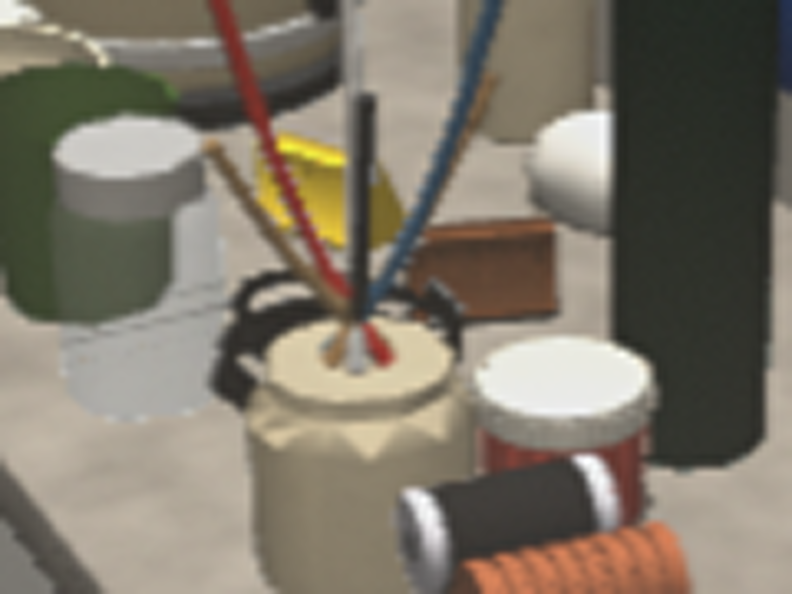

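```bash
cat > fit.py <<'E'
from h import *
from scipy.optimize import least_squares
T=read_camera("top"); S=read_camera("side")
def place(p,P): 
    c,s=np.cos(p[2]),np.sin(p[2]); P=np.array(P,float)/1000
    return np.c_[p[0]+c*P[:,0]-s*P[:,1], p[1]+s*P[:,0]+c*P[:,1], P[:,2]]
tc=lambda a:np.array(a)/5.7+[270,160]-.4
sc=lambda a:np.array(a)/4+[230,200]-.4
PT=[(-20,80,75),(20,80,75),(-17,-92,49),(17,-92,49)]; uT=tc([(264,214),(264,112),(688,192),(683,110)])
PS=[(20,80,75),(-17,-92,45)]; uS=sc([(490,90),(700,362)])
f=lambda p: np.r_[(proj(T,place(p,PT))-uT).ravel(),(proj(S,place(p,PS))-uS).ravel()]
r=least_squares(f,[.51,-.35,0]); print("rack",r.x,np.degrees(r.x[2])); print(f(r.x).round(1))
# rollers: silhouette centres in top and side (crop)
B=[(0,63,50),(0,21,50),(0,-21,50),(0,-63,50)]
bT=tc([(139,449),(243,455),(348,472),(454,488)])
bS=sc([(188,157),(229,204),(259,253),(295,307)])
g=lambda p: np.r_[(proj(T,place(p,B))-bT).ravel(),(proj(S,place(p,B))-bS).ravel()]
b=least_squares(g,[.39,-.27,0]); print("board",b.x,np.degrees(b.x[2])); print(g(b.x).round(1)); print(place(b.x,B))
print("cams",-R.from_rotvec(T["rvec"]).as_matrix().T@T["tvec"],-R.from_rotvec(S["rvec"]).as_matrix().T@S["tvec"])
def draw(c,n,win,k,lines):
    f=cv2.resize(c["frame"][win[1]:win[3],win[0]:win[2],::-1],None,fx=k,fy=k,interpolation=cv2.INTER_CUBIC)
    for L,col in lines:
        uv=((proj(c,L)-[win[0],win[1]]+.5)*k-.5).astype(int); cv2.polylines(f,[uv],False,col,1,cv2.LINE_AA)
    cv2.imwrite(f"pics/{n}.png",f)
if __name__=="__main__":
    X=[]
    for L in [[(-17,80,45),(17,80,45),(17,-92,45),(-17,-92,45),(-17,80,45)],[(-20,80,75),(20,80,75),(20,80,45),(-20,80,45),(-20,80,75)],[(-17,-92,49),(17,-92,49)]]: X.append((place(r.x,L),(255,0,0)))
    for q in B:
        for s in (-28,28):
            a=np.linspace(0,2*np.pi,30); X.append((place(b.x,np.c_[0*a+s,q[1]+15*np.cos(a),50+15*np.sin(a)]),(0,0,255)))
    draw(T,"ovT",(270,160,410,270),5.7,X); draw(S,"ovS",(230,200,430,320),4,X)
E
python3 fit.py
```

```text
rack [ 0.50765381 -0.34289898  0.04709672] 2.698443017147595
[ 0.8 -0.1 -0.7  0.2 -0.2 -0.1 -0.9 -0.1  0.4  0.1 -0.1  0.9]
board [ 0.38700625 -0.27322539 -0.14990855] -8.589127174816038
[-0.7 -0.3 -0.3  1.1 -0.1  0.6 -0.1  0.2  1.3  0.2 -1.  -0.2  0.3  0.1
  0.9  0.3]
[[ 0.39641516 -0.21093196  0.05      ]
 [ 0.39014255 -0.25246091  0.05      ]
 [ 0.38386995 -0.29398987  0.05      ]
 [ 0.37759734 -0.33551883  0.05      ]]
cams [ 0.30367462 -0.16731826  1.00372931] [ 0.06955008 -0.83828193  0.46463193]
```

View pics/ovT.png

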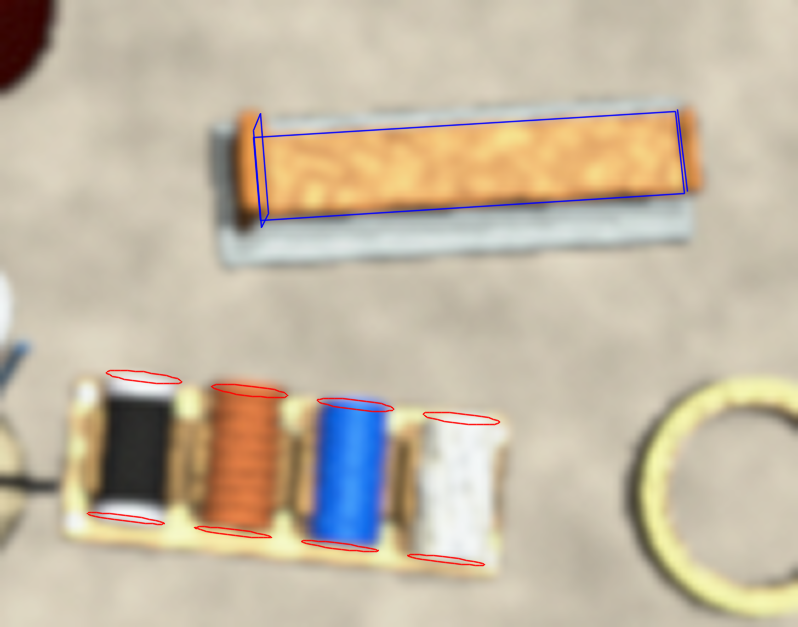

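View pics/ovS.png

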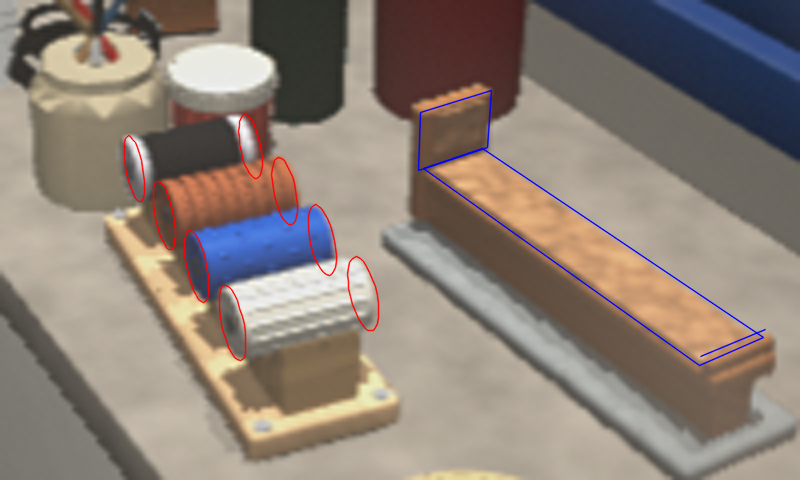

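Run:
```python
from h import *
c=read_camera("top"); crop(c,"topC",215,120,315,275,5)
c=read_camera("side"); crop(c,"sideC",215,70,375,250,4.4)
```

```text
(no output)
```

View pics/topC.png

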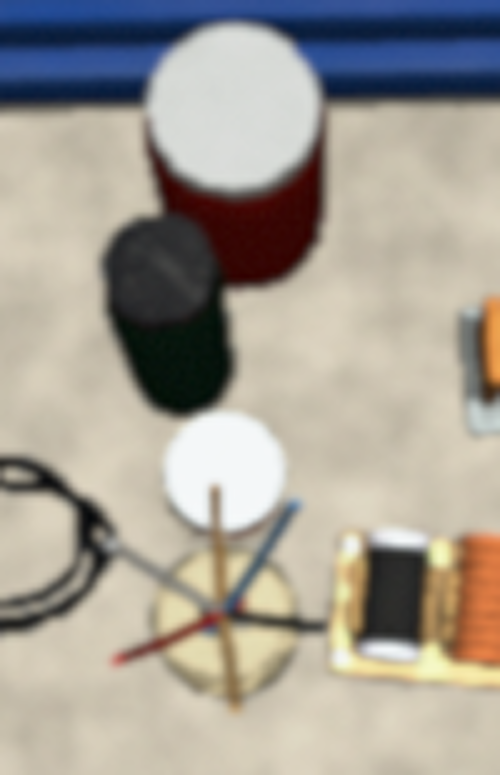

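View pics/sideC.png

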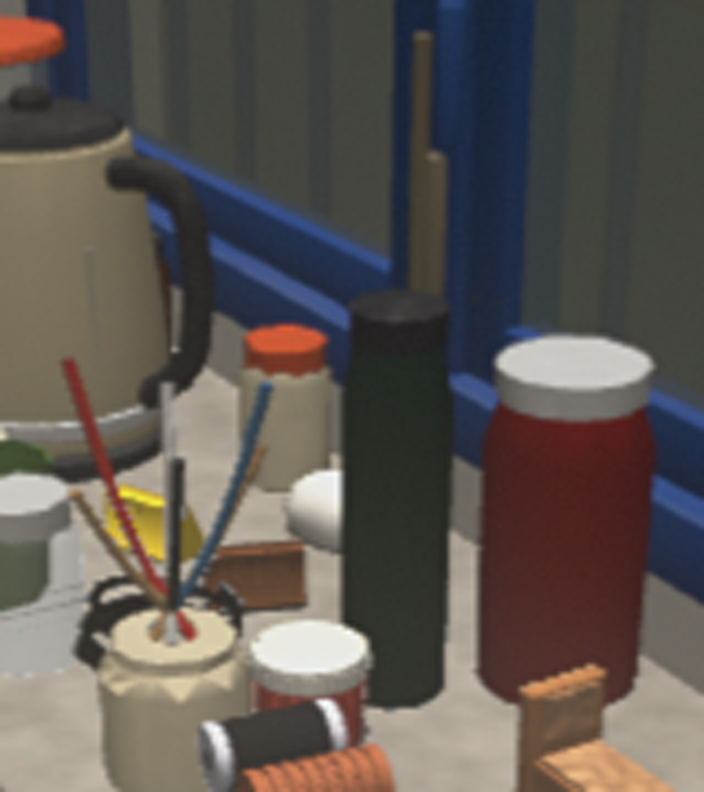

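```bash
cat > tri.py <<'E'
from h import *
def tri(T,a,S,b):
    o1,d1=ray(T,a);o2,d2=ray(S,b)
    A=np.c_[d1,-d2]; s=np.linalg.lstsq(A,o2-o1,rcond=None)[0]; p,q=o1+d1*s[0],o2+d2*s[1]
    return (p+q)/2, np.linalg.norm(p-q)
E
python3 - <<'E'
from tri import *
T=read_camera("top");S=read_camera("side")
for n,a,b in [("black",(279.6,245.4),(255.5,174.5)),("blue",(273.6,221),(275.2,157.5)),("red",(238.6,252),(230.9,152.3)),("white",(236,228),(253,157.5)),("bottle",(247,174),(306,139)),("jar",(262,141),(345.5,155.5)),("lowjar",(260,213),(285.5,217)),("brown",(258,217.5),(275,172)),("brown2",(262,262),(231.5,182))]: print(n,*tri(T,a,S,b))
# wedge model
import fit
E
cat > wf.py <<'E'
from fit import *
# wedge hypothesis
V={k:np.array(v) for k,v in {}.items()}
def wl(p):
    sec=[(-16,0),(16,0),(-4,34),(-15,34),(-16,0)]
    L=[[(s,y,z) for y,z in sec] for s in (-26,26)]
    L+=[[(-26,y,z),(26,y,z)] for y,z in sec[:4]]
    return [(place(p,l),(0,255,0)) for l in L]
if __name__=="__main__":
    import sys
    p=[float(a) for a in sys.argv[1:4]]; p[2]=np.radians(p[2])
    draw(T,"wT"+sys.argv[4],(135,150,255,240),6.6,wl(p)); draw(S,"wS"+sys.argv[4],(200,160,320,250),6.6,wl(p))
E
python3 wf.py .493 .004 -14 a; python3 wf.py .493 .004 166 b
python3 -c "
import cv2,numpy as np
r=[np.hstack([cv2.imread(f'pics/w{v}{s}.png')[150:450,200:600] for v in 'TS']) for s in 'ab']
cv2.imwrite('pics/wab.png',np.vstack(r))"
```

```text
black [ 0.37128848 -0.17860538  0.17008835] 0.0006266774994739104
blue [ 0.41637236 -0.16765518  0.18953965] 8.856004409359978e-05
red [ 0.3589521  -0.10045097  0.18880183] 0.001186326484626064
white [ 0.40680965 -0.09365932  0.16792154] 0.00019112505488107483
bottle [ 0.50923189 -0.11804617  0.1946222 ] 0.0013636574669511027
jar [ 0.58699576 -0.14626915  0.15597092] 0.0019028003313383917
lowjar [ 0.45410167 -0.13698458  0.04692129] 0.0018469513758108736
brown [ 0.43052004 -0.13669509  0.14823228] 0.0015024584092562395
brown2 [ 0.34031046 -0.14320128  0.14948509] 0.00018366582314027026
rack [ 0.50765381 -0.34289898  0.04709672] 2.698443017147595
[ 0.8 -0.1 -0.7  0.2 -0.2 -0.1 -0.9 -0.1  0.4  0.1 -0.1  0.9]
board [ 0.38700625 -0.27322539 -0.14990855] -8.589127174816038
[-0.7 -0.3 -0.3  1.1 -0.1  0.6 -0.1  0.2  1.3  0.2 -1.  -0.2  0.3  0.1
  0.9  0.3]
[[ 0.39641516 -0.21093196  0.05      ]
 [ 0.39014255 -0.25246091  0.05      ]
 [ 0.38386995 -0.29398987  0.05      ]
 [ 0.37759734 -0.33551883  0.05      ]]
cams [ 0.30367462 -0.16731826  1.00372931] [ 0.06955008 -0.83828193  0.46463193]

[... 313 characters left out ...]
39014255 -0.25246091  0.05      ]
 [ 0.38386995 -0.29398987  0.05      ]
 [ 0.37759734 -0.33551883  0.05      ]]
cams [ 0.30367462 -0.16731826  1.00372931] [ 0.06955008 -0.83828193  0.46463193]
rack [ 0.50765381 -0.34289898  0.04709672] 2.698443017147595
[ 0.8 -0.1 -0.7  0.2 -0.2 -0.1 -0.9 -0.1  0.4  0.1 -0.1  0.9]
board [ 0.38700625 -0.27322539 -0.14990855] -8.589127174816038
[-0.7 -0.3 -0.3  1.1 -0.1  0.6 -0.1  0.2  1.3  0.2 -1.  -0.2  0.3  0.1
  0.9  0.3]
[[ 0.39641516 -0.21093196  0.05      ]
 [ 0.39014255 -0.25246091  0.05      ]
 [ 0.38386995 -0.29398987  0.05      ]
 [ 0.37759734 -0.33551883  0.05      ]]
cams [ 0.30367462 -0.16731826  1.00372931] [ 0.06955008 -0.83828193  0.46463193]
```

View pics/wab.png

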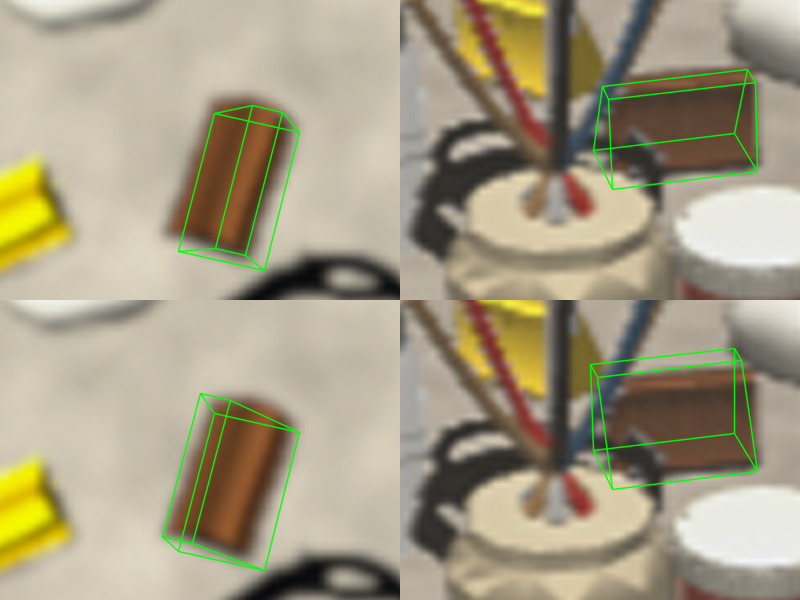

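```bash
cat > plan.py <<'E'
from h import *
def tgt(jawdir_deg, tilt_deg=0, flip=1):
    # tool z down, tool y along (cos,sin); tilt rotates about tool y (jaw axis)
    a=np.radians(jawdir_deg); y=np.array([np.cos(a),np.sin(a),0]); z=np.array([0,0,-1.]); x=np.cross(y,z)
    M=np.c_[x,y,z]; return R.from_matrix(M)*R.from_euler('y',tilt_deg,degrees=True)
def move(st,pos,rot):
    Rc=R.from_rotvec(st["orientation"]); d=Rc.inv().apply(np.array(pos)-st["tool_pos"])/.1; w=(Rc.inv()*rot).as_rotvec()/np.pi
    return np.r_[d,w].round(3)
def cmd(pos,jaw,tilt=0):
    s=read_state(); m=move(s,pos,tgt(jaw,tilt)); print("pos",s["tool_pos"].round(4),"->",np.round(pos,4),"d/w",m.tolist(),"F",s["force"].round(1),"op",round(s["opening"],4),"t",round(s["t"],2))
E
python3 - <<'E'
from plan import *
s=read_state(); Rc=R.from_rotvec(s["orientation"]); print(Rc.as_matrix().round(3))
c=read_camera("wrist"); M=R.from_rotvec(c["rvec"]).as_matrix(); cc=-M.T@c["tvec"]
print("cam in tool",Rc.inv().apply(cc-s["tool_pos"]), "axes in tool",(Rc.inv().as_matrix()@M.T).round(3))
for j in (0,180,-8,172): cmd([.385,-.25,.25],j)
E
```

```text
[[-0.902  0.431  0.   ]
 [ 0.431  0.902  0.   ]
 [-0.     0.    -1.   ]]
cam in tool [ 0.08096793  0.0012023  -0.16728092] axes in tool [[-0.    -0.957 -0.291]
 [ 1.     0.    -0.001]
 [ 0.001 -0.291  0.957]]
pos [0.2587 0.5414 0.2187] -> [ 0.385 -0.25   0.25 ] d/w [-4.552, -6.596, -0.313, 0.0, 0.0, 0.358] F [ 0.5  0.4 -0.5] op 0.0933 t 0.9
pos [0.2587 0.5414 0.2187] -> [ 0.385 -0.25   0.25 ] d/w [-4.552, -6.596, -0.313, -0.0, 0.0, -0.642] F [ 0.5  0.4 -0.5] op 0.0933 t 0.9
pos [0.2587 0.5414 0.2187] -> [ 0.385 -0.25   0.25 ] d/w [-4.552, -6.596, -0.313, 0.0, 0.0, 0.403] F [ 0.5  0.4 -0.5] op 0.0933 t 0.9
pos [0.2587 0.5414 0.2187] -> [ 0.385 -0.25   0.25 ] d/w [-4.552, -6.596, -0.313, -0.0, 0.0, -0.597] F [ 0.5  0.4 -0.5] op 0.0933 t 0.9
```

Call:
{"name": "move_arm", "arguments": {
  "series": [
    [0,0,-0.5,0,0,0,1],
    [0,0,-1,0,0,0,1],
    [-0.2,-0.45,-1,0,0,0,1],
    [-0.43,-0.9,-1,0,0,0,1]
  ],
  "squeeze": 20
}}

```text
t: 1.3
tool_pos: [0.2594, 0.4431, 0.3212]
orientation: [0.691, 3.063, 0.006]
force: [1.1, -1.2, 0.0]
opening: 0.0931
```

Call:
{"name": "move_arm", "arguments": {
  "series": [
    [-0.2,-0.45,-0.3,0,0,0,1],
    [-0.5,-0.9,-0.5,0,0,0,1],
    [-0.9,-1,-0.5,0,0,0,1]
  ]
}}

```text
t: 1.6
tool_pos: [0.294, 0.3142, 0.3718]
orientation: [0.69, 3.062, 0.007]
force: [2.6, 1.1, 0.1]
opening: 0.093
```

```bash
python3 -c "
from plan import *
cmd([.385,-.25,.35],0)"
```

```text
pos [0.294  0.3142 0.3718] -> [ 0.385 -0.25   0.35 ] d/w [-3.24, -4.709, 0.2, 0.002, -0.0, 0.359] F [2.6 1.1 0.1] op 0.093 t 1.6
```

Call:
{"name": "move_arm", "arguments": {
  "series": [
    [-0.4,-0.3,0,0,0,0.048,1],
    [-0.7,-0.6,0,0,0,0.095,1],
    [-1,-0.9,0,0,0,0.143,1],
    [-1,-1,0,0,0,0.19,1]
  ]
}}

```text
t: 2.0
tool_pos: [0.3435, 0.1784, 0.3684]
orientation: [1.579, 2.715, -0.001]
force: [-0.4, 0.2, 0.4]
opening: 0.0929
```

```bash
python3 -c "
from plan import *
cmd([.385,-.25,.35],0)"
```

```text
pos [0.3435 0.1784 0.3684] -> [ 0.385 -0.25   0.35 ] d/w [-3.929, -1.758, 0.189, 0.0, 0.0, 0.165] F [-0.4  0.2  0.4] op 0.0929 t 2.0
```

Call:
{"name": "move_arm", "arguments": {
  "series": [
    [-0.45,-0.2,0,0,0,0.047,1],
    [-0.9,-0.4,0,0,0,0.095,1],
    [-1,-0.6,0,0,0,0.14,1],
    [-1,-0.7,0,0,0,0.165,1]
  ]
}}

```text
t: 2.4
tool_pos: [0.3317, 0.0581, 0.3685]
orientation: [2.22, 2.222, -0.0]
force: [-0.2, 0.8, 0.4]
opening: 0.093
```

```bash
python3 -c "
from plan import *
cmd([.385,-.27,.33],0)
c=read_camera('wrist'); cv2.imwrite('pics/w1.png',c['frame'][:,:,::-1])"
```

```text
pos [0.3317 0.0581 0.3685] -> [ 0.385 -0.27   0.33 ] d/w [-3.281, 0.531, 0.387, 0.0, 0.0, 0.0] F [-0.2  0.8  0.4] op 0.093 t 2.4
```

View pics/w1.png

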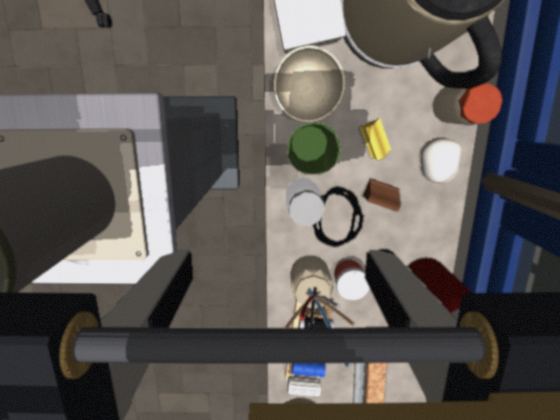

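Call:
{"name": "move_arm", "arguments": {
  "series": [
    [-0.5,0.3,0,0,0,0,1],
    [-1,0.6,0,0,0,0,1]
  ]
}}

```text
t: 2.65
tool_pos: [0.3852, -0.0251, 0.3692]
orientation: [2.202, 2.237, 0.003]
force: [0.7, 0.1, -0.1]
opening: 0.0929
```

Call:
{"name": "move_arm", "arguments": {
  "series": [
    [-0.5,0.3,0,0,0,0,1],
    [-1,0.6,0,0,0,0,1]
  ]
}}

```text
t: 2.85
tool_pos: [0.4378, -0.1118, 0.3685]
orientation: [2.207, 2.234, 0.001]
force: [1.1, 1.8, 0.1]
opening: 0.0933
```

Call:
{"name": "move_arm", "arguments": {
  "series": [
    [-0.5,0,0,0,0,0,1],
    [-1,0,0,0,0,0,1],
    [-1,0,0,0,0,0,1]
  ]
}}

```text
t: 3.15
tool_pos: [0.4371, -0.2151, 0.3669]
orientation: [-2.213, -2.228, 0.003]
force: [-0.6, 0.7, -0.5]
opening: 0.0931
```

```bash
python3 -c "
from plan import *
cmd([.385,-.27,.33],0)
c=read_camera('wrist'); cv2.imwrite('pics/w2.png',c['frame'][:,:,::-1])
import pickle; pickle.dump(c,open('w2.pkl','wb'))"
```

```text
pos [ 0.4371 -0.2151  0.3669] -> [ 0.385 -0.27   0.33 ] d/w [-0.546, -0.524, 0.37, -0.001, 0.0, 0.002] F [-0.6  0.7 -0.5] op 0.0931 t 3.15
```

View pics/w2.png

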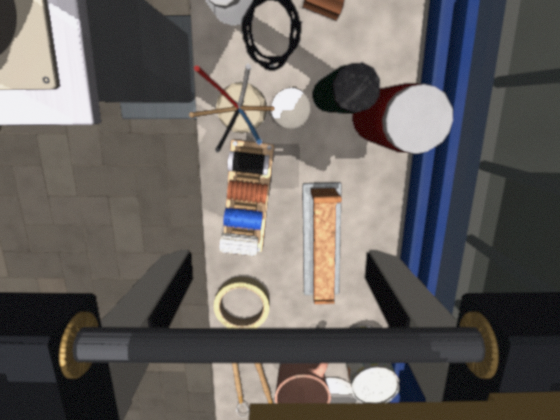

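```bash
cat > ov.py <<'E'
from fit import *
import pickle,sys
W=pickle.load(open('w2.pkl','rb'))
rk=r.x; bd=b.x
def lines(rk,bd):
    X=[]
    for L in [[(-17,80,45),(17,80,45),(17,-92,45),(-17,-92,45),(-17,80,45)],[(-20,80,75),(20,80,75),(20,80,45),(-20,80,45),(-20,80,75)],[(-17,-92,49),(17,-92,49)]]: X.append((place(rk,L),(255,0,0)))
    for q in B:
        for s in (-28,28):
            a=np.linspace(0,2*np.pi,30); X.append((place(bd,np.c_[0*a+s,q[1]+15*np.cos(a),50+15*np.sin(a)]),(0,0,255)))
    return X
if __name__=="__main__":
    draw(W,"ovW",(205,130,355,310),4.4,[]); draw(W,"ovW2",(205,130,355,310),4.4,lines(rk,bd))
E
python3 ov.py >/dev/null
```

```text
(no output)
```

View pics/ovW.png

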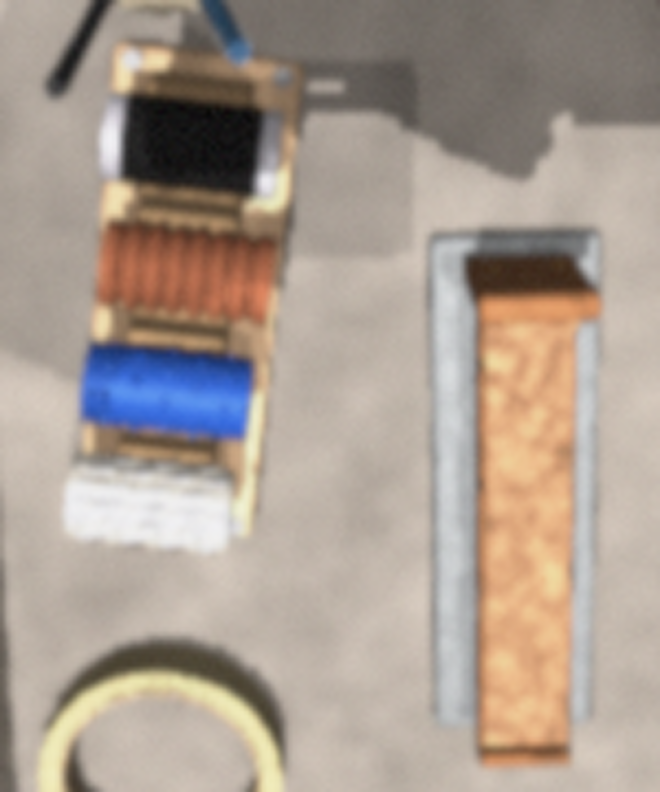

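View pics/ovW2.png

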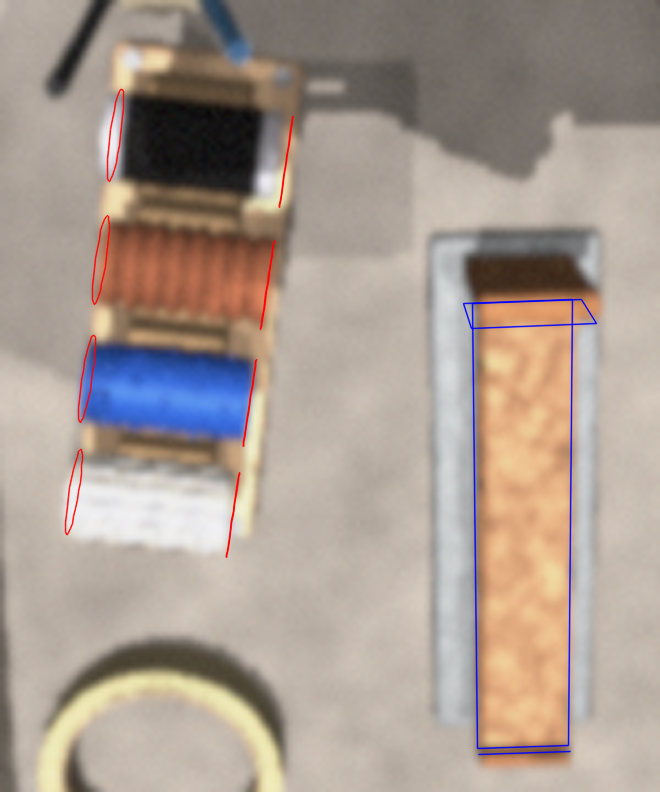

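```bash
cat > fit2.py <<'E'
from ov import *
wc=lambda a:(np.array(a)+.5)/4.4+[205,130]-.5
PW=[(-20,80,75),(20,80,75),(-17,0,45),(17,0,45),(-17,-92,49),(17,-92,49)]
uW=wc([(480,318),(600,318),(479,540),(574,540),(479,749),(570,750)])
m=np.array([1,1,1,1,1,0,1,0,1,1,1,1.])
f2=lambda p: np.r_[f(p)*.7,((proj(W,place(p,PW))-uW).ravel())*m]
r2=least_squares(f2,r.x,loss='soft_l1').x
bW=wc([(192,146),(188,271),(168,392),(150,506)])
EW=[(-28,63,50),(28,63,50)]
def g2(p): return np.r_[g(p)*.6,(proj(W,place(p,B))-bW).ravel()]
b2=least_squares(g2,b.x,loss='soft_l1').x
if __name__=="__main__":
    print("rack",r2,np.degrees(r2[2]),f2(r2).round(1)); print("board",b2,np.degrees(b2[2]),g2(b2).round(1)); print(place(b2,B))
    draw(W,"ovW3",(205,130,355,310),4.4,lines(r2,b2)); draw(T,"ovT3",(270,160,410,270),5.7,lines(r2,b2));
E
python3 fit2.py | tail -9
```

```text
cams [ 0.30367462 -0.16731826  1.00372931] [ 0.06955008 -0.83828193  0.46463193]
rack [ 0.50857213 -0.34130153  0.03856809] 2.209788922629395 [-0.  -0.6 -0.9 -0.4 -0.6 -0.1 -1.1 -0.1  0.4 -0.3 -0.6  0.2 -0.8  1.1
  0.4  0.3 -0.3 -0.  -0.1 -0.  -0.   0.4  0.2 -0.4]
board [ 0.38642587 -0.27320486 -0.14243733] -8.161057975443391 [-0.4  0.1 -0.2  0.9 -0.   0.4 -0.   0.1  0.4  0.2 -0.8 -0.1  0.   0.1
  0.5  0.2  1.3  0.5 -1.3  0.3 -0.1 -0.3  0.7 -0.6]
[[ 0.39536911 -0.21084286  0.05      ]
 [ 0.38940695 -0.25241752  0.05      ]
 [ 0.38344479 -0.29399219  0.05      ]
 [ 0.37748263 -0.33556685  0.05      ]]
```

View pics/ovW3.png

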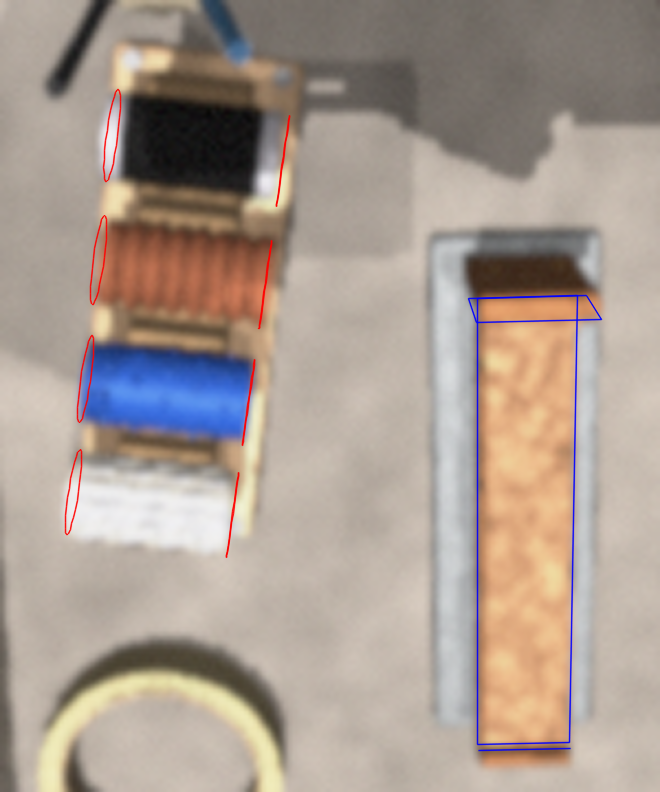

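View pics/ovT3.png

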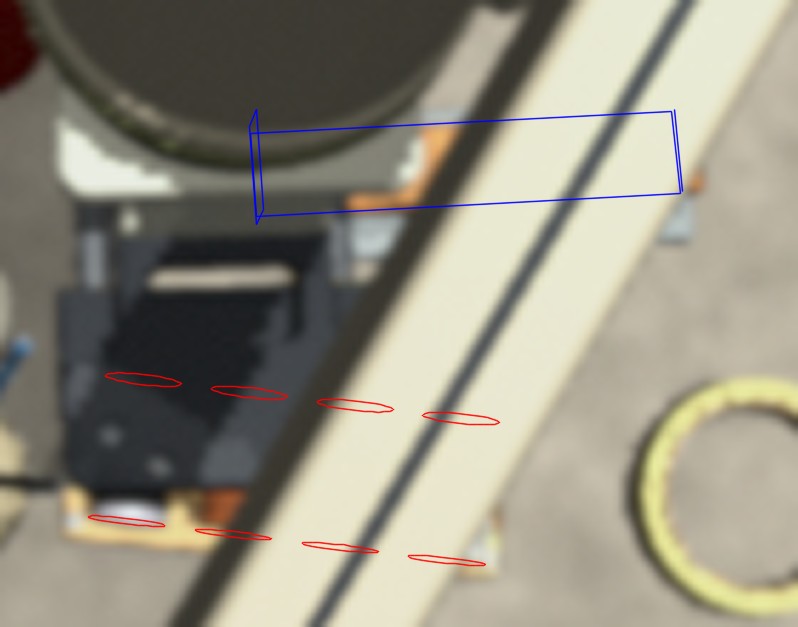

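```bash
cat > tgts.py <<'E'
from plan import *
ROLL={'black':(.3955,-.2108),'terra':(.389,-.2524),'blue':(.3832,-.2940),'white':(.377,-.3356)}
def tcp(G,jaw,tilt):
    return np.array(G)+.019*tgt(jaw,tilt).apply([0,0,1])
E
python3 - <<'E'
from tgts import *
import pickle
W=pickle.load(open('w2.pkl','rb'))
for p in [(192,146),(188,271),(168,392),(150,506)]: print(atz(W,(np.array(p)+.5)/4.4+[205,130]-.5,.05).round(4))
for n in ROLL:
    cmd(tcp([*ROLL[n],.15],-7,20),-7,20)
E
```

```text
[ 0.3935 -0.2101  0.05  ]
[ 0.3914 -0.2519  0.05  ]
[ 0.3837 -0.2945  0.05  ]
[ 0.3763 -0.3365  0.05  ]
pos [ 0.438  -0.209   0.3687] -> [ 0.3963 -0.2044  0.1321] d/w [0.052, -0.418, 2.365, -0.007, 0.111, 0.042] F [-0.1  0.9 -0.2] op 0.0929 t 3.4
pos [ 0.438  -0.209   0.3687] -> [ 0.3898 -0.246   0.1321] d/w [-0.363, -0.488, 2.365, -0.007, 0.111, 0.042] F [-0.1  0.9 -0.2] op 0.0929 t 3.4
pos [ 0.438  -0.209   0.3687] -> [ 0.384  -0.2876  0.1321] d/w [-0.779, -0.551, 2.365, -0.007, 0.111, 0.042] F [-0.1  0.9 -0.2] op 0.0929 t 3.4
pos [ 0.438  -0.209   0.3687] -> [ 0.3778 -0.3292  0.1321] d/w [-1.194, -0.619, 2.365, -0.007, 0.111, 0.042] F [-0.1  0.9 -0.2] op 0.0929 t 3.4
```

Call:
{"name": "move_arm", "arguments": {
  "series": [
    [0.05,-0.4,0.4,-0.003,0.045,0.02,1],
    [0.05,-0.42,0.8,-0.006,0.09,0.04,1],
    [0.05,-0.42,1,-0.007,0.111,0.042,1],
    [0.05,-0.42,1,-0.007,0.111,0.042,1]
  ]
}}

```text
t: 3.8
tool_pos: [0.3938, -0.2042, 0.2643]
orientation: [-2.158, -1.903, -0.38]
force: [-0.2, 0.6, -0.3]
opening: 0.0931
```

Run:
```python
from tgts import *
cmd(tcp([.3945,-.2105,.17],-7,20),-7,20)
cmd(tcp([.3945,-.2105,.052],-7,20),-7,20)
```

```text
pos [ 0.3938 -0.2042  0.2643] -> [ 0.3953 -0.2041  0.1521] d/w [-0.387, 0.022, 1.053, -0.002, -0.002, -0.001] F [-0.2  0.6 -0.3] op 0.0931 t 3.8
pos [ 0.3938 -0.2042  0.2643] -> [ 0.3953 -0.2041  0.0341] d/w [-0.797, 0.031, 2.159, -0.002, -0.002, -0.001] F [-0.2  0.6 -0.3] op 0.0931 t 3.8
```

Call:
{"name": "move_arm", "arguments": {
  "series": [
    [-0.18,0.01,0.49,0,0,0,1],
    [-0.36,0.02,0.98,0,0,0,1],
    [-0.36,0.02,0.98,0,0,0,1]
  ]
}}

```text
t: 4.1
tool_pos: [0.3958, -0.2032, 0.1602]
orientation: [-2.156, -1.909, -0.376]
force: [-0.1, 0.7, -0.7]
opening: 0.0929
```

Run:
```python
from tgts import *
cmd(tcp([.3945,-.2105,.052],-7,20),-7,20)
c=read_camera("wrist"); cv2.imwrite('pics/w3.png',c['frame'][:,:,::-1])
c=read_camera("side"); crop(c,"s3",215,130,375,290,4)
```

```text
pos [ 0.3958 -0.2032  0.1602] -> [ 0.3953 -0.2041  0.0341] d/w [-0.443, 0.005, 1.18, -0.002, -0.001, -0.0] F [-0.1  0.7 -0.7] op 0.0929 t 4.1
```

View pics/w3.png

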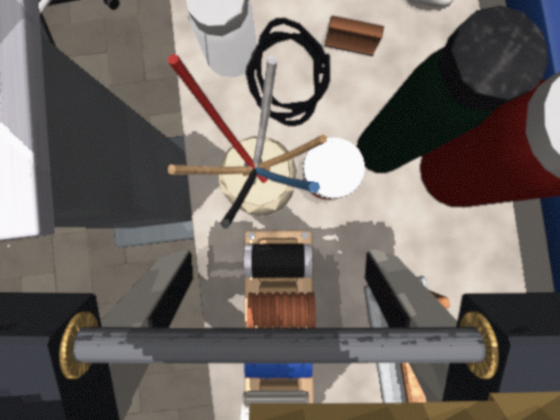

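View pics/s3.png

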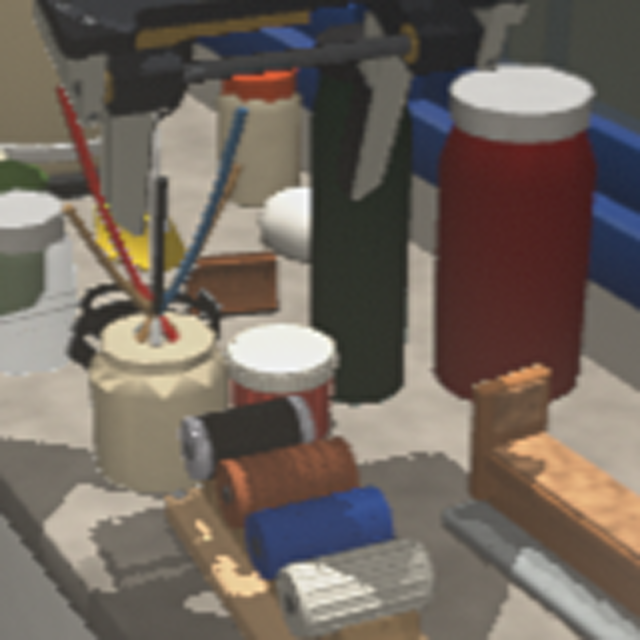

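Run:
```python
from tgts import *
c=read_camera("wrist"); print(atz(c,(278,261),.05), atz(c,(279.5,310),.05))
M=R.from_rotvec(c["rvec"]).as_matrix(); print("cam",-M.T@c["tvec"])
```

```text
[ 0.39682551 -0.21331323  0.05      ] [ 0.39298876 -0.25579425  0.05      ]
cam [ 0.40146981 -0.18470089  0.35043205]
```

Run:
```python
from tgts import *
cmd(tcp([.396,-.212,.12],-7,28),-7,28)
cmd(tcp([.396,-.212,.052],-7,28),-7,28)
```

```text
pos [ 0.3987 -0.2063  0.1668] -> [ 0.3971 -0.2031  0.1032] d/w [-0.189, -0.021, 0.608, 0.0, 0.045, 0.0] F [-0.5 -0.7  1.2] op 0.0929 t 4.25
pos [ 0.3987 -0.2063  0.1668] -> [ 0.3971 -0.2031  0.0352] d/w [-0.42, -0.022, 1.248, 0.0, 0.045, 0.0] F [-0.5 -0.7  1.2] op 0.0929 t 4.25
```

Run:
```python
from tgts import *
for i in range(5):
    s=read_state(); print(s["t"],s["tool_pos"].round(4),s["q"].round(4),R.from_rotvec(s["orientation"]).as_euler('zyx',degrees=True).round(2)); read_camera("wrist")
```

```text
4.25 [ 0.3987 -0.2063  0.1668] [-0.8178 -0.0726  1.8323  0.2647  1.6077 -0.7171] [ -83.49    2.42 -160.27]
4.3 [ 0.3991 -0.2069  0.1675] [-0.8183 -0.0731  1.8313  0.2648  1.6074 -0.7173] [ -83.49    2.49 -160.34]
4.35 [ 0.3992 -0.2073  0.1676] [-0.8188 -0.0732  1.8312  0.2649  1.607  -0.7175] [ -83.48    2.53 -160.36]
4.4 [ 0.3991 -0.2074  0.1673] [-0.8192 -0.0731  1.8316  0.2648  1.6066 -0.7177] [ -83.46    2.53 -160.36]
4.45 [ 0.3988 -0.2073  0.1668] [-0.8195 -0.0727  1.8323  0.2648  1.6063 -0.7178] [ -83.43    2.51 -160.33]
```

Call:
{"name": "move_arm", "arguments": {
  "series": [
    [-0.1,0,0.2,0,0.02,0,1],
    [-0.18,-0.02,0.4,0,0.045,0,1],
    [-0.18,-0.02,0.6,0,0.045,0,1],
    [-0.18,-0.02,0.6,0,0.045,0,1],
    [-0.18,-0.02,0.6,0,0.045,0,1]
  ]
}}

```text
t: 5.0
tool_pos: [0.396, -0.2028, 0.1023]
orientation: [-2.076, -1.834, -0.518]
force: [0.2, -0.7, -0.2]
opening: 0.0932
```

Run:
```python
from tgts import *
c=read_camera("wrist"); cv2.imwrite('pics/w4.png',c['frame'][:,:,::-1])
read_camera("side")
c=read_camera("side"); crop(c,"s4",215,130,375,290,4)
cmd(tcp([.396,-.212,.052],-7,28),-7,28)
```

```text
pos [ 0.3967 -0.2034  0.1032] -> [ 0.3971 -0.2031  0.0352] d/w [-0.316, 0.003, 0.601, 0.0, 0.0, -0.0] F [-0.1  0.1  0.6] op 0.0932 t 5.15
```

View pics/w4.png

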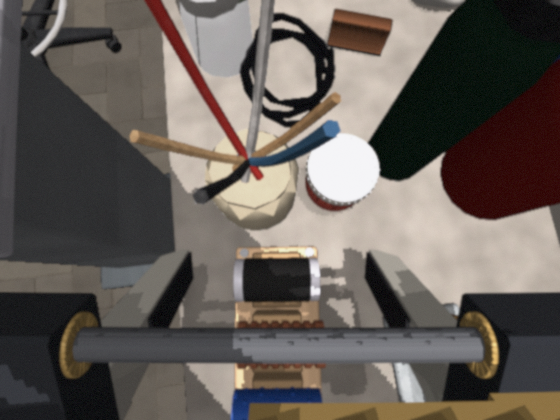

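View pics/s4.png

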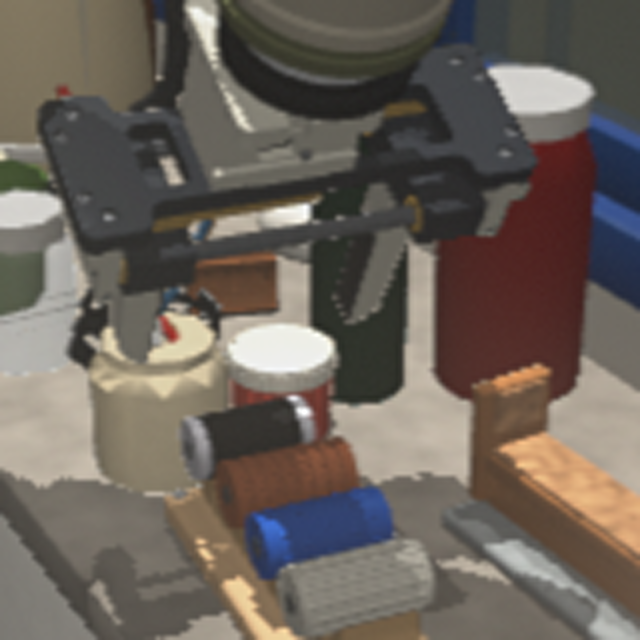

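Call:
{"name": "move_arm", "arguments": {
  "series": [
    [-0.15,0,0.3,0,0,0,1],
    [-0.3,0,0.56,0,0,0,1],
    [-0.315,0,0.6,0,0,0,1],
    [-0.315,0,0.6,0,0,0,1],
    [-0.315,0,0.6,0,0,0,1]
  ]
}}

```text
t: 5.65
tool_pos: [0.3967, -0.2028, 0.0354]
orientation: [-2.077, -1.836, -0.519]
force: [-0.0, 0.0, 0.2]
opening: 0.093
```

Run:
```python
from tgts import *
c=read_camera("wrist"); cv2.imwrite('pics/w5.png',c['frame'][:,:,::-1])
c=read_camera("side"); crop(c,"s5",215,130,375,290,4)
cmd(tcp([.396,-.212,.052],-7,28),-7,28)
```

```text
pos [ 0.3968 -0.203   0.0354] -> [ 0.3971 -0.2031  0.0352] d/w [-0.002, 0.003, 0.001, 0.0, 0.0, -0.0] F [ 0.5 -0.1  0.2] op 0.0929 t 5.75
```

View pics/w5.png

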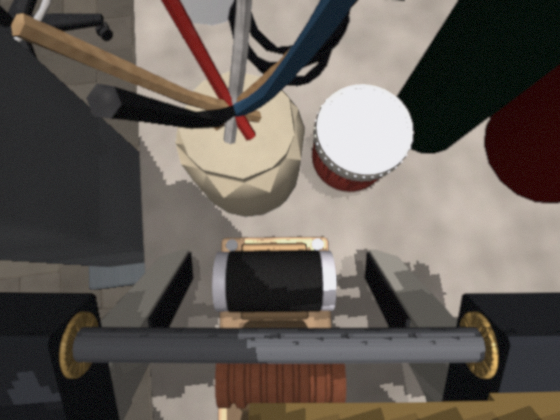

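View pics/s5.png

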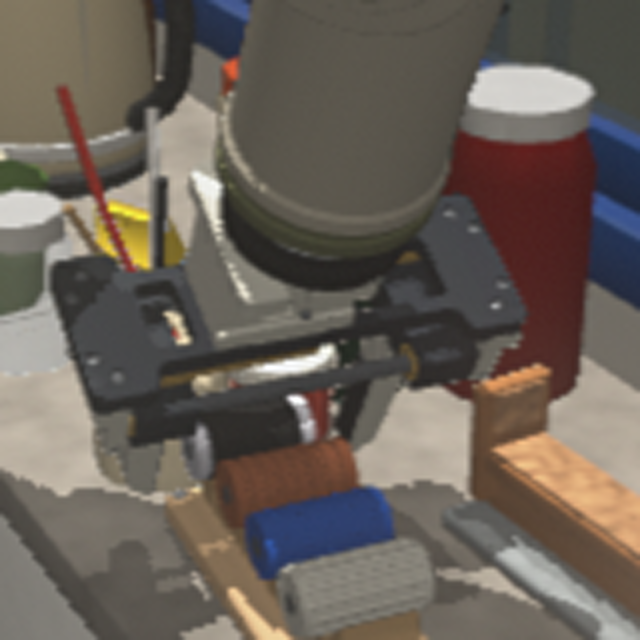

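Run:
```python
from tgts import *
c=read_camera("wrist"); s=read_state(); Rc=R.from_rotvec(s["orientation"])
for z in (0,-.019): print(z,proj(c,s["tool_pos"]+Rc.apply([0,0,z])))
# roller centre pixel 275,281 : nearest approach in tool frame
for q in [(275,281),(275,283)]:
    o,d=ray(c,q); o=Rc.inv().apply(o-s["tool_pos"]); d=Rc.inv().apply(d)
    for z in (-.010,-.019,-.025): print(q,z,(o+d*(z-o[2])/d[2]).round(4))
    print(atz(c,q,.05))
```

```text
0 [[277.15869776 266.6505686 ]]
-0.019 [[276.98823692 284.17509716]]
(275, 281) -0.01 [-0.0032 -0.0011 -0.01  ]
(275, 281) -0.019 [ 0.0017 -0.001  -0.019 ]
(275, 281) -0.025 [ 0.005  -0.0009 -0.025 ]
[ 0.39475897 -0.21017925  0.05      ]
(275, 283) -0.01 [-0.0044 -0.0011 -0.01  ]
(275, 283) -0.019 [ 0.0006 -0.001  -0.019 ]
(275, 283) -0.025 [ 0.004  -0.0009 -0.025 ]
[ 0.39464136 -0.21114198  0.05      ]
```

Well centred (within ~1 mm). Close.

Call:
{"name": "move_arm", "arguments": {
  "series": [
    [0,0,0,0,0,0,-1],
    [0,0,0,0,0,0,-1],
    [0,0,0,0,0,0,-1],
    [0,0,0,0,0,0,-1],
    [0,0,0,0,0,0,-1],
    [0,0,0,0,0,0,-1]
  ],
  "squeeze": 25
}}

```text
t: 6.4
tool_pos: [0.3957, -0.2019, 0.0336]
orientation: [-2.075, -1.833, -0.518]
force: [0.6, 0.3, 0.7]
opening: 0.0559
```

Call:
{"name": "move_arm", "arguments": {
  "series": [
    [0.23,0,-0.44,0,0,0,-1],
    [0.47,0,-0.88,0,0,0,-1]
  ]
}}

```text
t: 6.6
tool_pos: [0.3945, -0.2005, 0.1328]
orientation: [-2.073, -1.829, -0.517]
force: [1.1, -1.5, -0.1]
opening: 0.0556
```

```bash
cat >> tgts.py <<'E'
RACK=[.5086,-.3413,np.radians(2.2)]
def rk(x,y,z):
    c,s=np.cos(RACK[2]),np.sin(RACK[2]); return np.array([RACK[0]+c*x-s*y,RACK[1]+s*x+c*y,z])
def rcmd(y,gz,tilt=0,x=0,off=0): # gz: grasp pt height
    cmd(tcp(rk(x,y,gz),2.2,tilt),2.2,tilt)
E
python3 - <<'E'
from tgts import *
print(rk(0,.065,.06))
rcmd(.0635,.16)
E
```

```text
[ 0.50610479 -0.27634791  0.06      ]
pos [ 0.3945 -0.2005  0.1328] -> [ 0.5062 -0.2778  0.141 ] d/w [-0.513, 1.203, -0.376, 0.011, -0.157, -0.051] F [ 1.1 -1.5 -0.1] op 0.0556 t 6.6
```

Call:
{"name": "move_arm", "arguments": {
  "series": [
    [-0.2,0.2,-0.3,0,0,0,-1],
    [-0.5,0.5,-0.4,0.003,-0.04,-0.012,-1],
    [-0.51,0.8,-0.4,0.006,-0.08,-0.025,-1],
    [-0.51,1,-0.4,0.009,-0.12,-0.038,-1],
    [-0.51,1,-0.4,0.011,-0.157,-0.051,-1]
  ]
}}

```text
t: 7.1
tool_pos: [0.49, -0.2781, 0.1455]
orientation: [2.167, 2.259, -0.003]
force: [-1.0, -0.3, -1.1]
opening: 0.0557
```

Run:
```python
from tgts import *
c=read_camera("wrist"); cv2.imwrite('pics/w6.png',c['frame'][:,:,::-1])
read_camera("wrist")
rcmd(.0635,.16)
rcmd(.0635,.062)
```

```text
pos [ 0.4882 -0.275   0.1446] -> [ 0.5062 -0.2778  0.141 ] d/w [-0.036, 0.178, 0.037, 0.001, 0.002, 0.002] F [-0.5  0.7 -0.8] op 0.0557 t 7.2
pos [ 0.4882 -0.275   0.1446] -> [ 0.5062 -0.2778  0.043 ] d/w [-0.03, 0.174, 1.017, 0.001, 0.002, 0.002] F [-0.5  0.7 -0.8] op 0.0557 t 7.2
```

View pics/w6.png

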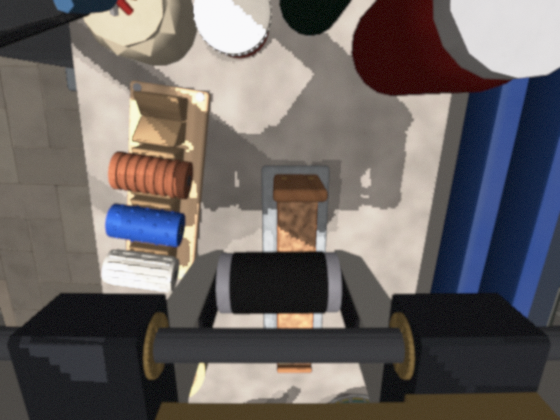

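Run:
```python
from tgts import *
c=read_camera("wrist"); s=read_state(); Rc=R.from_rotvec(s["orientation"])
print(proj(c,s["tool_pos"]+Rc.apply([0,0,-.019])))
crop(c,"w6c",200,160,360,330,4.5)
import pickle; pickle.dump(c,open('w6.pkl','wb'))
```

```text
[[275.48495303 283.31876234]]
```

View pics/w6c.png

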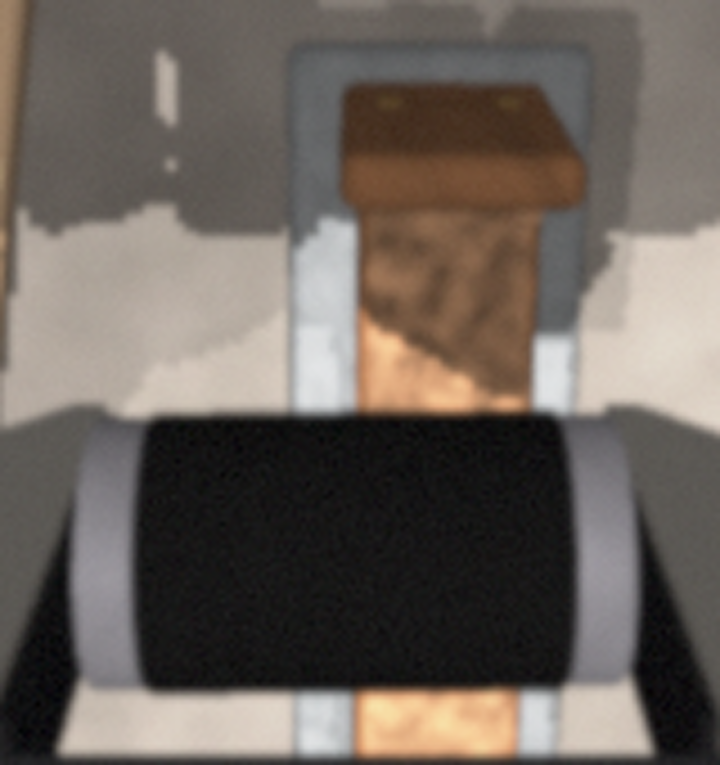

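Run:
```python
from tgts import *
import pickle
c=pickle.load(open('w6.pkl','rb'))
p=lambda a:(np.array(a)+.5)/4.5+[200,160]-.5
def loc(w):
    d=w-np.array([*RACK[:2],0]); cc,ss=np.cos(RACK[2]),np.sin(RACK[2]); return np.array([cc*d[0]+ss*d[1],-ss*d[0]+cc*d[1],w[2]]).round(4)
for q,z in [((350,209),.075),((582,209),.075),((360,270),.045),((538,270),.045),((357,730),.045),((520,730),.045)]:
    w=atz(c,p(q),z); print(q,w.round(4),loc(w))
```

```text
(350, 209) [ 0.4878 -0.2623  0.075 ] [-0.0177  0.0797  0.075 ]
(582, 209) [ 0.5253 -0.2607  0.075 ] [0.0197 0.0799 0.075 ]
(360, 270) [ 0.4905 -0.2829  0.045 ] [-0.0158  0.059   0.045 ]
(538, 270) [ 0.5233 -0.2815  0.045 ] [0.017  0.0592 0.045 ]
(357, 730) [ 0.4944 -0.3821  0.045 ] [-0.0158 -0.0402  0.045 ]
(520, 730) [ 0.5277 -0.3807  0.045 ] [ 0.0175 -0.0401  0.045 ]
```

Call:
{"name": "move_arm", "arguments": {
  "series": [
    [-0.03,0.17,0.1,0.001,0.002,0.002,-1],
    [-0.03,0.18,0.5,0.001,0.002,0.002,-1],
    [-0.03,0.18,0.9,0.001,0.002,0.002,-1],
    [-0.03,0.18,0.9,0.001,0.002,0.002,-1],
    [-0.03,0.18,0.9,0.001,0.002,0.002,-1]
  ]
}}

```text
t: 7.75
tool_pos: [0.5043, -0.2805, 0.0539]
orientation: [-2.184, -2.251, -0.004]
force: [0.6, -0.1, -0.5]
opening: 0.0559
```

```bash
sed -i 's/RACK=\[.5086/RACK=[.5094/' tgts.py
python3 - <<'E'
from tgts import *
c=read_camera("side"); crop(c,"s7",270,160,430,320,4)
read_camera("wrist");
rcmd(.064,.0605)
E
```

```text
pos [ 0.5067 -0.2816  0.0569] -> [ 0.5069 -0.2773  0.0415] d/w [0.042, 0.004, 0.154, 0.001, -0.0, -0.002] F [-0.4 -0.2 -0.8] op 0.0561 t 7.85
```

View pics/s7.png

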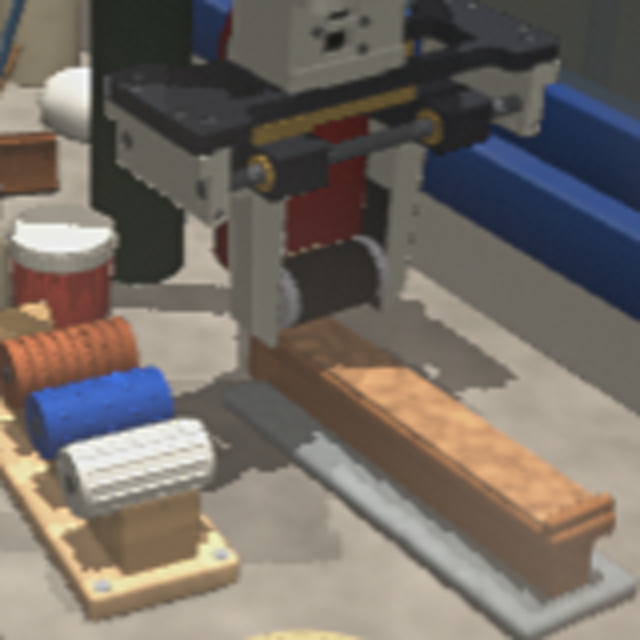

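Call:
{"name": "move_arm", "arguments": {
  "series": [
    [0.02,0,0.08,0,0,0,-1],
    [0.04,0,0.13,0,0,0,-1],
    [0.04,0,0.13,0,0,0,-1],
    [0.04,0,0.13,0,0,0,-1],
    [0.04,0,0.13,0,0,0,-1]
  ]
}}

```text
t: 8.35
tool_pos: [0.5071, -0.2782, 0.043]
orientation: [2.182, 2.254, 0.003]
force: [3.5, -8.9, -3.4]
opening: 0.0562
```

Run:
```python
from tgts import *
rcmd(.064,.0605)
c=read_camera("wrist"); crop(c,"w8",200,140,360,330,4)
```

```text
pos [ 0.5071 -0.2782  0.043 ] -> [ 0.5069 -0.2773  0.0415] d/w [0.009, -0.001, 0.015, 0.001, 0.001, -0.002] F [ 3.5 -8.9 -3.4] op 0.0562 t 8.35
```

View pics/w8.png

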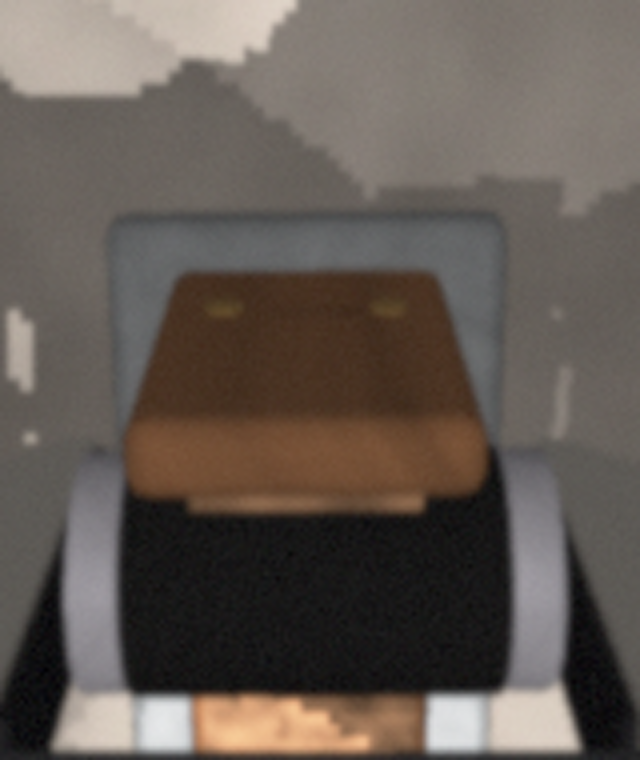

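Call:
{"name": "move_arm", "arguments": {
  "series": [
    [-0.01,0,0,0,0,0,-1],
    [-0.01,0,0.01,0,0,0,-1],
    [-0.01,0,0.01,0,0,0,-1]
  ]
}}

```text
t: 8.7
tool_pos: [0.5065, -0.2782, 0.0416]
orientation: [2.184, 2.256, 0.003]
force: [2.1, -5.5, 0.6]
opening: 0.0561
```

Run:
```python
from tgts import *
read_camera("wrist");rcmd(.064,.0605)
```

```text
pos [ 0.5065 -0.2782  0.0415] -> [ 0.5069 -0.2773  0.0415] d/w [0.008, 0.005, 0.0, 0.001, -0.0, -0.002] F [ 2. -6.  2.] op 0.0561 t 8.75
```

Call:
{"name": "move_arm", "arguments": {
  "series": [
    [-0.02,0,0,0,0,0,-1],
    [-0.02,0,0,0,0,0,-1],
    [-0.02,0,0,0,0,0,-1]
  ]
}}

```text
t: 9.05
tool_pos: [0.5063, -0.2788, 0.0412]
orientation: [-2.184, -2.257, -0.005]
force: [0.5, 1.0, 5.6]
opening: 0.0559
```

Run:
```python
from tgts import *
read_camera("wrist");rcmd(.064,.0605)
```

```text
pos [ 0.5063 -0.2788  0.0412] -> [ 0.5069 -0.2773  0.0415] d/w [0.015, 0.007, -0.003, 0.001, -0.001, -0.002] F [-0.   0.9  6.2] op 0.0556 t 9.1
```

Call:
{"name": "move_arm", "arguments": {
  "series": [
    [-0.01,0,0,0,0,0,1],
    [-0.01,0,0,0,0,0,1],
    [-0.01,0,0,0,0,0,1],
    [-0.01,0,-0.4,0,0,0,1],
    [-0.01,-0.3,-0.8,0,0,0,1],
    [-0.01,-0.6,-1,0,0,0,1]
  ]
}}

```text
t: 9.7
tool_pos: [0.4465, -0.2831, 0.1438]
orientation: [2.182, 2.257, 0.004]
force: [-0.8, -0.9, 0.1]
opening: 0.0925
```

```bash
sed -i 's/,-.3413,/,-.3426,/' tgts.py
python3 - <<'E'
from tgts import *
c=read_camera("wrist"); cv2.imwrite("pics/w9.png",c["frame"][:,:,::-1])
cmd(tcp([.391,-.2535,.13],-7,0),-7,0)
cmd(tcp([.391,-.2535,.052],-7,0),-7,0)
E
```

```text
pos [ 0.4438 -0.2841  0.1461] -> [ 0.391  -0.2535  0.111 ] d/w [0.324, -0.519, 0.349, 0.001, 0.001, 0.049] F [ 4.  -2.7  1.7] op 0.0928 t 9.75
pos [ 0.4438 -0.2841  0.1461] -> [ 0.391  -0.2535  0.033 ] d/w [0.325, -0.521, 1.129, 0.001, 0.001, 0.049] F [ 4.  -2.7  1.7] op 0.0928 t 9.75
```

View pics/w9.png

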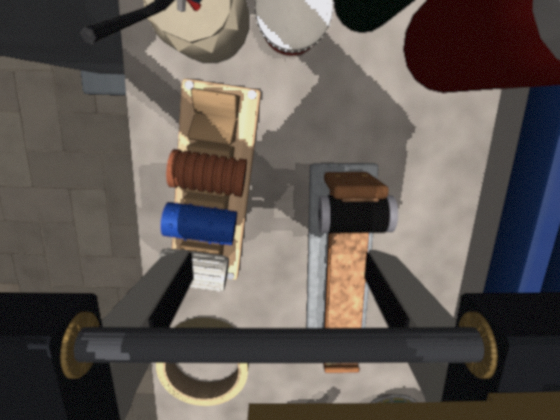

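Run:
```python
from tgts import *
c=read_camera("wrist"); print(atz(c,(207,172),.05),atz(c,(199.5,223.5),.05))
cmd(tcp([.391,-.2535,.13],-7,12),-7,12)
```

```text
[ 0.38764089 -0.25281961  0.05      ] [ 0.38024522 -0.29585352  0.05      ]
pos [ 0.4453 -0.2839  0.1443] -> [ 0.3915 -0.2496  0.1114] d/w [0.36, -0.528, 0.326, -0.004, 0.067, 0.049] F [1.5 0.3 0.9] op 0.093 t 9.8
```

Call:
{"name": "move_arm", "arguments": {
  "series": [
    [0.2,-0.3,0,-0.002,0.03,0.025,1],
    [0.36,-0.54,0.1,-0.004,0.067,0.049,1],
    [0.36,-0.54,0.3,-0.004,0.067,0.049,1],
    [0.36,-0.54,0.3,-0.004,0.067,0.049,1],
    [0.36,-0.54,0.3,-0.004,0.067,0.049,1]
  ]
}}

```text
t: 10.3
tool_pos: [0.3905, -0.2476, 0.1098]
orientation: [-2.237, -1.979, -0.235]
force: [1.2, 0.2, -0.7]
opening: 0.0929
```

```bash
cat >> tgts.py <<'E'
def held(c,px,z=-.019):
    s=read_state(); Rc=R.from_rotvec(s["orientation"]); o,d=ray(c,px); o=Rc.inv().apply(o-s["tool_pos"]); d=Rc.inv().apply(d); return (o+d*(z-o[2])/d[2]).round(4)
E
python3 - <<'E'
from tgts import *
c=read_camera("wrist"); cv2.imwrite("pics/w10.png",c["frame"][:,:,::-1])
read_camera("wrist")
cmd(tcp([.390,-.2535,.052],-7,12),-7,12)
E
```

```text
pos [ 0.3914 -0.2481  0.1111] -> [ 0.3905 -0.2496  0.0334] d/w [-0.179, -0.005, 0.756, -0.001, -0.001, 0.0] F [-0.8  1.  -1. ] op 0.093 t 10.4
```

View pics/w10.png

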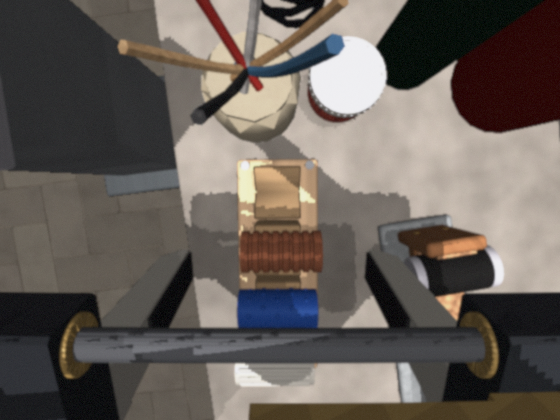

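Call:
{"name": "move_arm", "arguments": {
  "series": [
    [-0.09,0,0.38,0,0,0,1],
    [-0.17,0,0.72,0,0,0,1],
    [-0.18,0,0.755,0,0,0,1],
    [-0.18,0,0.755,0,0,0,1],
    [-0.18,0,0.755,0,0,0,1]
  ]
}}

```text
t: 10.9
tool_pos: [0.3915, -0.2506, 0.035]
orientation: [-2.239, -1.983, -0.236]
force: [0.3, 0.9, 0.9]
opening: 0.093
```

Run:
```python
from tgts import *
c=read_camera("wrist"); cv2.imwrite("pics/w11.png",c["frame"][:,:,::-1])
cmd(tcp([.390,-.2535,.052],-7,12),-7,12)
s=read_state(); print(proj(c,s["tool_pos"]+R.from_rotvec(s["orientation"]).apply([0,0,-.019])))
```

```text
pos [ 0.3916 -0.2508  0.0352] -> [ 0.3905 -0.2496  0.0334] d/w [0.007, -0.013, 0.02, -0.0, -0.0, 0.0] F [0.6 0.4 0.1] op 0.0931 t 10.95
[[277.56794718 284.07634853]]
```

View pics/w11.png

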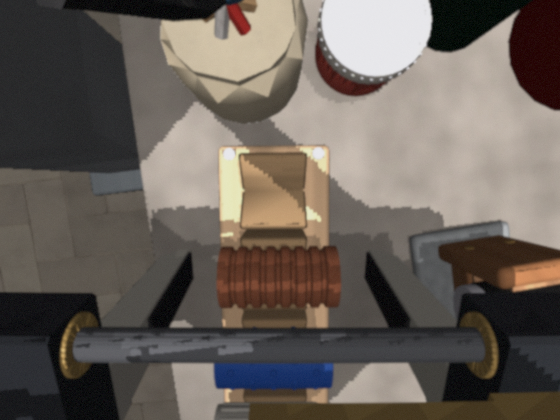

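Call:
{"name": "move_arm", "arguments": {
  "series": [
    [0.025,-0.01,0.015,0,0,0,1],
    [0.025,-0.01,0.015,0,0,0,1],
    [0.025,-0.01,0.015,0,0,0,-1],
    [0.025,-0.01,0.015,0,0,0,-1],
    [0.025,-0.01,0.015,0,0,0,-1],
    [0.025,-0.01,0.015,0,0,0,-1],
    [0.025,-0.01,0.015,0,0,0,-1],
    [0.025,-0.01,0.015,0,0,0,-1]
  ]
}}

```text
t: 11.75
tool_pos: [0.3895, -0.2469, 0.032]
orientation: [-2.238, -1.981, -0.236]
force: [-0.0, 0.2, -0.3]
opening: 0.056
```

Call:
{"name": "move_arm", "arguments": {
  "series": [
    [0.1,0,-0.49,0,0,0,-1],
    [0.2,0,-0.97,0,0,0,-1],
    [0.2,0,-1,0,0,0,-1]
  ]
}}

```text
t: 12.05
tool_pos: [0.3926, -0.2513, 0.1406]
orientation: [-2.245, -1.988, -0.238]
force: [1.1, -0.2, -0.8]
opening: 0.0557
```

Run:
```python
from tgts import *
rcmd(.0335,.16)
```

```text
pos [ 0.3926 -0.2513  0.1406] -> [ 0.5081 -0.3091  0.141 ] d/w [-0.425, 1.217, -0.087, 0.007, -0.065, -0.051] F [ 1.1 -0.2 -0.8] op 0.0557 t 12.05
```

Call:
{"name": "move_arm", "arguments": {
  "series": [
    [-0.2,0.4,-0.1,0,0,0,-1],
    [-0.43,0.8,-0.1,0.003,-0.03,-0.025,-1],
    [-0.43,1,-0.1,0.007,-0.065,-0.051,-1],
    [-0.43,1,-0.1,0.007,-0.065,-0.051,-1],
    [-0.43,1,-0.1,0.007,-0.065,-0.051,-1]
  ]
}}

```text
t: 12.55
tool_pos: [0.4834, -0.3031, 0.1333]
orientation: [-2.165, -2.256, -0.002]
force: [0.6, -0.4, -1.7]
opening: 0.056
```

Run:
```python
from tgts import *
c=read_camera("wrist"); cv2.imwrite("pics/w12.png",c["frame"][:,:,::-1])
import pickle; pickle.dump(c,open('w12.pkl','wb'))
s=read_state(); print(proj(c,s["tool_pos"]+R.from_rotvec(s["orientation"]).apply([0,0,-.019])))
crop(c,"w12c",180,120,380,320,4)
rcmd(.0335,.0605)
```

```text
[[275.71534577 283.76957473]]
pos [ 0.4828 -0.3036  0.1335] -> [ 0.5081 -0.3091  0.0415] d/w [-0.075, 0.259, 0.917, -0.003, -0.004, 0.0] F [-0.8 -0.  -0.7] op 0.056 t 12.6
```

View pics/w12c.png

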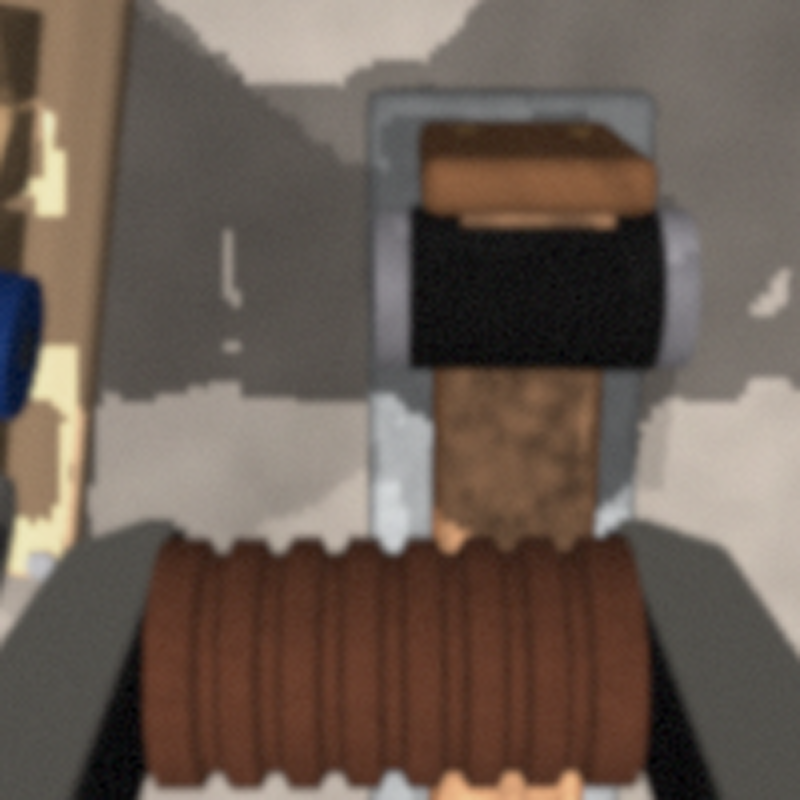

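```bash
cat >> tgts.py <<'E'
def limb(c,px,zc,side,r=.015,lat=None):
    # world y of cylinder axis (along ~x) whose silhouette limb passes px; side=+1: cylinder lies to +y of limb ray
    o,d=ray(c,px); o2,d2=o[1:],d[1:]/np.linalg.norm(d[1:])
    y0=o2[0]+d2[0]*(zc-o2[1])/d2[1]
    return y0+side*r/abs(d2[1])
E
python3 - <<'E'
from tgts import *
import pickle
c=pickle.load(open('w12.pkl','rb'))
y=limb(c,(180+535/4,120+367/4-.4),.06,1); y2=limb(c,(180+535/4,120+215/4),.06,-1); print(y,y2,"local",(y-RACK[1]-0)*1)
print(atz(c,(180+540/4,120+216/4),.075))
E
```

```text
-0.27751742042053723 -0.28027120349687 local 0.06508257957946278
[ 0.50649801 -0.26254281  0.075     ]
```

Call:
{"name": "move_arm", "arguments": {
  "series": [
    [-0.08,0.25,0.1,-0.003,-0.004,0,-1],
    [-0.08,0.255,0.5,-0.003,-0.004,0,-1],
    [-0.085,0.255,0.75,-0.003,-0.004,0,-1],
    [-0.085,0.255,0.75,-0.003,-0.004,0,-1],
    [-0.085,0.255,0.75,-0.003,-0.004,0,-1],
    [-0.085,0.255,0.75,-0.003,-0.004,0,-1]
  ]
}}

```text
t: 13.2
tool_pos: [0.5094, -0.3124, 0.0612]
orientation: [2.174, 2.259, -0.0]
force: [0.0, 0.3, -1.4]
opening: 0.0565
```

Run:
```python
from tgts import *
c=read_camera("wrist"); crop(c,"w13",180,120,380,320,3)
rcmd(.0325,.0605)
```

```text
pos [ 0.5097 -0.3125  0.0615] -> [ 0.5082 -0.3101  0.0415] d/w [0.025, -0.016, 0.2, 0.001, 0.002, 0.0] F [ 0.3  1.2 -0.7] op 0.056 t 13.25
```

View pics/w13.png

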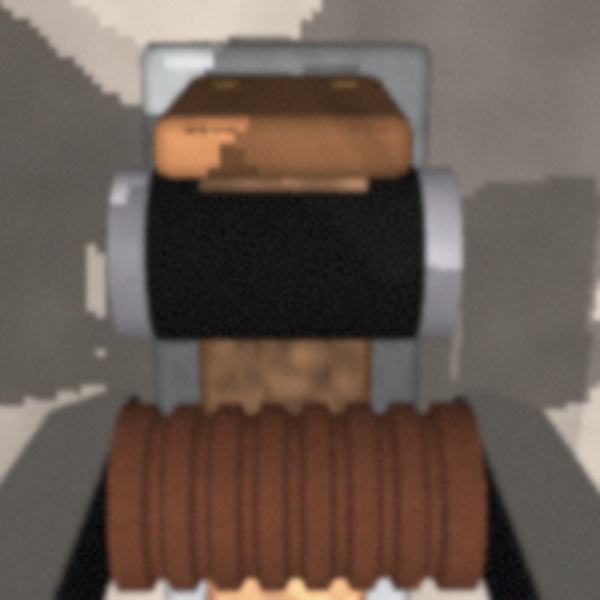

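Call:
{"name": "move_arm", "arguments": {
  "series": [
    [0.01,-0.01,0.1,0.001,0.002,0,-1],
    [0.02,-0.015,0.17,0.001,0.002,0,-1],
    [0.02,-0.015,0.2,0.001,0.002,0,-1],
    [0.02,-0.015,0.2,0.001,0.002,0,-1],
    [0.02,-0.015,0.2,0.001,0.002,0,-1]
  ]
}}

```text
t: 13.75
tool_pos: [0.5074, -0.3094, 0.0407]
orientation: [-2.175, -2.263, -0.001]
force: [-6.7, 3.4, 14.3]
opening: 0.0561
```

Run:
```python
from tgts import *
c=read_camera("wrist"); crop(c,"w14",180,120,380,320,3)
rcmd(.0325,.0605)
```

```text
pos [ 0.5074 -0.3094  0.0407] -> [ 0.5082 -0.3101  0.0415] d/w [-0.007, 0.007, -0.008, -0.0, -0.001, 0.001] F [-6.4  4.  15.2] op 0.0557 t 13.8
```

View pics/w14.png

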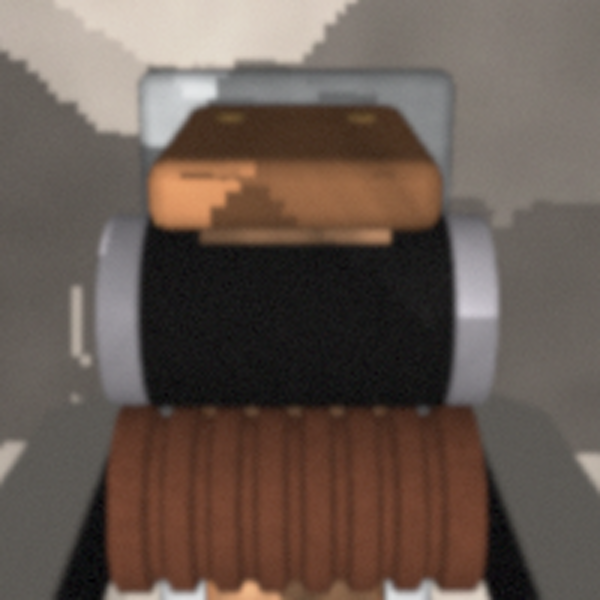

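Call:
{"name": "move_arm", "arguments": {
  "series": [
    [0,0,-0.01,0,0,0,-1],
    [0,0,-0.01,0,0,0,1],
    [0,0,-0.01,0,0,0,1],
    [0,0,-0.01,0,0,0,1],
    [0,-0.02,-0.4,0,0,0,1],
    [0,-0.3,-0.8,0,0,0,1],
    [0,-0.6,-1,0,0,0,1]
  ]
}}

```text
t: 14.5
tool_pos: [0.4485, -0.3129, 0.1425]
orientation: [2.175, 2.265, 0.002]
force: [1.0, -0.7, 0.1]
opening: 0.0925
```

Run:
```python
from tgts import *
c=read_camera("wrist"); cv2.imwrite("pics/w15.png",c["frame"][:,:,::-1])
read_camera("wrist")
cmd(tcp([.3832,-.2945,.13],-7,5),-7,5)
```

```text
pos [ 0.447  -0.3138  0.143 ] -> [ 0.3834 -0.2929  0.1111] d/w [0.234, -0.628, 0.318, -0.001, 0.028, 0.051] F [ 1.1 -0.1  0.1] op 0.093 t 14.6
```

View pics/w15.png

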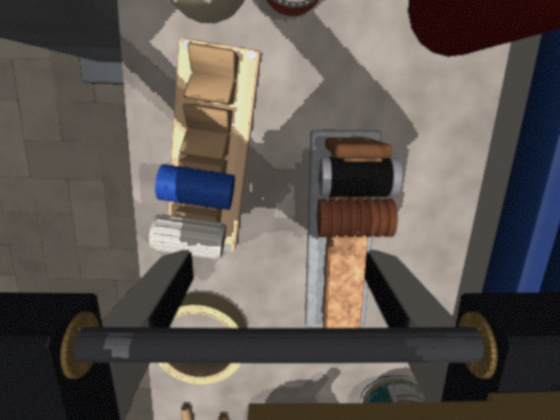

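Run:
```python
from tgts import *
c=read_camera("wrist"); print(atz(c,(195,187.5),.05),atz(c,(187.5,237),.05))
```

```text
[ 0.38150804 -0.29489583  0.05      ] [ 0.37391736 -0.33693556  0.05      ]
```

Call:
{"name": "move_arm", "arguments": {
  "series": [
    [0.12,-0.3,0,-0.001,0.014,0.025,1],
    [0.23,-0.63,0.1,-0.001,0.028,0.051,1],
    [0.23,-0.63,0.5,-0.001,0.028,0.051,1],
    [0.23,-0.63,0.5,-0.001,0.028,0.051,1],
    [0.23,-0.63,0.5,-0.001,0.028,0.051,1]
  ]
}}

```text
t: 15.15
tool_pos: [0.3831, -0.2902, 0.088]
orientation: [-2.299, -2.038, -0.098]
force: [0.5, -0.5, 1.0]
opening: 0.0931
```

Run:
```python
from tgts import *
read_camera("wrist")
c=read_camera("wrist"); crop(c,"w16",150,150,400,340,3)
s=read_state(); print(proj(c,s["tool_pos"]+R.from_rotvec(s["orientation"]).apply([0,0,-.019])))
cmd(tcp([.3825,-.2945,.0515],-7,5),-7,5)
```

```text
[[278.44954015 284.67071843]]
pos [ 0.3846 -0.2917  0.0902] -> [ 0.3827 -0.2929  0.0326] d/w [-0.066, -0.015, 0.573, -0.002, -0.001, 0.001] F [ 0.1  0.2 -0.1] op 0.0928 t 15.25
```

View pics/w16.png

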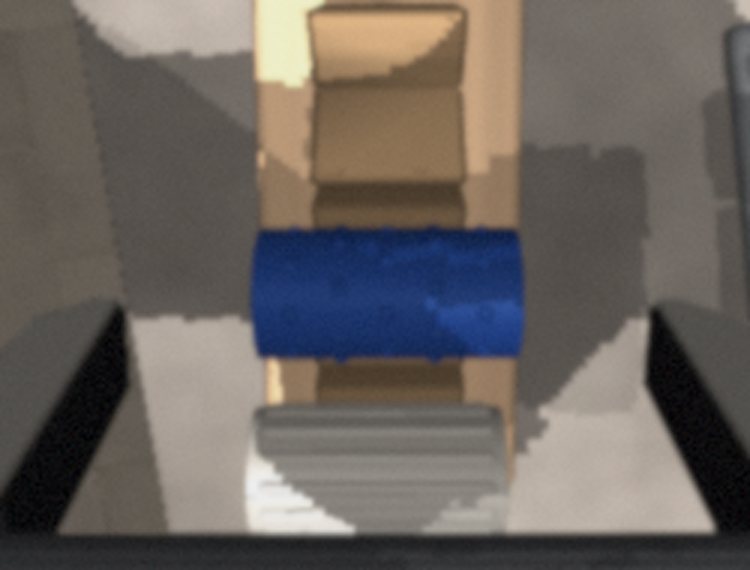

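Run:
```python
from tgts import *
c=read_camera("wrist"); a=limb(c,(279,150+229/3),.05,-1); b=limb(c,(279,150+358/3),.05,1); print(a,b,atz(c,(279.5,248),.05)); cmd(tcp([.3825,(a+b)/2,.0515],-7,5),-7,5)
```

```text
-0.2957175736140053 -0.2935879084635749 [ 0.38524175 -0.29491663  0.05      ]
pos [ 0.3848 -0.2919  0.0906] -> [ 0.3827 -0.293   0.0326] d/w [-0.065, -0.017, 0.577, -0.001, -0.001, 0.001] F [ 0.3 -0.5 -0.2] op 0.0933 t 15.3
```

Call:
{"name": "move_arm", "arguments": {
  "series": [
    [-0.03,0,0.3,0,0,0,1],
    [-0.065,0,0.55,0,0,0,1],
    [-0.065,0,0.575,0,0,0,1],
    [-0.065,0,0.575,0,0,0,1],
    [-0.065,0,0.575,0,0,0,1]
  ]
}}

```text
t: 15.8
tool_pos: [0.3842, -0.2935, 0.0332]
orientation: [-2.304, -2.042, -0.099]
force: [0.3, -0.4, 0.7]
opening: 0.0929
```

Run:
```python
from tgts import *
c=read_camera("wrist"); crop(c,"w17",150,150,400,340,3)
s=read_state(); print(proj(c,s["tool_pos"]+R.from_rotvec(s["orientation"]).apply([0,0,-.019])))
cmd(tcp([.3825,-.2945,.0515],-7,5),-7,5)
```

```text
[[277.30526088 283.3522191 ]]
pos [ 0.3842 -0.2936  0.0333] -> [ 0.3827 -0.2929  0.0326] d/w [0.005, -0.016, 0.008, -0.001, -0.0, 0.001] F [ 0.4 -0.2 -0.4] op 0.0932 t 15.85
```

View pics/w17.png

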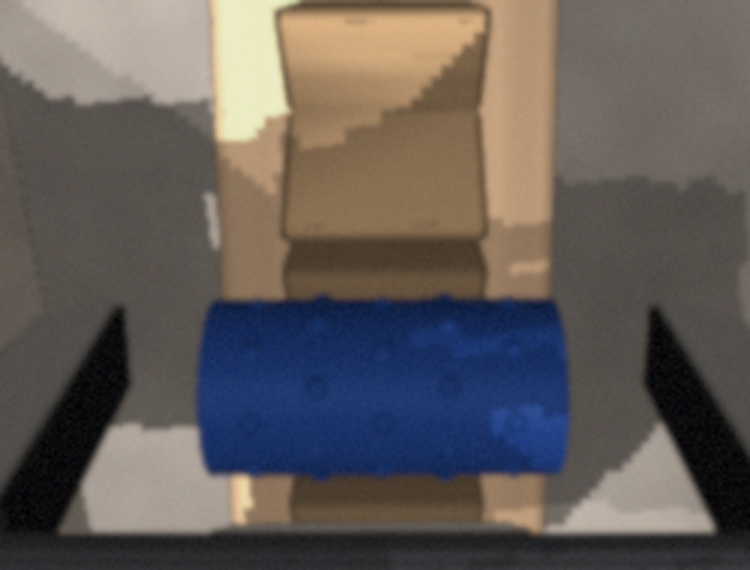

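Call:
{"name": "move_arm", "arguments": {
  "series": [
    [0.015,0,0,0,0,0,1],
    [0.015,0,0,0,0,0,-1],
    [0.015,0,0,0,0,0,-1],
    [0.015,0,0,0,0,0,-1],
    [0.015,0,0,0,0,0,-1],
    [0.015,0,0,0,0,0,-1],
    [0.015,0,0,0,0,0,-1]
  ]
}}

```text
t: 16.55
tool_pos: [0.3832, -0.2911, 0.0315]
orientation: [-2.302, -2.04, -0.099]
force: [-0.2, 0.2, 0.4]
opening: 0.0559
```

Call:
{"name": "move_arm", "arguments": {
  "series": [
    [0.04,0,-0.49,0,0,0,-1],
    [0.09,0,-0.97,0,0,0,-1],
    [0.09,0.2,-1,0,0,0,-1]
  ]
}}

```text
t: 16.85
tool_pos: [0.4057, -0.2966, 0.139]
orientation: [-2.31, -2.046, -0.099]
force: [1.5, 0.0, 0.0]
opening: 0.0559
```

Run:
```python
from tgts import *
rcmd(.002,.16)
```

```text
pos [ 0.4057 -0.2966  0.139 ] -> [ 0.5093 -0.3406  0.141 ] d/w [-0.309, 1.082, -0.043, 0.003, -0.027, -0.051] F [1.5 0.  0. ] op 0.0559 t 16.85
```

Call:
{"name": "move_arm", "arguments": {
  "series": [
    [-0.15,0.4,-0.1,0,0,0,-1],
    [-0.3,0.8,-0.1,0.002,-0.015,-0.03,-1],
    [-0.32,1,-0.1,0.003,-0.027,-0.051,-1],
    [-0.32,1,-0.1,0.003,-0.027,-0.051,-1],
    [-0.32,1,-0.1,0.003,-0.027,-0.051,-1]
  ]
}}

```text
t: 17.35
tool_pos: [0.4986, -0.3375, 0.1376]
orientation: [-2.169, -2.257, 0.001]
force: [0.5, 0.5, -1.1]
opening: 0.0559
```

Run:
```python
from tgts import *
c=read_camera("wrist")
import pickle; pickle.dump(c,open('w18.pkl','wb'))
s=read_state(); print(proj(c,s["tool_pos"]+R.from_rotvec(s["orientation"]).apply([0,0,-.019])))
crop(c,"w18c",180,120,380,320,4)
rcmd(.002,.0605)
```

```text
[[275.93374547 283.09542916]]
pos [ 0.4981 -0.3377  0.1377] -> [ 0.5093 -0.3406  0.0415] d/w [-0.041, 0.119, 0.961, -0.003, -0.003, 0.0] F [-0.3 -0.2 -0.6] op 0.0556 t 17.4
```

View pics/w18c.png

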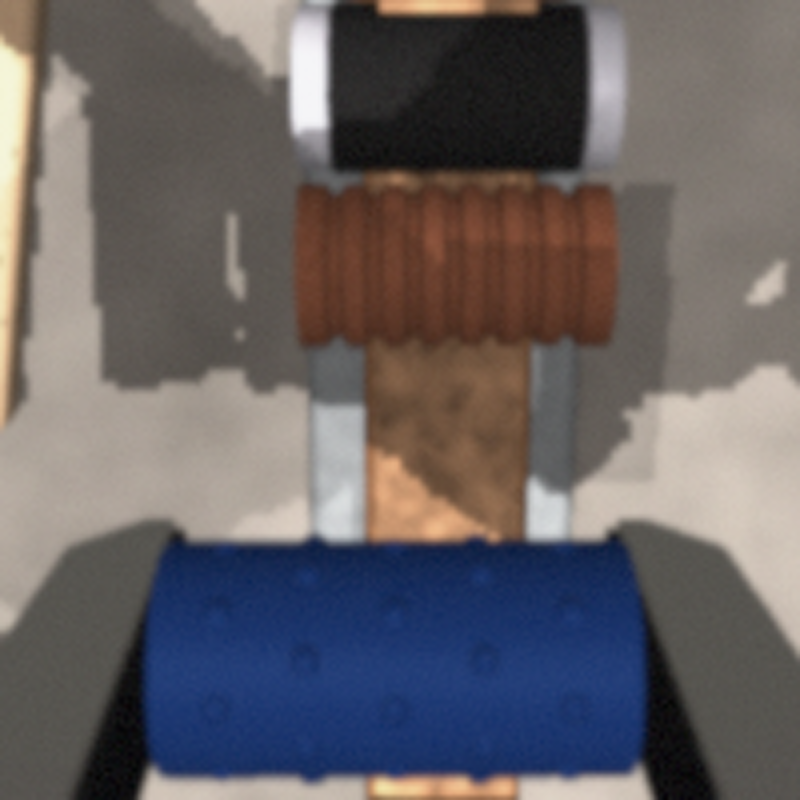

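Run:
```python
from tgts import *
import pickle
c=pickle.load(open('w18.pkl','rb'))
u=180+455/4
print("terra",limb(c,(u,120+345/4-.4),.06,1),limb(c,(u,120+186/4-.4),.06,-1),"black bottom",limb(c,(u,120+169/4-.4),.06,1))
print("held",held(c,(180+395/4,120+659/4)))
```

```text
terra -0.3098639621986253 -0.3106803238962453 black bottom -0.27724641860425325
held [-0.0009  0.0014 -0.019 ]
```

Call:
{"name": "move_arm", "arguments": {
  "series": [
    [-0.045,0.115,0.2,-0.003,-0.003,0,-1],
    [-0.045,0.115,0.6,-0.003,-0.003,0,-1],
    [-0.045,0.115,0.8,-0.003,-0.003,0,-1],
    [-0.045,0.115,0.8,-0.003,-0.003,0,-1],
    [-0.045,0.115,0.8,-0.003,-0.003,0,-1],
    [-0.045,0.115,0.8,-0.003,-0.003,0,-1]
  ]
}}

```text
t: 18.0
tool_pos: [0.5108, -0.3429, 0.0605]
orientation: [2.173, 2.26, -0.0]
force: [-0.6, 0.8, -0.2]
opening: 0.056
```

Run:
```python
from tgts import *
c=read_camera("wrist")
rcmd(.0016,.0605)
```

```text
pos [ 0.511  -0.3429  0.0606] -> [ 0.5093 -0.341   0.0415] d/w [0.02, -0.017, 0.191, 0.002, 0.002, 0.0] F [-0.3  0.  -0.6] op 0.0559 t 18.05
```

Call:
{"name": "move_arm", "arguments": {
  "series": [
    [0.01,-0.01,0.1,0.002,0.002,0,-1],
    [0.018,-0.017,0.17,0.002,0.002,0,-1],
    [0.018,-0.017,0.185,0.002,0.002,0,-1],
    [0.018,-0.017,0.185,0.002,0.002,0,-1],
    [0.018,-0.017,0.185,0.002,0.002,0,-1]
  ]
}}

```text
t: 18.55
tool_pos: [0.5087, -0.3403, 0.0406]
orientation: [-2.173, -2.262, 0.001]
force: [-2.5, 2.2, 7.7]
opening: 0.0556
```

Run:
```python
from tgts import *
c=read_camera("wrist"); crop(c,"w19",180,120,380,320,3)
rcmd(.0016,.0605)
```

```text
pos [ 0.5087 -0.3403  0.0406] -> [ 0.5093 -0.341   0.0415] d/w [-0.007, 0.006, -0.009, -0.001, -0.001, 0.001] F [-2.3  2.7  8.4] op 0.0557 t 18.6
```

View pics/w19.png

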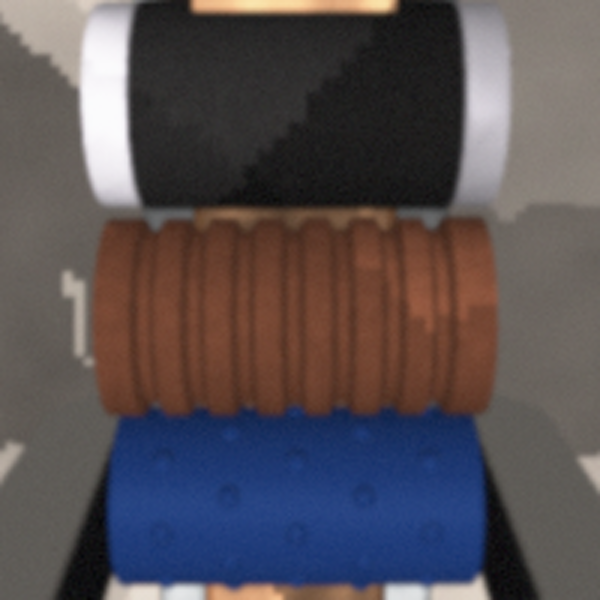

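Resting on the bed beside the terracotta. Release and go for the white one.

Call:
{"name": "move_arm", "arguments": {
  "series": [
    [0,0,-0.005,0,0,0,-1],
    [0,0,-0.005,0,0,0,1],
    [0,0,-0.005,0,0,0,1],
    [0,0,-0.005,0,0,0,1],
    [0,-0.02,-0.4,0,0,0,1],
    [0,-0.3,-0.8,0,0,0,1],
    [0,-0.6,-1,0,0,0,1]
  ]
}}

```text
t: 19.3
tool_pos: [0.4498, -0.3437, 0.1435]
orientation: [-2.175, -2.266, 0.001]
force: [-0.1, -1.4, 1.0]
opening: 0.0924
```

Run:
```python
from tgts import *
c=read_camera("wrist"); cv2.imwrite("pics/w20.png",c["frame"][:,:,::-1])
read_camera("wrist")
cmd(tcp([.376,-.3365,.11],-7,0),-7,0)
```

```text
pos [ 0.4483 -0.3448  0.144 ] -> [ 0.376  -0.3365  0.091 ] d/w [0.111, -0.719, 0.531, -0.0, 0.0, 0.051] F [ 0.4 -1.2 -0.8] op 0.0927 t 19.4
```

View pics/w20.png

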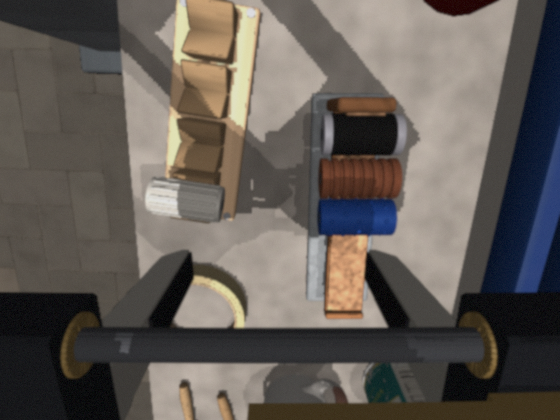

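Call:
{"name": "move_arm", "arguments": {
  "series": [
    [0.05,-0.35,0,0,0,0.025,1],
    [0.11,-0.73,0.1,0,0,0.051,1],
    [0.11,-0.73,0.5,0,0,0.051,1],
    [0.11,-0.73,0.5,0,0,0.051,1],
    [0.11,-0.73,0.5,0,0,0.051,1]
  ]
}}

```text
t: 19.9
tool_pos: [0.3748, -0.3336, 0.0893]
orientation: [-2.344, -2.079, 0.001]
force: [-0.1, -0.5, 0.1]
opening: 0.093
```

Run:
```python
from tgts import *
read_camera("wrist")
c=read_camera("wrist"); crop(c,"w21",150,150,400,340,3)
s=read_state(); print(proj(c,s["tool_pos"]+R.from_rotvec(s["orientation"]).apply([0,0,-.019])))
cmd(tcp([.3765,-.3365,.0515],-7,0),-7,0)
```

```text
[[278.37175393 284.38234162]]
pos [ 0.3763 -0.335   0.0914] -> [ 0.3765 -0.3365  0.0325] d/w [-0.016, 0.006, 0.589, -0.001, -0.001, 0.001] F [-0.1 -0.2 -0.1] op 0.0933 t 20.0
```

View pics/w21.png

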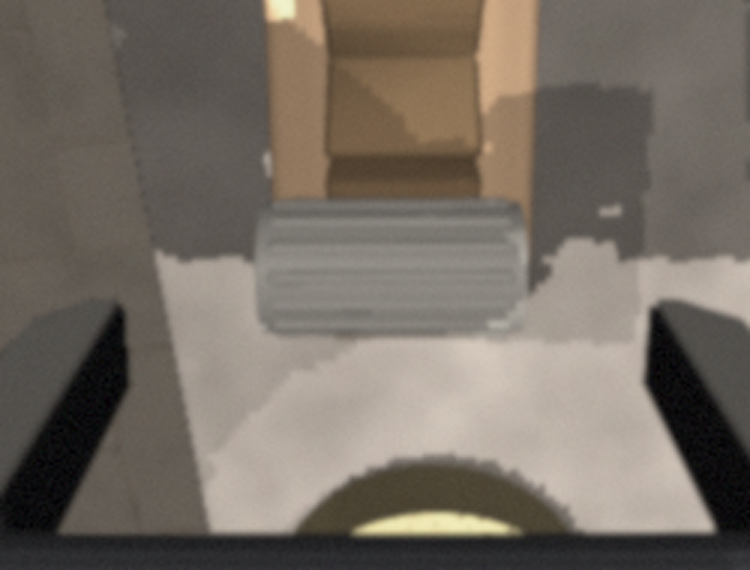

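Run:
```python
from tgts import *
c=read_camera("wrist"); a=limb(c,(280,150+201/3),.05,-1); b=limb(c,(280,150+333/3),.05,1); print(a,b,atz(c,(280,150+267/3),.05)); cmd(tcp([.3765,(a+b)/2,.0515],-7,0),-7,0)
```

```text
-0.33687173802740855 -0.33546193449510686 [ 0.37759581 -0.33625717  0.05      ]
pos [ 0.3765 -0.3353  0.0917] -> [ 0.3765 -0.3362  0.0325] d/w [-0.01, 0.003, 0.592, -0.001, -0.001, 0.001] F [-0.1 -0.3  1. ] op 0.0927 t 20.05
```

Call:
{"name": "move_arm", "arguments": {
  "series": [
    [0,0,0.3,0,0,0,1],
    [0,0,0.56,0,0,0,1],
    [0,0,0.59,0,0,0,1],
    [0,0,0.59,0,0,0,1],
    [0,0,0.59,0,0,0,1]
  ]
}}

```text
t: 20.55
tool_pos: [0.3761, -0.3354, 0.0331]
orientation: [-2.348, -2.082, 0.001]
force: [0.4, -0.1, 0.0]
opening: 0.093
```

Run:
```python
from tgts import *
c=read_camera("wrist"); crop(c,"w22",150,150,400,340,3)
s=read_state(); print(proj(c,s["tool_pos"]+R.from_rotvec(s["orientation"]).apply([0,0,-.019])))
cmd(tcp([.3765,-.3362,.0515],-7,0),-7,0)
```

```text
[[277.39824687 283.19352186]]
pos [ 0.3762 -0.3355  0.0333] -> [ 0.3765 -0.3362  0.0325] d/w [-0.006, 0.004, 0.008, -0.001, -0.0, 0.001] F [-0.1 -0.7  0.5] op 0.0928 t 20.6
```

View pics/w22.png

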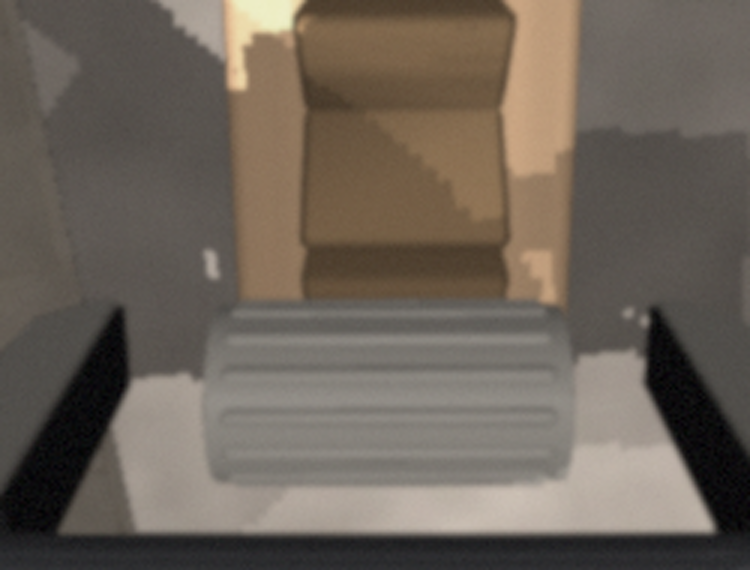

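Call:
{"name": "move_arm", "arguments": {
  "series": [
    [0.01,0,0.005,0,0,0,1],
    [0.01,0,0.005,0,0,0,-1],
    [0.01,0,0.005,0,0,0,-1],
    [0.01,0,0.005,0,0,0,-1],
    [0.01,0,0.005,0,0,0,-1],
    [0.01,0,0.005,0,0,0,-1],
    [0.01,0,0.005,0,0,0,-1]
  ]
}}

```text
t: 21.3
tool_pos: [0.3751, -0.3334, 0.0308]
orientation: [-2.347, -2.081, 0.002]
force: [0.1, -0.4, -0.1]
opening: 0.056
```

Call:
{"name": "move_arm", "arguments": {
  "series": [
    [0,0,-0.5,0,0,0,-1],
    [0,0,-0.97,0,0,0,-1],
    [0,0.3,-1,0,0,0,-1]
  ]
}}

```text
t: 21.6
tool_pos: [0.4069, -0.3407, 0.1386]
orientation: [2.348, 2.078, -0.002]
force: [1.3, -1.6, 0.7]
opening: 0.0561
```

Run:
```python
from tgts import *
rcmd(-.0295,.16)
```

```text
pos [ 0.4069 -0.3407  0.1386] -> [ 0.5105 -0.3721  0.141 ] d/w [-0.186, 1.067, -0.019, 0.001, 0.002, -0.051] F [ 1.3 -1.6  0.7] op 0.0561 t 21.6
```

Call:
{"name": "move_arm", "arguments": {
  "series": [
    [-0.1,0.45,0,0,0,-0.025,-1],
    [-0.19,0.9,0,0,0,-0.051,-1],
    [-0.19,1,0,0,0,-0.051,-1],
    [-0.19,1,0,0,0,-0.051,-1],
    [-0.19,1,0,0,0,-0.051,-1]
  ]
}}

```text
t: 22.1
tool_pos: [0.5013, -0.3677, 0.1296]
orientation: [-2.172, -2.26, 0.002]
force: [0.0, 0.4, 0.1]
opening: 0.056
```

Run:
```python
from tgts import *
c=read_camera("wrist")
import pickle; pickle.dump(c,open('w23.pkl','wb'))
s=read_state(); print(proj(c,s["tool_pos"]+R.from_rotvec(s["orientation"]).apply([0,0,-.019])))
crop(c,"w23c",180,120,380,320,4)
rcmd(-.0295,.0605)
```

```text
[[276.42752812 283.1764388 ]]
pos [ 0.5011 -0.3678  0.13  ] -> [ 0.5105 -0.3721  0.0415] d/w [-0.05, 0.097, 0.884, -0.002, -0.001, 0.0] F [ 0.4 -0.3 -0.8] op 0.0555 t 22.15
```

View pics/w23c.png

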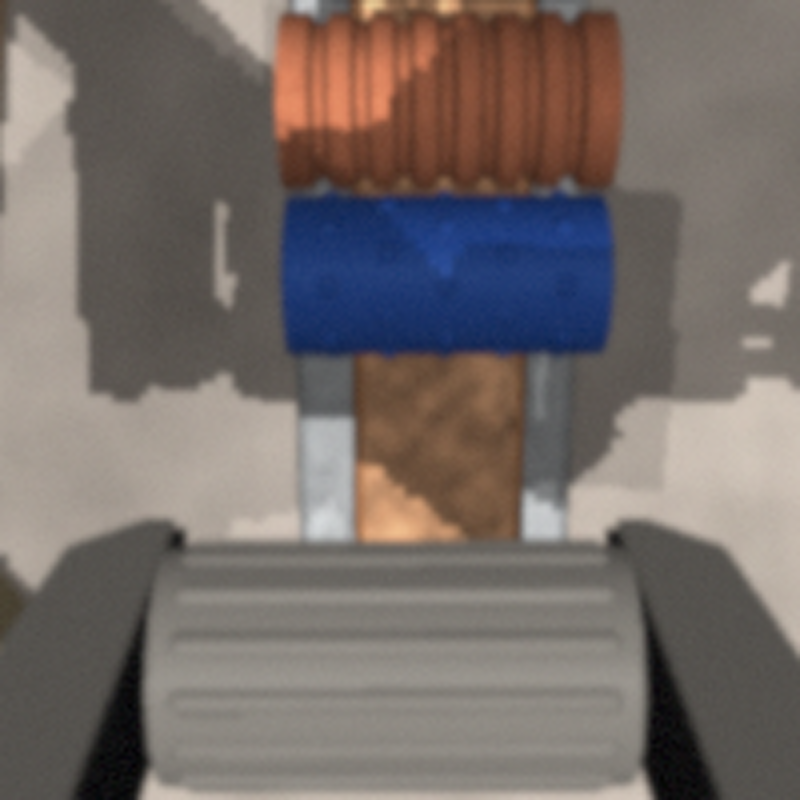

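Run:
```python
from tgts import *
import pickle
c=pickle.load(open('w23.pkl','rb'))
u=180+448/4
print("blue",limb(c,(u,120+352/4-.4),.06,1),limb(c,(u,120+197/4-.4),.06,-1),"terra bottom",limb(c,(u,120+190/4-.4),.06,1))
print("held",held(c,(180+395/4,120+664/4)))
```

```text
blue -0.3394482843496479 -0.3419115481006175 terra bottom -0.3102515396396865
held [-0.0015  0.0011 -0.019 ]
```

Call:
{"name": "move_arm", "arguments": {
  "series": [
    [-0.045,0.09,0.2,-0.002,0,0,-1],
    [-0.045,0.09,0.55,-0.002,0,0,-1],
    [-0.045,0.09,0.7,-0.002,0,0,-1],
    [-0.045,0.09,0.7,-0.002,0,0,-1],
    [-0.045,0.09,0.7,-0.002,0,0,-1],
    [-0.045,0.09,0.7,-0.002,0,0,-1]
  ]
}}

```text
t: 22.75
tool_pos: [0.5119, -0.373, 0.0623]
orientation: [2.175, 2.264, 0.006]
force: [0.7, -0.0, 0.2]
opening: 0.0559
```

Run:
```python
from tgts import *
c=read_camera("wrist")
rcmd(-.0285,.0605)
```

```text
pos [ 0.5121 -0.373   0.0624] -> [ 0.5105 -0.3711  0.0415] d/w [0.02, -0.016, 0.209, 0.001, -0.0, 0.0] F [-0.7  0.6 -0.6] op 0.0561 t 22.8
```

Call:
{"name": "move_arm", "arguments": {
  "series": [
    [0.01,-0.01,0.1,0.001,0,0,-1],
    [0.018,-0.016,0.18,0.001,0,0,-1],
    [0.018,-0.016,0.205,0.001,0,0,-1],
    [0.018,-0.016,0.205,0.001,0,0,-1],
    [0.018,-0.016,0.205,0.001,0,0,-1]
  ]
}}

```text
t: 23.3
tool_pos: [0.5095, -0.3701, 0.0403]
orientation: [-2.174, -2.263, -0.003]
force: [-4.2, 3.5, 9.9]
opening: 0.0559
```

Run:
```python
from tgts import *
c=read_camera("wrist"); crop(c,"w24",180,120,380,320,3)
rcmd(-.0285,.0605)
```

```text
pos [ 0.5095 -0.37    0.0403] -> [ 0.5105 -0.3711  0.0415] d/w [-0.011, 0.01, -0.012, -0.0, -0.001, 0.001] F [-4.2  3.6  9.7] op 0.0557 t 23.35
```

View pics/w24.png

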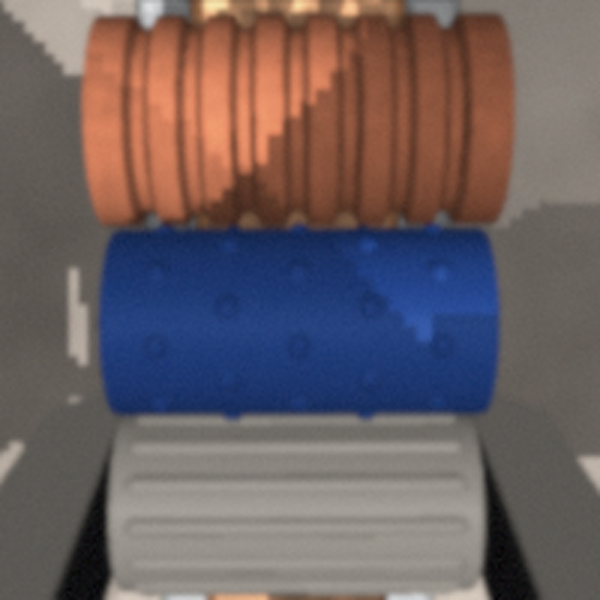

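Call:
{"name": "move_arm", "arguments": {
  "series": [
    [0,0,-0.01,0,0,0,-1],
    [0,0,-0.01,0,0,0,1],
    [0,0,-0.01,0,0,0,1],
    [0,0,-0.01,0,0,0,1],
    [0,0,-0.4,0,0,0,1],
    [0,0,-0.8,0,0,0,1],
    [0,0,-1,0,0,0,1]
  ]
}}

```text
t: 24.05
tool_pos: [0.5109, -0.3717, 0.1435]
orientation: [2.176, 2.264, 0.003]
force: [0.3, -0.3, 0.8]
opening: 0.0924
```

Call:
{"name": "move_arm", "arguments": {
  "series": [
    [0,0,-0.5,0,0,0,1],
    [0.3,0,-1,0,0,0,1],
    [0.7,-0.1,-1,0,0,0,1],
    [1,-0.2,-1,0,0,0,1]
  ]
}}

```text
t: 24.45
tool_pos: [0.4868, -0.271, 0.2431]
orientation: [2.175, 2.264, 0.005]
force: [1.3, 0.2, -0.1]
opening: 0.093
```

Run:
```python
from tgts import *
c=read_camera("wrist"); cv2.imwrite("pics/w25.png",c["frame"][:,:,::-1])
cmd([.47,.0,.30],-18)
```

```text
pos [ 0.4851 -0.2669  0.2414] -> [0.47 0.   0.3 ] d/w [2.676, -0.038, -0.574, -0.0, -0.001, 0.113] F [4.1 0.7 0.3] op 0.0926 t 24.5
```

View pics/w25.png

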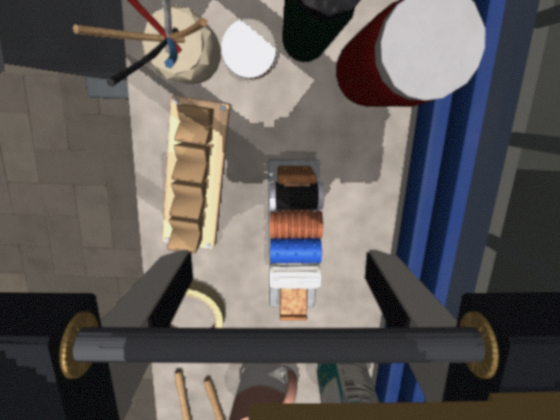

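Call:
{"name": "move_arm", "arguments": {
  "series": [
    [0.1,0,-0.45,0,0,0,1],
    [0.5,0,-0.6,0,0,0,1],
    [1,0,-0.6,0,0,0.03,1]
  ]
}}

```text
t: 24.8
tool_pos: [0.4827, -0.1727, 0.3036]
orientation: [2.283, 2.156, 0.005]
force: [0.4, 0.2, -0.6]
opening: 0.093
```

Call:
{"name": "move_arm", "arguments": {
  "series": [
    [0.5,0,0,0,0,0.03,1],
    [1,0,0,0,0,0.06,1],
    [1,0,0,0,0,0.08,1]
  ]
}}

```text
t: 25.1
tool_pos: [0.4874, -0.0668, 0.301]
orientation: [-2.528, -1.858, -0.005]
force: [-0.4, 0.1, -0.3]
opening: 0.0928
```

Run:
```python
from tgts import *
read_camera("wrist")
c=read_camera("wrist"); cv2.imwrite("pics/w26.png",c["frame"][:,:,::-1])
import pickle; pickle.dump(c,open('w26.pkl','wb'))
cmd([.47,.0,.30],-18)
```

```text
pos [ 0.4873 -0.0708  0.3006] -> [0.47 0.   0.3 ] d/w [0.624, -0.377, 0.009, -0.001, -0.001, 0.003] F [-0.5 -0.4 -0.3] op 0.0932 t 25.2
```

View pics/w26.png

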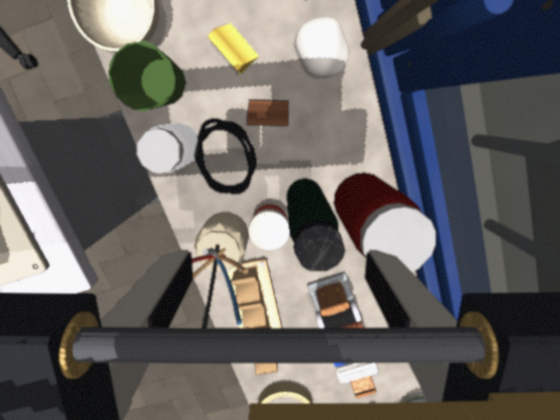

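Run:
```python
from tgts import *
c=read_camera("wrist"); p=atz(c,(268,112),.02); print(p)
cmd(tcp([p[0],p[1]-.01,.17],-18,0),-18)
```

```text
[0.49726674 0.00657022 0.02      ]
pos [ 0.4872 -0.0719  0.3005] -> [ 0.4973 -0.0034  0.151 ] d/w [0.68, -0.105, 1.497, -0.001, -0.001, 0.004] F [ 0.3 -1.   0.1] op 0.093 t 25.25
```

Call:
{"name": "move_arm", "arguments": {
  "series": [
    [0.4,-0.05,0,0,0,0,1],
    [0.68,-0.1,0.4,0,0,0.004,1],
    [0.68,-0.1,0.85,0,0,0.004,1],
    [0.68,-0.1,1,0,0,0.004,1],
    [0.68,-0.1,1,0,0,0.004,1],
    [0.68,-0.1,1,0,0,0.004,1]
  ]
}}

```text
t: 25.85
tool_pos: [0.4987, -0.0052, 0.2024]
orientation: [-2.544, -1.839, -0.003]
force: [1.2, -0.1, 0.7]
opening: 0.093
```

Run:
```python
from tgts import *
read_camera("wrist")
c=read_camera("wrist"); cv2.imwrite("pics/w27.png",c["frame"][:,:,::-1]); crop(c,"w27c",180,150,380,300,4)
import pickle; pickle.dump(c,open('w27.pkl','wb'))
cmd([.497,.0,.15],-18)
```

```text
pos [ 0.4996 -0.0051  0.2036] -> [0.497 0.    0.15 ] d/w [0.038, -0.041, 0.536, 0.001, -0.001, -0.002] F [0.4 0.4 0.3] op 0.093 t 25.95
```

View pics/w27.png

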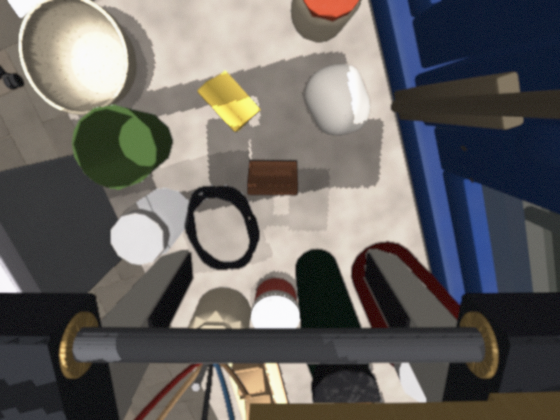

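View pics/w27c.png

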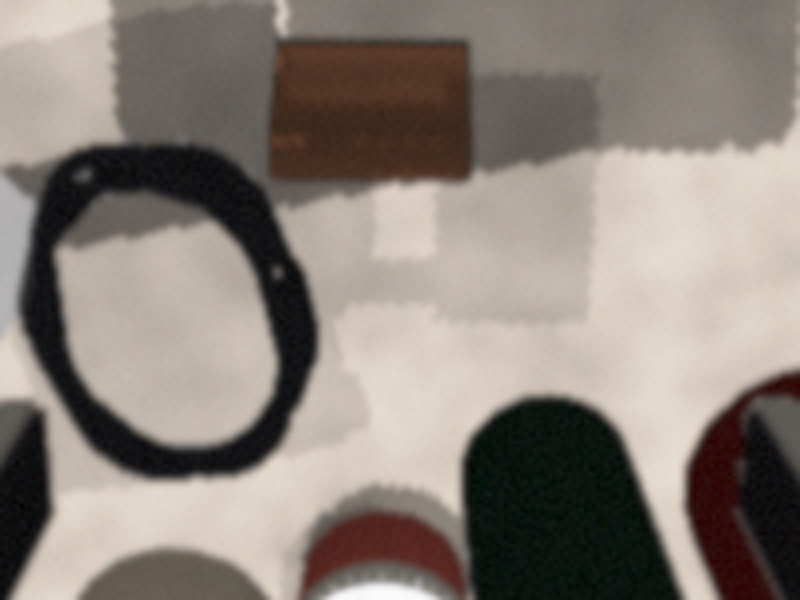

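```bash
cat > wedge.py <<'E'
from tgts import *
import pickle
def place(p,P):
    c,s=np.cos(p[2]),np.sin(p[2]); P=np.array(P,float)/1000
    return np.c_[p[0]+c*P[:,0]-s*P[:,1], p[1]+s*P[:,0]+c*P[:,1], P[:,2]]
def wl(p):
    sec=[(-16,0),(16,0),(-4,34),(-15,34),(-16,0)]
    L=[[(s,y,z) for y,z in sec] for s in (-26,26)]+[[(-26,y,z),(26,y,z)] for y,z in sec[:4]]
    return [place(p,l) for l in L]
def draw(c,win,k,ls):
    f=cv2.resize(c["frame"][win[1]:win[3],win[0]:win[2],::-1],None,fx=k,fy=k,interpolation=cv2.INTER_CUBIC)
    for L in ls:
        uv=((proj(c,L)-[win[0],win[1]]+.5)*k-.5).astype(int); cv2.polylines(f,[uv],False,(0,255,0),1,cv2.LINE_AA)
    return f
E
python3 - <<'E'
from wedge import *
c=pickle.load(open('w27.pkl','rb'))
w=(220,140,325,215); im=[]
for p in [(.497,.008,-18),(.497,.008,162)]:
    im.append(draw(c,w,7,wl([p[0],p[1],np.radians(p[2])])))
cv2.imwrite('pics/w27o.png',np.vstack(im)[:, :735])
E
python3 -c "
import cv2; a=cv2.imread('pics/w27o.png'); print(a.shape); cv2.imwrite('pics/w27p.png',cv2.resize(a,None,fx=.57,fy=.57))"
```

```text
(1050, 735, 3)
```

View pics/w27p.png

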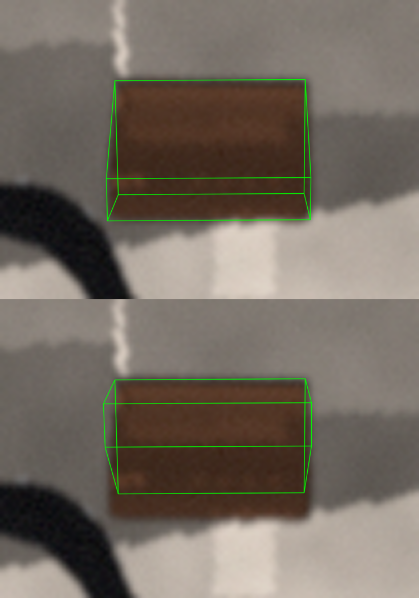

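Run:
```python
from tgts import *
cmd(tcp([.4951,.0023,.125],-18),-18)
```

```text
Traceback (most recent call last):
TypeError: tcp() missing 1 required positional argument: 'tilt'
```

Run:
```python
from tgts import *
cmd(tcp([.4951,.0023,.125],-18,0),-18)
```

```text
pos [ 0.4996 -0.0051  0.2036] -> [0.4951 0.0023 0.106 ] d/w [0.053, -0.067, 0.976, 0.001, -0.001, -0.002] F [0.4 0.4 0.3] op 0.093 t 25.95
```

Call:
{"name": "move_arm", "arguments": {
  "series": [
    [0.05,-0.06,0.4,0,0,-0.002,1],
    [0.053,-0.067,0.85,0,0,-0.002,1],
    [0.053,-0.067,1,0,0,-0.002,1],
    [0.053,-0.067,1,0,0,-0.002,1],
    [0.053,-0.067,1,0,0,-0.002,1]
  ]
}}

```text
t: 26.45
tool_pos: [0.4947, 0.003, 0.1032]
orientation: [-2.538, -1.848, -0.005]
force: [0.1, -0.3, 0.3]
opening: 0.0932
```

Run:
```python
from wedge import *
read_camera("wrist")
c=read_camera("wrist")
f=draw(c,(190,170,370,300),4,wl([.497,.008,np.radians(-18)])); cv2.imwrite('pics/w28.png',f); cv2.imwrite('pics/w28b.png',c["frame"][:,:,::-1])
cmd(tcp([.4951,.0023,.025],-18,0),-18)
```

```text
pos [0.4954 0.0031 0.1039] -> [0.4951 0.0023 0.006 ] d/w [-0.012, -0.003, 0.979, 0.001, -0.001, 0.001] F [ 0.3 -0.5  0.5] op 0.0932 t 26.55
```

View pics/w28.png

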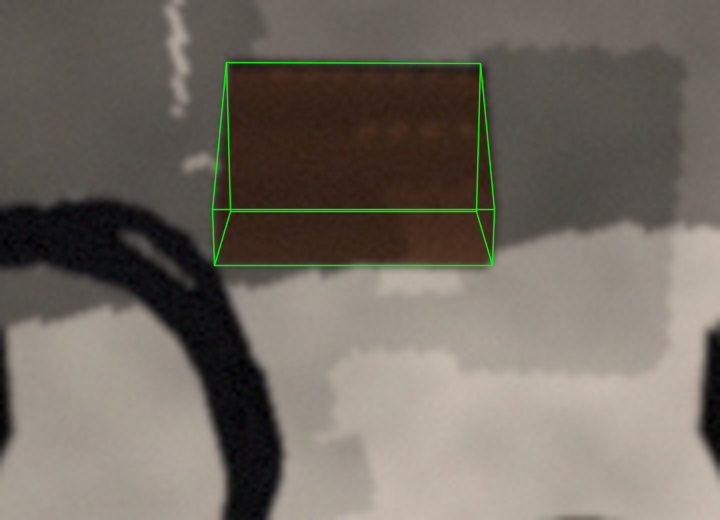

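View pics/w28b.png

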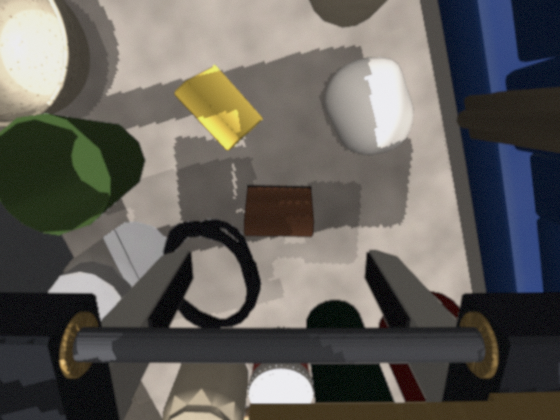

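Run:
```python
from tgts import *
cmd([.4965,.0066,.012],-18)
```

```text
pos [0.4954 0.0031 0.1039] -> [0.4965 0.0066 0.012 ] d/w [0.034, -0.002, 0.919, 0.001, -0.001, 0.001] F [ 0.3 -0.5  0.5] op 0.0932 t 26.55
```

Call:
{"name": "move_arm", "arguments": {
  "series": [
    [0.04,0,0.1,0,0,0,0.4],
    [0.04,0,0.3,0,0,0,0.4],
    [0.04,0,0.6,0,0,0,0.4],
    [0.04,0,0.6,0,0,0,0.4],
    [0.04,0,0.6,0,0,0,0.4],
    [0.04,0,0.6,0,0,0,0.4]
  ]
}}

```text
t: 27.15
tool_pos: [0.4956, 0.0074, 0.0426]
orientation: [-2.538, -1.849, -0.004]
force: [0.6, 0.8, 0.3]
opening: 0.0652
```

Run:
```python
from wedge import *
c=read_camera("wrist")
f=draw(c,(170,150,390,320),3.6,wl([.497,.008,np.radians(-18)])); cv2.imwrite('pics/w29.png',f)
cmd([.4965,.0066,.012],-18)
s=read_state();Rc=R.from_rotvec(s["orientation"])
print(proj(c,np.array([[.497,.008,.017]])))
```

```text
pos [0.4958 0.0074 0.0427] -> [0.4965 0.0066 0.012 ] d/w [-0.006, 0.009, 0.307, 0.0, -0.001, 0.001] F [-0.4 -0.9  0.7] op 0.0649 t 27.2
[[279.63717837 245.62834582]]
```

View pics/w29.png

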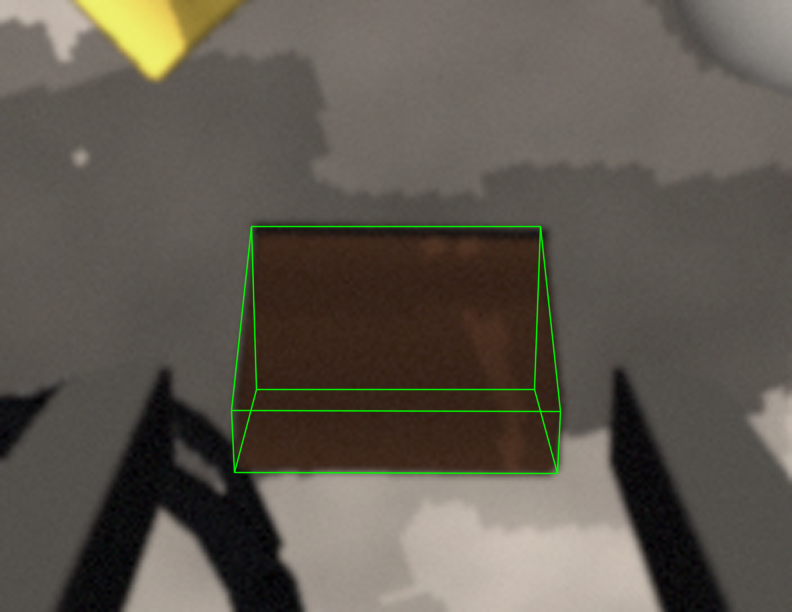

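Call:
{"name": "move_arm", "arguments": {
  "series": [
    [0,0,0.15,0,0,0,0.4],
    [0,0,0.28,0,0,0,0.4],
    [0,0,0.3,0,0,0,0.4],
    [0,0,0.3,0,0,0,0.4],
    [0,0,0.3,0,0,0,0.4]
  ]
}}

```text
t: 27.7
tool_pos: [0.4947, 0.0075, 0.0114]
orientation: [-2.537, -1.848, -0.002]
force: [0.6, 0.7, -0.9]
opening: 0.0653
```

Run:
```python
from wedge import *
c=read_camera("wrist")
f=draw(c,(170,150,390,320),3.6,wl([.497,.008,np.radians(-18)])); cv2.imwrite('pics/w30.png',f)
cmd([.4965,.0066,.012],-18)
```

```text
pos [0.4948 0.0075 0.0115] -> [0.4965 0.0066 0.012 ] d/w [-0.003, 0.019, -0.005, -0.0, -0.001, 0.001] F [0.9 0.2 0.1] op 0.0648 t 27.75
```

View pics/w30.png

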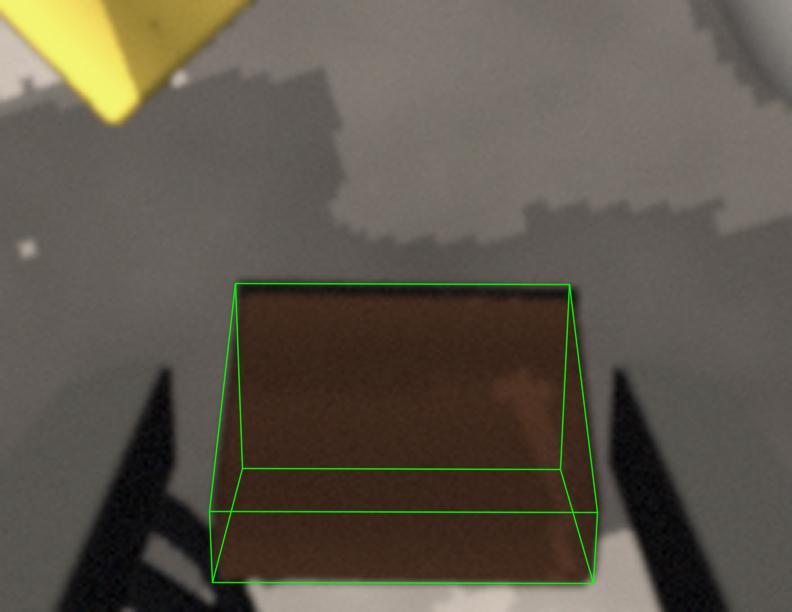

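Call:
{"name": "move_arm", "arguments": {
  "series": [
    [-0.01,0.01,0,0,0,0,0.4],
    [-0.01,0.01,0,0,0,0,-1],
    [-0.01,0.01,0,0,0,0,-1],
    [-0.01,0.01,0,0,0,0,-1],
    [-0.01,0.01,0,0,0,0,-1]
  ],
  "squeeze": 35
}}

```text
t: 28.25
tool_pos: [0.4953, 0.0062, 0.0112]
orientation: [-2.537, -1.848, -0.002]
force: [-0.0, -0.1, 1.4]
opening: 0.0515
```

Run:
```python
from wedge import *
c=read_camera("wrist")
f=draw(c,(170,150,390,320),3.6,[]); cv2.imwrite('pics/w31.png',f)
cmd([.4965,.0066,.012],-18)
```

```text
pos [0.4953 0.0062 0.0111] -> [0.4965 0.0066 0.012 ] d/w [0.008, 0.011, -0.009, -0.0, -0.001, 0.001] F [ 0.3 -0.9  2.2] op 0.052 t 28.3
```

View pics/w31.png

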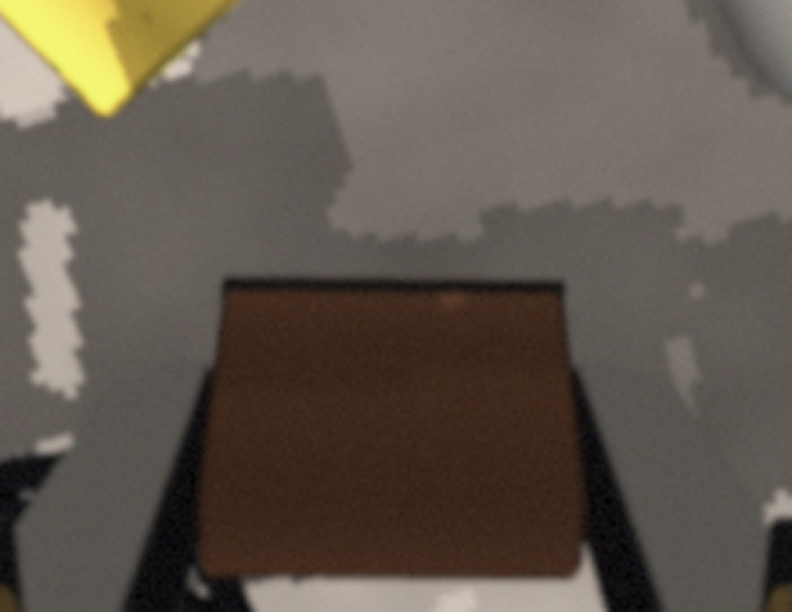

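Call:
{"name": "move_arm", "arguments": {
  "series": [
    [0,0,-0.3,0,0,0,-1],
    [0,0,-0.7,0,0,0,-1],
    [0,0,-1,0,0,0,-1]
  ]
}}

```text
t: 28.6
tool_pos: [0.495, 0.006, 0.1124]
orientation: [-2.537, -1.848, -0.002]
force: [0.4, -0.2, -0.3]
opening: 0.0519
```

Call:
{"name": "move_arm", "arguments": {
  "series": [
    [0,0,-0.5,0,0,0,-1],
    [0,0,-1,0,0,0,-1]
  ]
}}

```text
t: 28.8
tool_pos: [0.494, 0.0058, 0.2116]
orientation: [-2.535, -1.847, 0.001]
force: [0.2, -0.7, -1.0]
opening: 0.0518
```

Call:
{"name": "move_arm", "arguments": {
  "series": [
    [0,0,-0.4,0,0,0,-1],
    [0,0,-0.7,0,0,0,-1],
    [0,0,-0.7,0,0,0,-1]
  ]
}}

```text
t: 29.1
tool_pos: [0.4975, 0.0052, 0.2863]
orientation: [2.538, 1.848, 0.012]
force: [0.7, -0.1, -1.2]
opening: 0.0517
```

Run:
```python
from wedge import *
rcmd(-.0722,.30)
```

```text
pos [0.4975 0.0052 0.2863] -> [ 0.5122 -0.4147  0.281 ] d/w [-3.953, 1.427, 0.043, 0.002, -0.001, -0.111] F [ 0.7 -0.1 -1.2] op 0.0517 t 29.1
```

Call:
{"name": "move_arm", "arguments": {
  "series": [
    [-0.4,0.15,0,0,0,-0.03,-1],
    [-0.8,0.29,0,0,0,-0.07,-1],
    [-1,0.36,0,0,0,-0.111,-1]
  ]
}}

```text
t: 29.4
tool_pos: [0.498, -0.1031, 0.2787]
orientation: [-2.172, -2.263, 0.0]
force: [-0.2, 0.2, -0.2]
opening: 0.0517
```

Call:
{"name": "move_arm", "arguments": {
  "series": [
    [-0.5,0,0,0,0,0,-1],
    [-1,0,0,0,0,0,-1]
  ]
}}

```text
t: 29.6
tool_pos: [0.5019, -0.2016, 0.2784]
orientation: [-2.174, -2.26, -0.002]
force: [0.9, -0.3, -1.2]
opening: 0.0516
```

Call:
{"name": "move_arm", "arguments": {
  "series": [
    [-0.5,0,0,0,0,0,-1],
    [-1,0,0,0,0,0,-1]
  ]
}}

```text
t: 29.8
tool_pos: [0.5055, -0.3023, 0.2779]
orientation: [-2.176, -2.258, -0.002]
force: [1.4, 0.8, -0.9]
opening: 0.0516
```

Call:
{"name": "move_arm", "arguments": {
  "series": [
    [-0.5,0,0,0,0,0,-1],
    [-1,0,0,0,0,0,-1],
    [-1,0,0,0,0,0,-1]
  ]
}}

```text
t: 30.1
tool_pos: [0.5075, -0.4056, 0.2744]
orientation: [-2.18, -2.25, 0.0]
force: [0.4, 1.1, -1.4]
opening: 0.0519
```

Run:
```python
from wedge import *
c=read_camera("wrist"); cv2.imwrite('pics/w32.png',c["frame"][:,:,::-1])
read_camera("wrist")
rcmd(-.0722,.18)
```

```text
pos [ 0.5089 -0.4012  0.2764] -> [ 0.5122 -0.4147  0.161 ] d/w [-0.145, 0.032, 1.153, -0.001, -0.002, -0.001] F [ 0.1  0.5 -1.2] op 0.0514 t 30.2
```

View pics/w32.png

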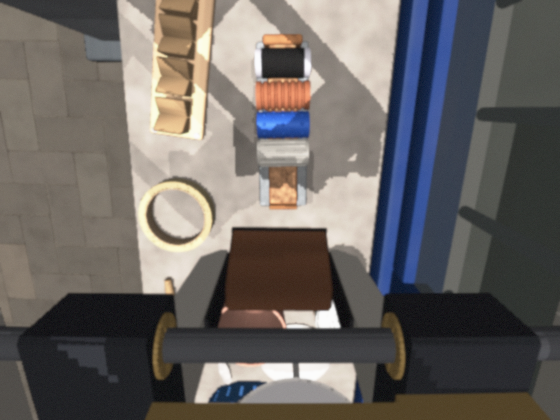

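Call:
{"name": "move_arm", "arguments": {
  "series": [
    [-0.1,0.03,0.4,0,0,0,-1],
    [-0.145,0.03,0.8,0,0,0,-1],
    [-0.145,0.03,1,0,0,0,-1],
    [-0.145,0.03,1,0,0,0,-1]
  ]
}}

```text
t: 30.6
tool_pos: [0.5116, -0.4111, 0.1743]
orientation: [-2.17, -2.255, -0.003]
force: [-0.5, 0.5, -1.1]
opening: 0.0518
```

Run:
```python
from wedge import *
read_camera("wrist")
c=read_camera("wrist"); cv2.imwrite('pics/w33.png',c["frame"][:,:,::-1])
import pickle; pickle.dump(c,open('w33.pkl','wb'))
rcmd(-.0722,.019+.0665)
```

```text
pos [ 0.5137 -0.4134  0.1799] -> [ 0.5122 -0.4147  0.0665] d/w [-0.017, -0.015, 1.134, -0.0, -0.001, -0.0] F [-0.1 -0.3 -0.4] op 0.0518 t 30.7
```

View pics/w33.png

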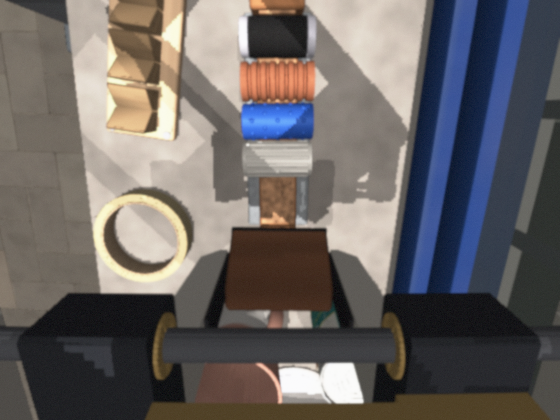

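```bash
cat >> wedge.py <<'E'
def wt(off=(.0022,0),dz=.011):
    # wedge lines from tool pose
    s=read_state(); Rc=R.from_rotvec(s["orientation"])
    sec=[(-16,0),(16,0),(-4,34),(-15,34),(-16,0)]
    L=[[(x,y,z) for y,z in sec] for x in (-26,26)]+[[(-26,y,z),(26,y,z)] for y,z in sec[:4]]
    out=[]
    for l in L:
        a=np.array(l,float)/1000; t=np.c_[a[:,1]+off[0],a[:,0]+off[1],dz-a[:,2]]
        out.append(s["tool_pos"]+Rc.apply(t))
    return out
E
python3 - <<'E'
from wedge import *
c=read_camera("wrist")
cv2.imwrite('pics/w34.png',draw(c,(190,190,370,330),4.2,wt()))
E
```

```text
(no output)
```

View pics/w34.png

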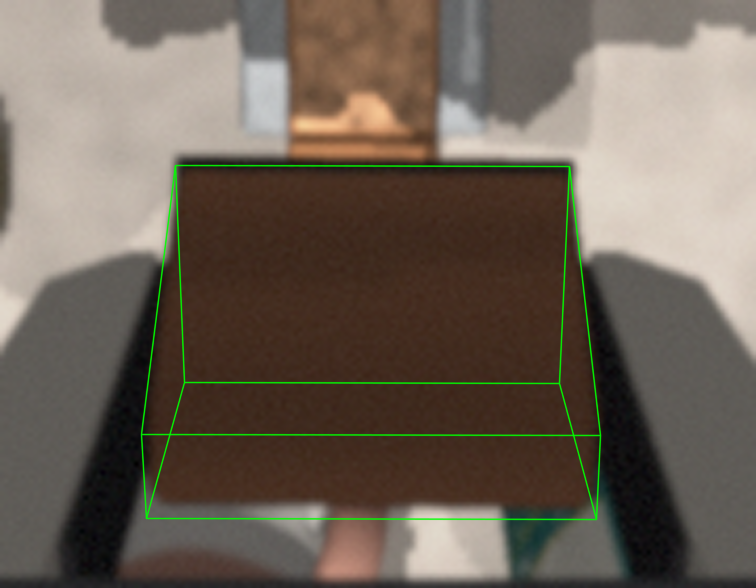

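Call:
{"name": "move_arm", "arguments": {
  "series": [
    [-0.01,-0.015,0.4,0,0,0,-1],
    [-0.01,-0.015,0.8,0,0,0,-1],
    [-0.01,-0.015,1,0,0,0,-1],
    [-0.01,-0.015,1,0,0,0,-1],
    [-0.01,-0.015,1,0,0,0,-1]
  ]
}}

```text
t: 31.25
tool_pos: [0.513, -0.4161, 0.082]
orientation: [-2.18, -2.262, -0.003]
force: [0.4, 0.1, 0.2]
opening: 0.0516
```

Run:
```python
from wedge import *
read_camera("wrist")
c=read_camera("wrist"); cv2.imwrite('pics/w35.png',draw(c,(190,130,370,330),4,wt((.0034,0))))
c=read_camera("side"); crop(c,"s35",290,150,450,310,4)
rcmd(-.072,.019+.056)
```

```text
pos [ 0.5135 -0.4169  0.083 ] -> [ 0.5122 -0.4145  0.056 ] d/w [0.024, -0.013, 0.27, 0.001, 0.0, -0.0] F [ 0.4  0.6 -0.2] op 0.0516 t 31.4
```

View pics/w35.png

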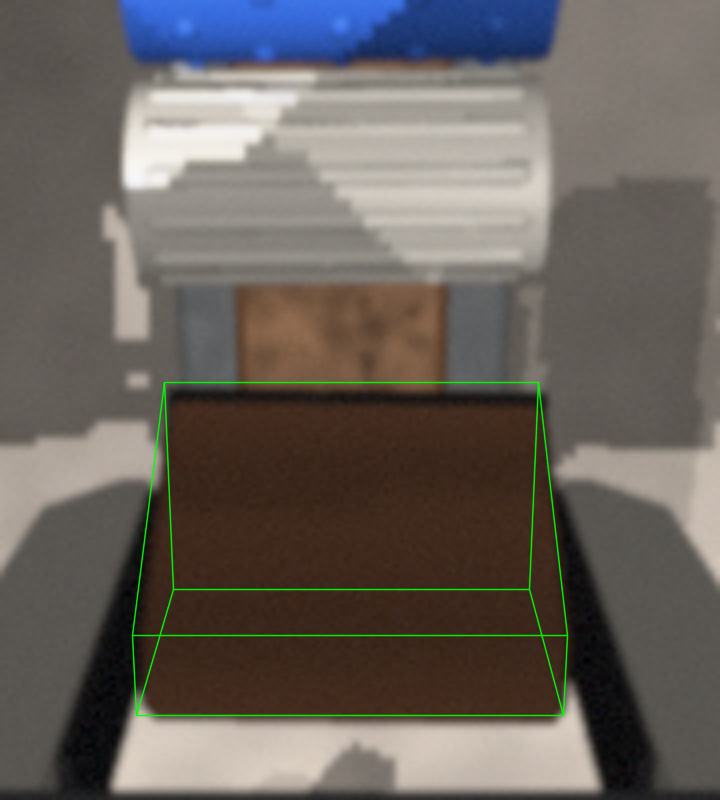

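View pics/s35.png

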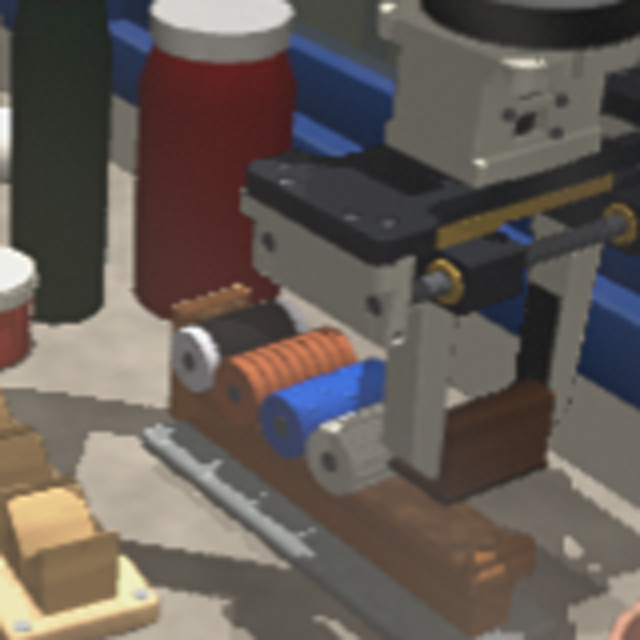

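Call:
{"name": "move_arm", "arguments": {
  "series": [
    [0.01,-0.01,0.12,0,0,0,-1],
    [0.015,-0.013,0.22,0,0,0,-1],
    [0.015,-0.013,0.265,0,0,0,-1],
    [0.015,-0.013,0.265,0,0,0,-1],
    [0.015,-0.013,0.265,0,0,0,-1]
  ]
}}

```text
t: 31.9
tool_pos: [0.5106, -0.414, 0.0553]
orientation: [-2.178, -2.26, -0.003]
force: [-6.9, 6.7, 20.4]
opening: 0.0514
```

Run:
```python
from wedge import *
c=read_camera("wrist"); cv2.imwrite('pics/w36.png',draw(c,(190,130,370,330),4,[]))
c=read_camera("side"); crop(c,"s36",330,200,450,310,5.5)
rcmd(-.072,.019+.056)
```

```text
pos [ 0.5106 -0.414   0.0553] -> [ 0.5122 -0.4145  0.056 ] d/w [-0.006, 0.015, -0.007, -0.0, -0.001, -0.0] F [-7.5  6.1 19.6] op 0.0517 t 32.0
```

View pics/w36.png

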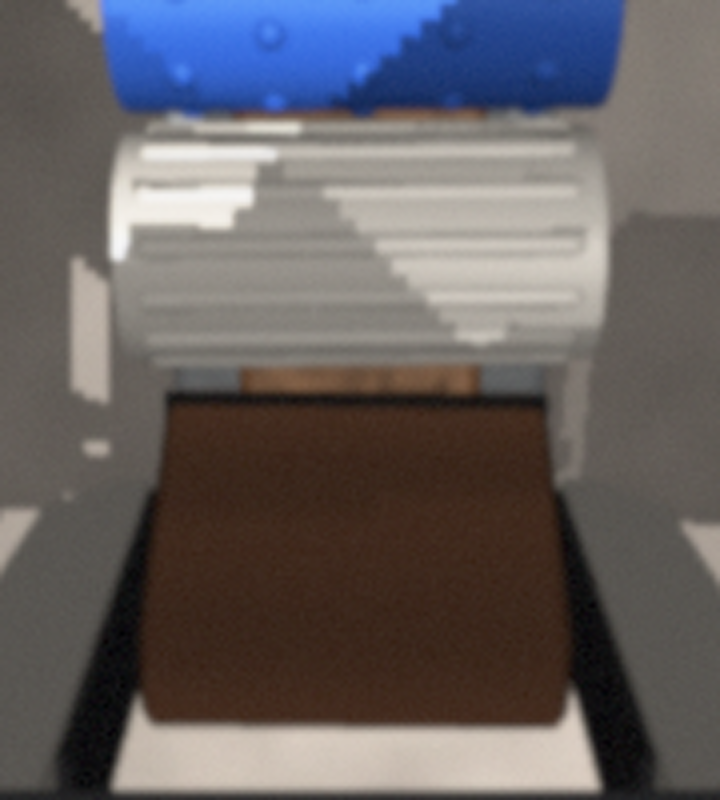

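View pics/s36.png

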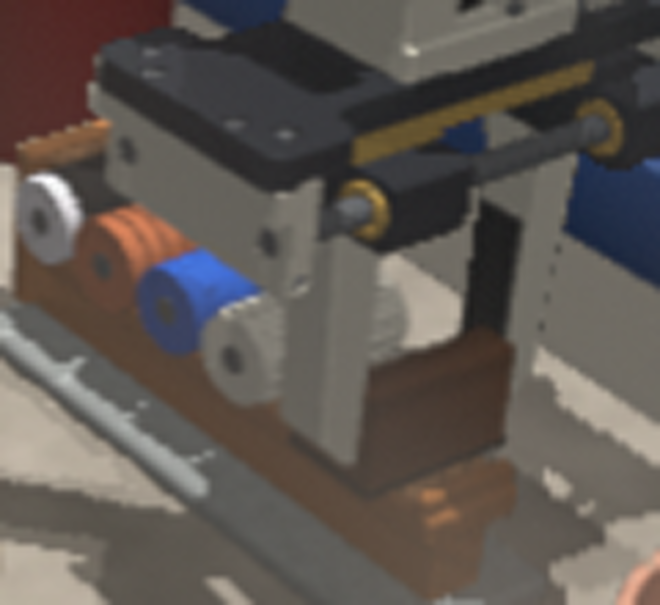

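Call:
{"name": "move_arm", "arguments": {
  "series": [
    [0,0,-0.01,0,0,0,-1],
    [0,0,-0.01,0,0,0,-1]
  ]
}}

```text
t: 32.2
tool_pos: [0.5106, -0.4139, 0.0554]
orientation: [-2.178, -2.26, -0.003]
force: [-4.7, 3.8, 13.9]
opening: 0.0519
```

Run:
```python
from wedge import *
rcmd(-.072,.019+.056)
```

```text
pos [ 0.5106 -0.4139  0.0554] -> [ 0.5122 -0.4145  0.056 ] d/w [-0.007, 0.015, -0.006, -0.0, -0.001, -0.0] F [-4.7  3.8 13.9] op 0.0519 t 32.2
```

Call:
{"name": "move_arm", "arguments": {
  "series": [
    [0,0,-0.015,0,0,0,-1],
    [0.03,0,-0.015,0,0,0,-1],
    [0.06,0,-0.015,0,0,0,-1],
    [0.09,0,-0.015,0,0,0,-1],
    [0.09,0,-0.015,0,0,0,-1],
    [0.09,0,-0.015,0,0,0,-1]
  ]
}}

```text
t: 32.8
tool_pos: [0.5101, -0.4044, 0.0554]
orientation: [-2.177, -2.26, -0.003]
force: [0.3, 0.6, 3.0]
opening: 0.0516
```

Run:
```python
from wedge import *
c=read_camera("wrist"); cv2.imwrite('pics/w37.png',draw(c,(190,130,370,330),4,[]))
rcmd(-.0526,.019+.056)
```

```text
pos [ 0.5101 -0.4044  0.0554] -> [ 0.5114 -0.3952  0.056 ] d/w [0.092, 0.017, -0.006, -0.0, -0.001, -0.0] F [-1.1  0.5  4. ] op 0.0517 t 32.85
```

View pics/w37.png

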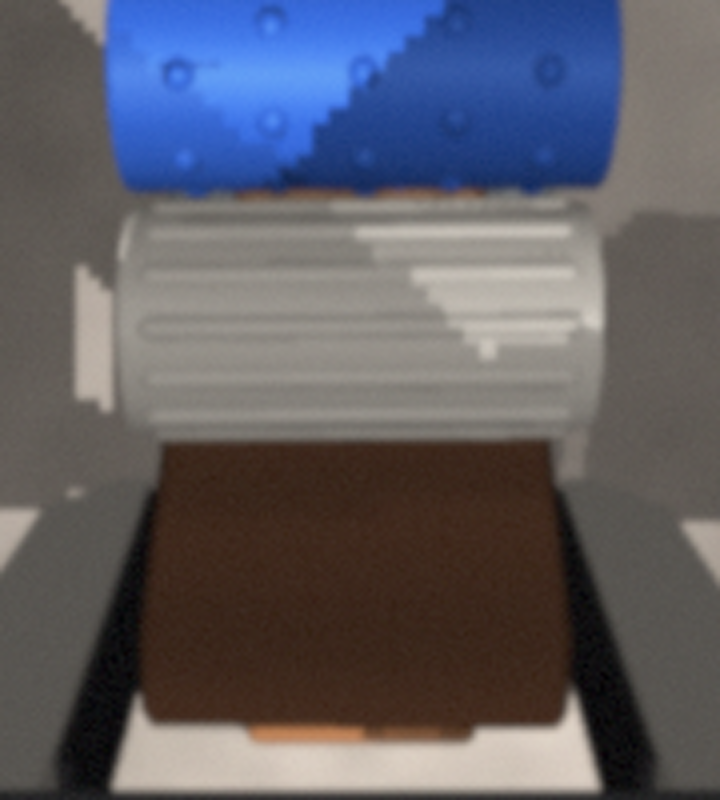

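Call:
{"name": "move_arm", "arguments": {
  "series": [
    [0.02,0,0,0,0,0,-1],
    [0.04,0,0,0,0,0,-1],
    [0.05,0,0,0,0,0,-1],
    [0.05,0,0,0,0,0,-1],
    [0.05,0,0,0,0,0,-1]
  ]
}}

```text
t: 33.35
tool_pos: [0.5098, -0.3997, 0.0554]
orientation: [-2.178, -2.26, -0.003]
force: [-0.1, -0.9, 2.7]
opening: 0.0515
```

Call:
{"name": "move_arm", "arguments": {
  "series": [
    [0.01,0,0,0,0,0,-1],
    [0.02,0,0,0,0,0,-1],
    [0.02,0,0,0,0,0,-1],
    [0.02,0,0,0,0,0,-1]
  ]
}}

```text
t: 33.75
tool_pos: [0.5098, -0.3978, 0.0554]
orientation: [-2.178, -2.26, -0.003]
force: [-0.0, -0.9, 1.9]
opening: 0.0521
```

Run:
```python
from wedge import *
c=read_camera("wrist"); cv2.imwrite('pics/w38.png',draw(c,(180,60,380,330),2.9,[]))
rcmd(-.0526,.019+.056)
```

```text
pos [ 0.5097 -0.3978  0.0554] -> [ 0.5114 -0.3952  0.056 ] d/w [0.025, 0.018, -0.006, -0.0, -0.001, -0.0] F [ 0.4 -0.5  0.9] op 0.0514 t 33.8
```

View pics/w38.png

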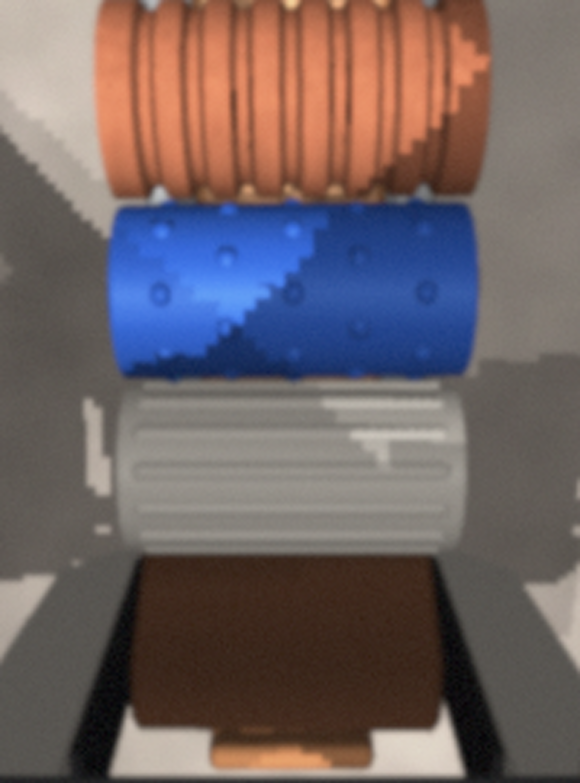

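Call:
{"name": "move_arm", "arguments": {
  "series": [
    [0.01,0,0,0,0,0,-1],
    [0.02,0,0,0,0,0,-1],
    [0.02,0,0,0,0,0,-1],
    [0.02,0,0,0,0,0,-1]
  ]
}}

```text
t: 34.2
tool_pos: [0.5097, -0.3957, 0.0554]
orientation: [-2.177, -2.26, -0.003]
force: [0.3, -0.4, 1.3]
opening: 0.0516
```

Call:
{"name": "move_arm", "arguments": {
  "series": [
    [0.01,0,0,0,0,0,-1],
    [0.02,0,0,0,0,0,-1],
    [0.02,0,0,0,0,0,-1],
    [0.02,0,0,0,0,0,-1]
  ]
}}

```text
t: 34.6
tool_pos: [0.5096, -0.394, 0.0554]
orientation: [-2.178, -2.26, -0.002]
force: [1.1, -2.9, -1.3]
opening: 0.0517
```

Run:
```python
from wedge import *
c=read_camera("wrist"); cv2.imwrite('pics/w39.png',draw(c,(180,60,380,330),2.9,[]))
rcmd(-.0526,.019+.056)
```

```text
pos [ 0.5096 -0.394   0.0554] -> [ 0.5114 -0.3952  0.056 ] d/w [-0.012, 0.017, -0.006, -0.0, -0.001, -0.0] F [ 0.3 -3.1 -1.1] op 0.0515 t 34.65
```

View pics/w39.png

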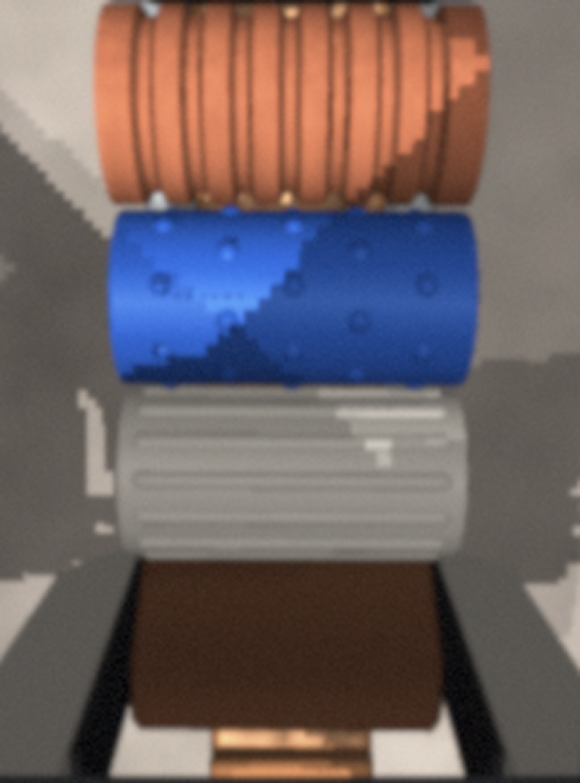

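Call:
{"name": "move_arm", "arguments": {
  "series": [
    [0.01,0,0,0,0,0,-1],
    [0.02,0,0,0,0,0,-1],
    [0.02,0,0,0,0,0,-1],
    [0.02,0,0,0,0,0,-1]
  ]
}}

```text
t: 35.05
tool_pos: [0.5096, -0.3918, 0.0555]
orientation: [-2.178, -2.26, -0.003]
force: [0.8, -2.5, -2.0]
opening: 0.0517
```

Run:
```python
from wedge import *
c=read_camera("wrist"); cv2.imwrite('pics/w40.png',draw(c,(180,20,380,330),2.5,[]))
c=read_camera("side"); crop(c,"s40",320,200,440,310,5.5)
rcmd(-.0526,.019+.056)
```

```text
pos [ 0.5096 -0.3918  0.0555] -> [ 0.5114 -0.3952  0.056 ] d/w [-0.034, 0.017, -0.006, -0.0, -0.001, -0.0] F [ 0.8 -3.6 -2. ] op 0.0518 t 35.15
```

View pics/w40.png

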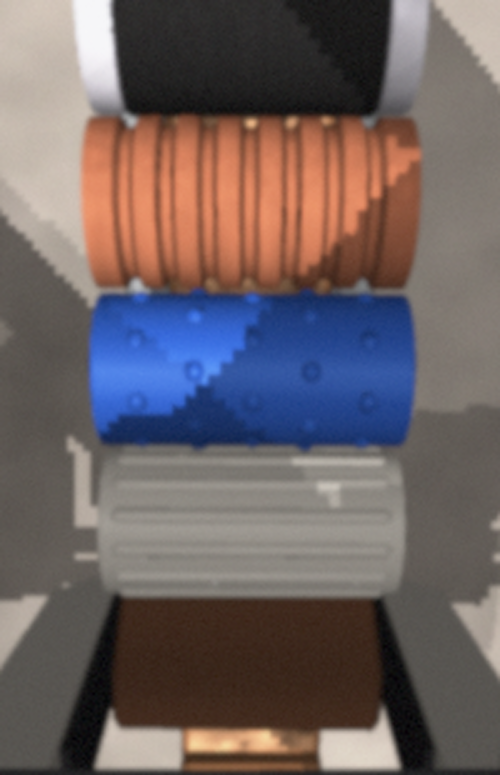

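View pics/s40.png

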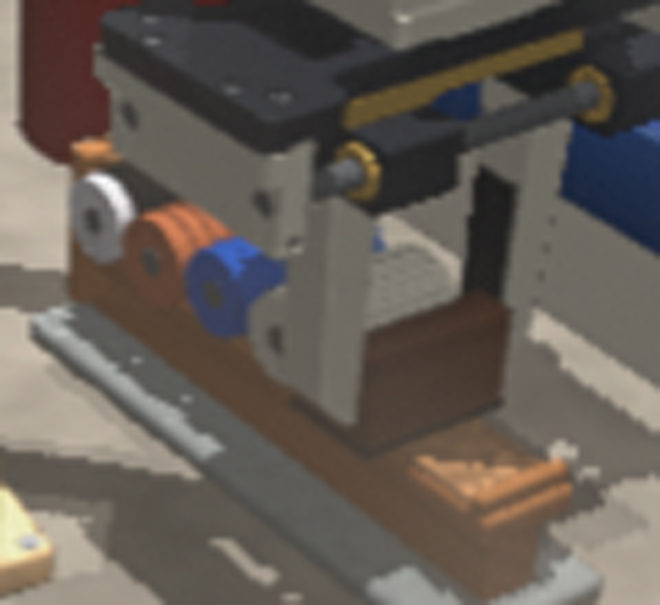

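```bash
cat > rowchk.py <<'E'
from wedge import *
def chk(c,pts):
    cc,ss=np.cos(RACK[2]),np.sin(RACK[2])
    for n,p,x in pts:
        o,d=ray(c,p); o=o-[RACK[0],RACK[1],0]
        L=lambda v: np.array([cc*v[0]+ss*v[1],-ss*v[0]+cc*v[1],v[2]])
        o,d=L(o),L(d); print(n,(1000*(o+d*(x-o[0])/d[0])).round(1))
E
python3 - <<'E'
from rowchk import *
c=read_camera("side"); crop(c,"s41",325,225,415,285,8.8)
E
```

```text
(no output)
```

View pics/s41.png

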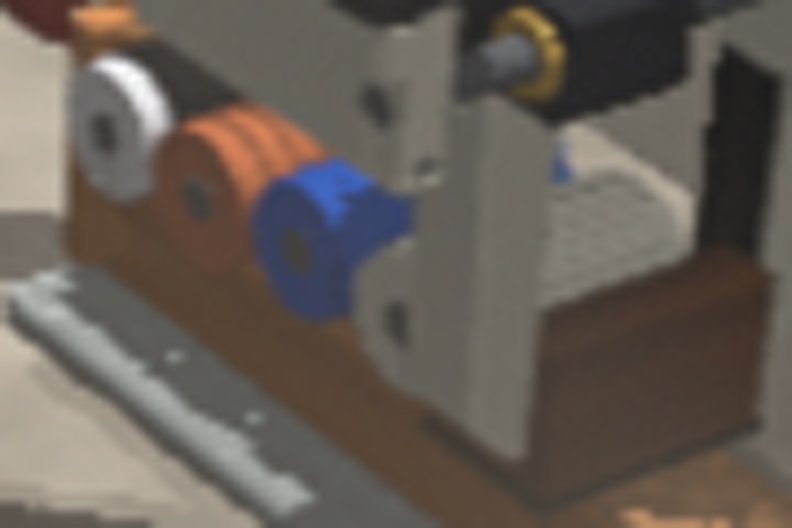

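Run:
```python
from rowchk import *
c=read_camera("side")
P=lambda a:(np.array(a)+.5)/8.8+[325,225]-.5
for x in (-.028,): chk(c,[("black",P((104,132)),x),("terra",P((199,199)),x),("blue",P((297,250)),x),("white",P((396,322)),x)])
```

```text
black [-28.   66.5  59. ]
terra [-28.   35.8  59.2]
blue [-28.    6.4  63.3]
white [-28.  -21.9  62.9]
```

Call:
{"name": "move_arm", "arguments": {
  "series": [
    [-0.01,0,0,0,0,0,-1],
    [-0.02,0,0,0,0,0,-1],
    [-0.02,0,0,0,0,0,-1],
    [-0.02,0,0,0,0,0,-1]
  ]
}}

```text
t: 35.65
tool_pos: [0.5096, -0.3939, 0.0554]
orientation: [-2.178, -2.26, -0.002]
force: [-0.8, -1.8, -2.0]
opening: 0.0517
```

Run:
```python
from rowchk import *
c=read_camera("side"); crop(c,"s42",325,225,415,285,8.8)
c=read_camera("wrist"); cv2.imwrite('pics/w42.png',draw(c,(180,20,380,330),2.5,[]))
rcmd(-.0526,.019+.056)
```

```text
pos [ 0.5096 -0.3939  0.0554] -> [ 0.5114 -0.3952  0.056 ] d/w [-0.013, 0.018, -0.006, -0.0, -0.001, -0.0] F [-0.9 -2.1 -1.8] op 0.0516 t 35.75
```

View pics/s42.png

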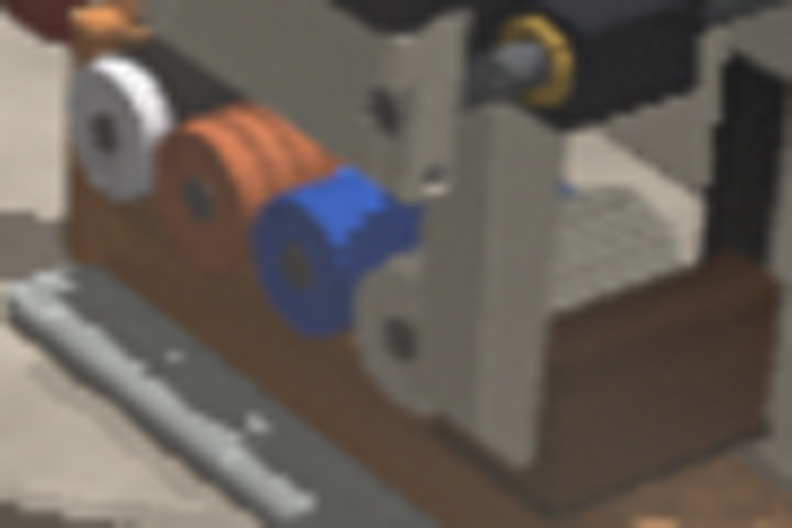

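View pics/w42.png

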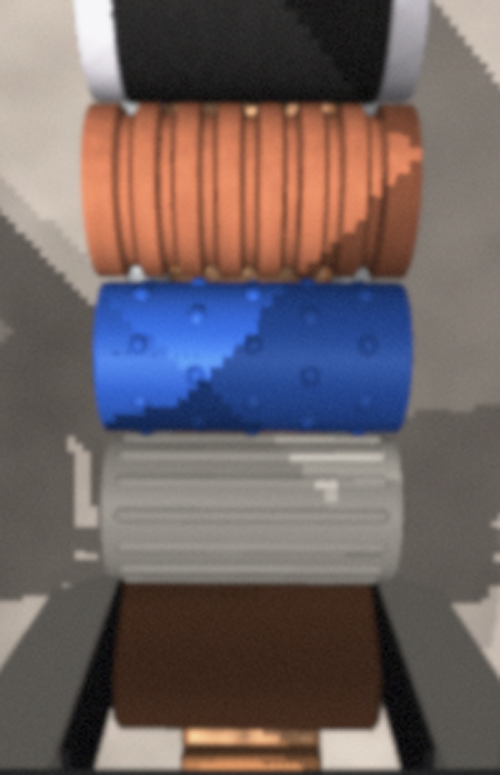

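Run:
```python
from rowchk import *
c=read_camera("side")
P=lambda a:(np.array(a)+.5)/8.8+[325,225]-.5
for x in (-.028,): chk(c,[("black",P((104,132)),x),("terra",P((199,199)),x),("blue",P((297,266)),x),("white",P((400,338)),x)])
```

```text
black [-28.   66.5  59. ]
terra [-28.   35.8  59.2]
blue [-28.    6.1  59.9]
white [-28.  -23.3  60.2]
```

Call:
{"name": "move_arm", "arguments": {
  "series": [
    [-0.007,0,0,0,0,0,-1],
    [-0.007,0,0,0,0,0,-1],
    [-0.007,0,0,0,0,0,-1]
  ]
}}

```text
t: 36.1
tool_pos: [0.5096, -0.3944, 0.0554]
orientation: [-2.178, -2.26, -0.003]
force: [-0.4, -0.3, -1.0]
opening: 0.0518
```

Run:
```python
from rowchk import *
c=read_camera("side"); crop(c,"s43",325,225,415,285,8.8)
rcmd(-.0526,.019+.056)
```

```text
pos [ 0.5096 -0.3944  0.0554] -> [ 0.5114 -0.3952  0.056 ] d/w [-0.009, 0.018, -0.006, -0.0, -0.001, -0.0] F [-0.7 -0.3 -1. ] op 0.0517 t 36.15
```

View pics/s43.png

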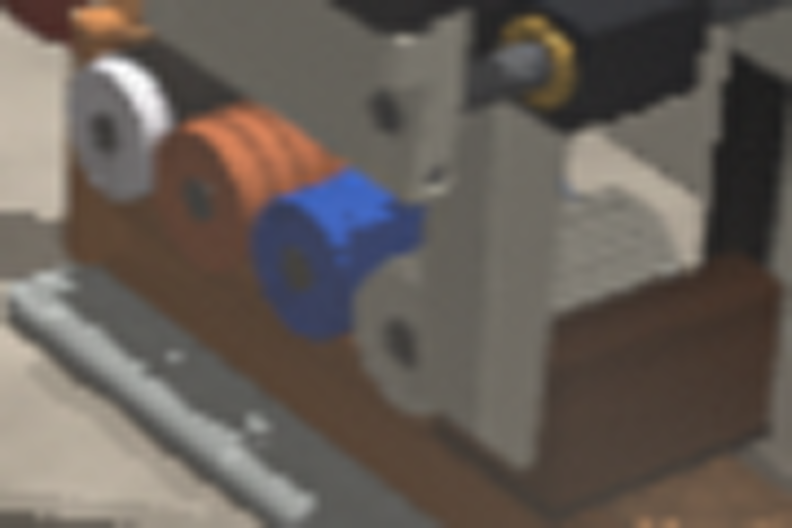

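Call:
{"name": "move_arm", "arguments": {
  "series": [
    [0,0,0,0,0,0,0.4],
    [0,0,0,0,0,0,0.4],
    [0,0,0,0,0,0,0.4],
    [0,0,0,0,0,0,0.4]
  ]
}}

```text
t: 36.55
tool_pos: [0.5098, -0.3946, 0.0556]
orientation: [-2.178, -2.26, -0.003]
force: [0.8, -0.6, 0.2]
opening: 0.0651
```

Run:
```python
from rowchk import *
c=read_camera("side"); crop(c,"s44",325,225,415,285,8.8)
c=read_camera("wrist"); cv2.imwrite('pics/w44.png',draw(c,(180,20,380,330),2.5,[]))
rcmd(-.0526,.019+.056)
```

```text
pos [ 0.5097 -0.3946  0.0556] -> [ 0.5114 -0.3952  0.056 ] d/w [-0.007, 0.017, -0.005, -0.0, -0.001, -0.0] F [0.  0.5 0.8] op 0.065 t 36.65
```

View pics/s44.png

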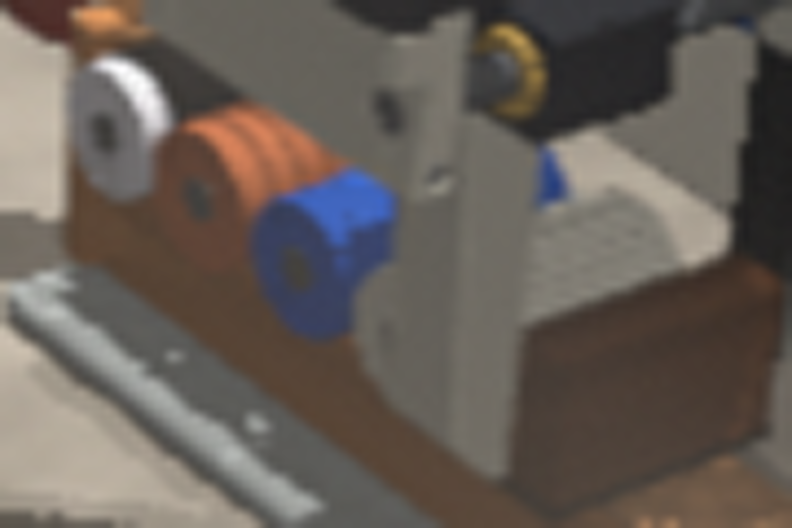

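View pics/w44.png

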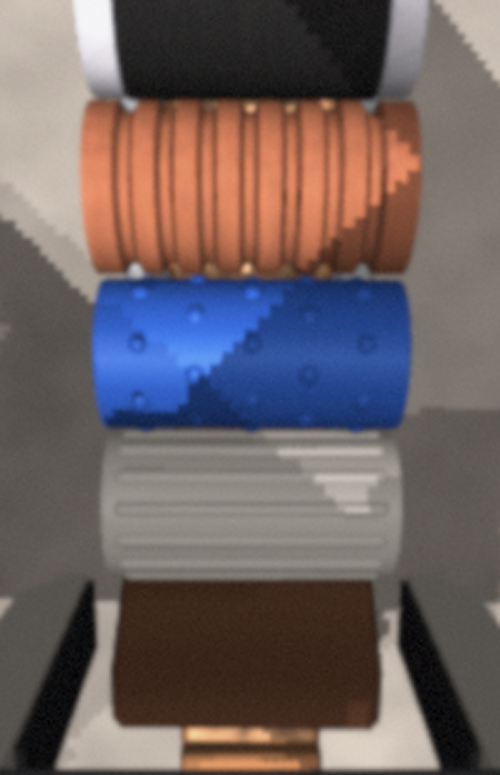

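Call:
{"name": "move_arm", "arguments": {
  "series": [
    [0,0,-0.2,0,0,0,0.45],
    [0,0,-0.6,0,0,0,0.45],
    [0,0,-1,0,0,0,0.6],
    [0,0,-1,0,0,0,0.6]
  ]
}}

```text
t: 37.05
tool_pos: [0.5129, -0.3977, 0.1636]
orientation: [2.174, 2.256, 0.003]
force: [-0.1, -0.6, 0.0]
opening: 0.0738
```

Call:
{"name": "move_arm", "arguments": {
  "series": [
    [0,0,-0.5,0,0,0,0.6],
    [0,0,-0.7,0,0,0,0.6],
    [0,0,-0.7,0,0,0,0.6]
  ]
}}

```text
t: 37.35
tool_pos: [0.5116, -0.3968, 0.2305]
orientation: [2.177, 2.259, 0.003]
force: [0.6, -0.8, 0.9]
opening: 0.0746
```

Run:
```python
from rowchk import *
c=read_camera("side"); crop(c,"s45",320,220,430,300,7.2)
c=read_camera("wrist"); cv2.imwrite('pics/w45.png',draw(c,(200,60,360,300),3,[]))
print(read_state()["t"],read_state()["tool_pos"])
```

```text
37.45 [ 0.51000293 -0.39527148  0.22539158]
```

View pics/s45.png

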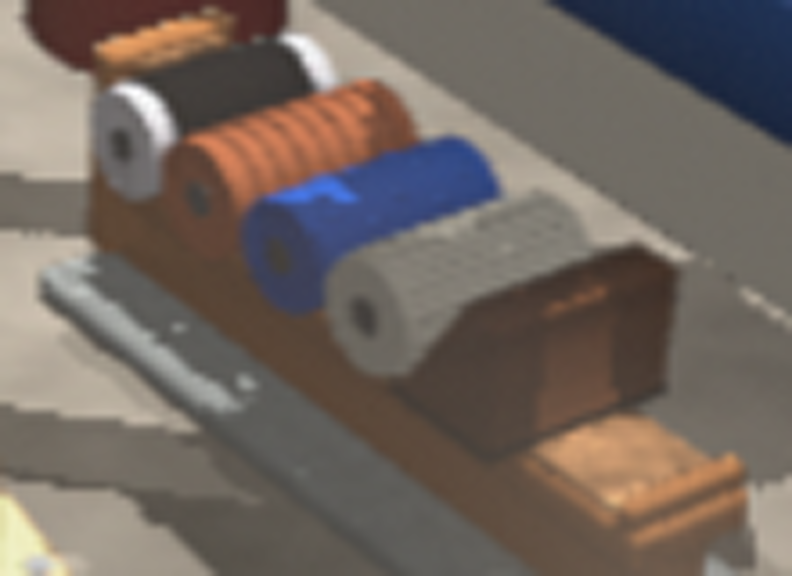

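View pics/w45.png

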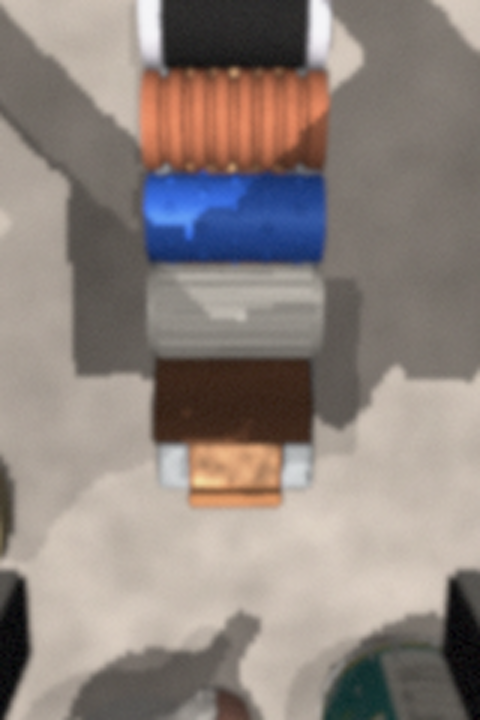

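Call:
{"name": "move_arm", "arguments": {
  "series": [
    [0.5,0,0,0,0,0,0.6],
    [0.9,0,0,0,0,0,0.6],
    [0.9,0,0,0,0,0,0.6],
    [0.9,0,0,0,0,0,0.6]
  ]
}}

```text
t: 37.85
tool_pos: [0.506, -0.304, 0.2238]
orientation: [-2.174, -2.26, -0.002]
force: [0.4, 0.5, 0.4]
opening: 0.0742
```

Run:
```python
from rowchk import *
c=read_camera("side")
P=lambda a:(np.array(a)+.5)/7.2+[320,220]-.5
chk(c,[("black",P((121,143)),-.028),("terra",P((200,198)),-.028),("blue",P((281,255)),-.028),("white",P((364,316)),-.028)])
read_camera("wrist"); c=read_camera("wrist"); pickle.dump(c,open('w46.pkl','wb')); cv2.imwrite('pics/w46.png',draw(c,(220,130,340,300),4.4,[]))
```

```text
black [-28.   66.6  59.2]
terra [-28.   35.4  59.7]
blue [-28.    5.3  59.9]
white [-28.  -23.7  59.5]
```

View pics/w46.png

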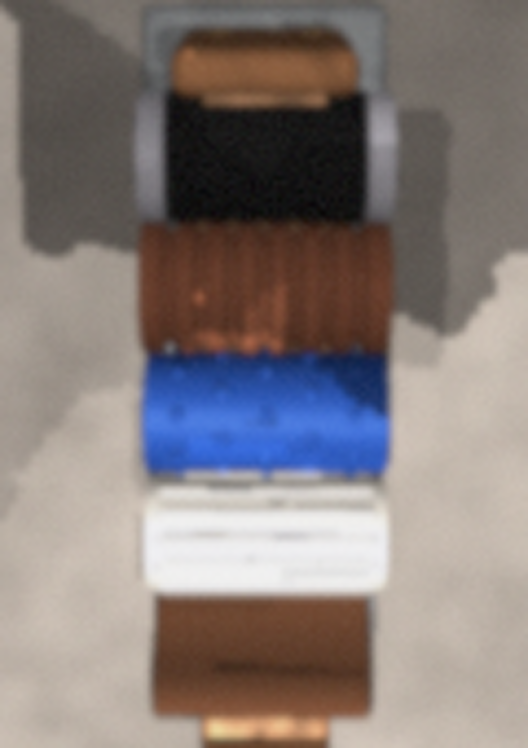

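Run:
```python
from rowchk import *
c=pickle.load(open('w46.pkl','rb'))
RK=[.5094,-.3418,RACK[2]]
sec=[(-16,0),(16,0),(-4,34),(-15,34),(-16,0)]
ls=[]
for x in(-26,26): ls.append(place(RK,[(x,y-50,z+45) for y,z in sec]))
for y,z in sec[:4]: ls.append(place(RK,[(-26,y-50,z+45),(26,y-50,z+45)]))
a=np.linspace(0,6.283,30)
for yc in (65,35,5,-25):
    for x in (-28,28): ls.append(place(RK,np.c_[0*a+x,yc+15*np.cos(a),60+15*np.sin(a)]))
ls.append(place(RK,[(-20,80,75),(20,80,75)]))
cv2.imwrite('pics/w47.png',draw(c,(220,130,340,300),4.4,ls))
```

```text
(no output)
```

View pics/w47.png

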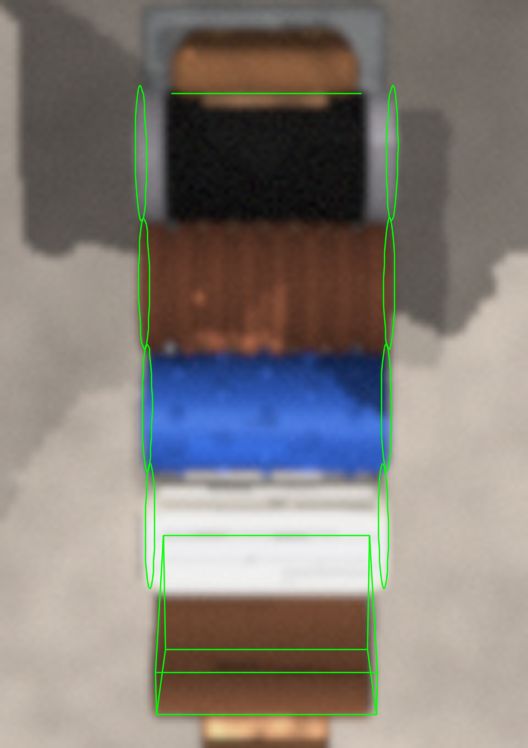

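Run:
```python
from rowchk import *
s=read_state(); print(s["t"],s["force"].round(1),s["dq"].round(3)); print(close_job())
```

```text
38.0 [-0.  -0.1  0.1] [-0.006  0.001 -0.011  0.004  0.004  0.002]
the job is handed in; nothing more can be done
None
```

I handed the job in at t = 38 s. The four rollers are in the rack from the stop at its left end, in their board order: black, terracotta, blue, white. The dark wedge sits on the bed with its slope towards the rollers, slid under the white one.

**Over-push, corrected:** I first slid the wedge about 2 mm too far, which lifted the blue and white rollers a few millimetres. I backed it off until both were down again, and the push force fell to about 0 N before I let go.

**Last checks after letting go:**
- **Side camera:** all four roller centres lie about 59–60 mm high, so they rest on the bed. They are 31, 30 and 29 mm apart, against 30 mm for a tight row.
- **Wrist camera:** I saw no gaps, and the wedge matches y = -50 mm.
- **Disagreement:** the white roller appeared 1–2 mm further right in the wrist view than a perfectly tight row would put it. That is within the cameras' calibration error, but up to about 1 mm of slack in the row is possible.
- **Robot:** the gripper was well clear, with no force on the tool.

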